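# Zero the tile gauge on a clamped stack of test tiles

## Task

Set up the tile gauge for measuring firing shrinkage: stack all the fired test tiles from the ware board flat on the gauge's seat between the corner posts, swing the clamp arm over them to its stop, and turn the T-handle clockwise until the resistance clearly rises and the stack is firmly held, without forcing it (bisque cracks). Then, leaving the stack clamped, turn the dial's bezel until its zero mark stands at the pointer. Leave the bowl, mug and jar alone.

Things in the scene. Friction and masses are not known exactly. Their poses are not given: they have to be found in the camera images.
- tile1: one of the loose fired-clay test tiles: a plain square plate, 60 x 60 x 10 mm, about 0.07 kg, pale unglazed clay. All are alike. Origin at the centre of its underside, z up through its thickness, x and y along its edges. It lies flat on the ware board at the start (top of the board 12 mm above the bench); 3 to 5 of the five are present.
- tile2: one of the loose fired-clay test tiles: a plain square plate, 60 x 60 x 10 mm, about 0.07 kg, pale unglazed clay. All are alike. Origin at the centre of its underside, z up through its thickness, x and y along its edges. It lies flat on the ware board at the start (top of the board 12 mm above the bench); 3 to 5 of the five are present.
- tile3: one of the loose fired-clay test tiles: a plain square plate, 60 x 60 x 10 mm, about 0.07 kg, pale unglazed clay. All are alike. Origin at the centre of its underside, z up through its thickness, x and y along its edges. It lies flat on the ware board at the start (top of the board 12 mm above the bench); 3 to 5 of the five are present.
- tile4: one of the loose fired-clay test tiles: a plain square plate, 60 x 60 x 10 mm, about 0.07 kg, pale unglazed clay. All are alike. Origin at the centre of its underside, z up through its thickness, x and y along its edges. It lies flat on the ware board at the start (top of the board 12 mm above the bench); 3 to 5 of the five are present.
- tile5: one of the loose fired-clay test tiles: a plain square plate, 60 x 60 x 10 mm, about 0.07 kg, pale unglazed clay. All are alike. Origin at the centre of its underside, z up through its thickness, x and y along its edges. It lies flat on the ware board at the start (top of the board 12 mm above the bench); 3 to 5 of the five are present.
- gauge: the tile gauge: a grey 300 x 130 mm base plate, 12 mm thick, bolted to the bench, placed anew each time. Origin on the bench right under the tile seat's centre; x points from the seat to the swing-arm post 160 mm away, y along the plate's width, z up. The seat is a 48 mm square steel block, its top 30 mm above the bench.
- nest (a point): centre of the tile seat's top face, axes as gauge. Steel corner posts rise from the plate to 85 mm above the bench and cage a tile's four corners with 2.5 mm play on each side (tile edges parallel to x and y). In the middle of each of the four sides a 47 mm wide gap between the posts is open, for fingers.
- swing_arm (a joint): angle of the clamp's swing arm about its upright post, rad: 0 = over the seat, at its stop (the foot is then centred over the seat); grows anticlockwise seen from above as it is swung aside. It starts 1.0 to 1.3 aside and stays where it is left (stiff: about 0.9 N m, 6 N at the T-handle). Its underside is 112 mm, its top 140 mm above the bench; arm 32 mm wide.
- pivot (a point): point on the axis of the swing arm's post, on the arm's top face, 140 mm above the bench. The dial sits here, its axis is the post's axis. Axes turn with the arm: -x points along the arm to the T-handle, z up.
- bar_mid (a point): middle of the steel T-handle's crossbar, on the clamp screw's upright axis, 160 mm from the pivot, 185 mm above the bench at all times (the handle does not rise or sink). The crossbar is 94 mm long along this frame's x, 13 mm wide (y) and 14 mm tall; the stem below is 11 mm thick. z up.
- handle (a joint): angle of the T-handle relative to the arm, rad, growing clockwise seen from above, which lowers the clamp foot by 6 mm per rad; 0 is fully raised, limit 9. Free, it drags with 0.2 N m or less; from the foot's contact on, the resistance climbs by about 0.2 N m per rad; 0.3 to 0.45 N m is properly tight. Let go, it stays, or eases back up to 0.25 rad to some 24 N at the foot if tightened further.
- foot: the clamp's black rubber foot, a 30 mm disc 8 mm thick below the T-handle. Origin at the centre of its underside, 98 mm above the bench with the handle at 0. When it meets the tiles it stops sinking while the screw goes on, pressing in a spring of 5 N/mm: well clamped is 20 to 30 N, 0.7 to 1.0 rad of handle after contact.
- bezel (a joint): angle of the dial's bezel (knurled ring, 58 mm across, from 146 to 168 mm above the bench, with the white scale turning inside it) relative to the arm, rad, growing clockwise seen from above. At 0 the zero mark points away from the T-handle. Light friction, 0.04 N m; range -3 to 3; may be turned either way; stays where it is left.
- pointer (a joint): angle of the dial's black pointer, rad, in the same sense and from the same direction as bezel, so that the dial reads zero when the two are equal. It is geared to the screw: 0.3 rad per rad of handle. Not to be touched: it lies recessed in the bezel.
- zero_mark (a point): middle of the scale's zero mark, 20 mm from the dial's axis: the one long thick black bar on the white scale, repeated by a black block on the ring's rim. All other marks are short and thin.
- pointer_tip (a point): tip of the pointer, 20 mm from the dial's axis, level with the zero mark.
- bowl: loose red-clay bowl, 110 mm across, 50 mm tall, beyond the work; bystander.
- mug: loose white mug, 80 mm across, 90 mm tall; bystander.
- glaze_jar: loose grey jar, 70 mm across, 90 mm tall; bystander.
Not all that is in view belongs to the job. What is shaped like the tile2 but red is not meant. What is shaped like the tile4 but red is not meant.

How it is judged (in metres and radians):
On the way, in this order (a step that is already met when the one before it is completed fails the run):
1. every test tile lies flat in the stack on the seat, the arm still aside (horizontal distance between each of tile1, tile2, tile3, tile4, tile5 and nest below 0.008 m and height (world z) of each of tile1, tile2, tile3, tile4, tile5 below 0.078 m and angle between each of tile1, tile2, tile3, tile4, tile5's own z axis and vertical below 0.12 rad and value of joint swing_arm above 0.6 rad), for 0.3 s.
2. the clamp arm is swung over the stack to its stop (value of joint swing_arm below 0.06 rad), for 0.2 s.
3. the foot presses the stack with more than 12 N (value of joint swing_arm below 0.06 rad and horizontal distance between each of tile1, tile2, tile3, tile4, tile5 and nest below 0.008 m and height (world z) of each of tile1, tile2, tile3, tile4, tile5 below 0.078 m and angle between each of tile1, tile2, tile3, tile4, tile5's own z axis and vertical below 0.12 rad and contact force between foot and anything else above 12 N), for 0.3 s.
4. with the stack clamped, the dial's zero mark stands at the pointer (all of step 3 and distance between zero_mark and pointer_tip below 0.003 m), for 0.3 s.
At the end, for the whole second after the job is handed in: All tiles that are present lie flat (within 0.12 rad) in the stack, each centred within 8 mm of the seat's centre; the swing arm is within 0.06 rad of its stop; the foot presses on the stack with more than 12 N; the zero mark is within 3 mm (0.15 rad) of the pointer's tip (all of step 4); the robot touches nothing.
It fails at once if the stack is overtightened: the foot presses with more than 60 N (contact force between foot and anything else above 60 N).
It fails at once if the bowl is moved more than 3 cm (distance of bowl from where it was at the start of the episode above 0.03 m).
It fails at once if the mug is moved more than 3 cm (distance of mug from where it was at the start of the episode above 0.03 m).
It fails at once if the glaze jar is moved more than 3 cm (distance of glaze_jar from where it was at the start of the episode above 0.03 m).
Of tile1, tile2, tile3, tile4, tile5 only 3 to 5 are there at a start; the rules pass over those that are not, and their reading is None.
At some moment in a run one of tile1, tile2, tile3, tile4, tile5 may be knocked a few centimetres aside while the robot is not near it.
Once in a run the grip may slacken for a moment while it holds something.
It also fails if it takes over 210 s, if anything falls off the work surface, if the arm or the gripper's body presses on something with over 40 N, if the wrist force passes 120 N, or if a joint passes its speed limit or range.

## Robot

A 6-joint arm with a two-finger parallel gripper is mounted at the origin on the work surface. World frame = base frame: x ahead of the robot, y to its left, z up, the work surface at z = 0. Lengths are in m, angles in degrees, forces in N, time in s.
With the tool pointing down it reaches from about 0.25 to 0.725 m from the base axis. Payload 9.7 kg.
Tool frame: the origin (TCP) lies at the very end of the fingers, on their centre line; the grasp point (between the pads) lies 19 mm behind it; z points along the fingers, y is the direction in which the jaws open and shut (so a half turn about z gives the same grasp; the last joint's range is limited). The gripper opens to 85 mm and grips with 20 to 120 N. Pads are 22 mm wide; open, the fingers measure 114 mm over their backs; the gripper's body (76 mm by 85 mm) begins 54 mm behind the grasp point. The pads swing forward as they close: fully open they stand 13 mm farther back than shut.
Start: joints at [69.672, 4.979, 10.078, 95.1, 0, 90], TCP at [0.191, 0.516, 0.231] pointing down, gripper open.
Joint ranges: [-179.16, 179.16], [-48.56, 103.87], [-65.8, 70.77], [-126.05, 130.52], [-82.76, 87.17], [-180, 180]. Speed limits (degrees/s): [127.2, 127.2, 147.25, 180, 180, 180].

## Interface

Orientations are given as [roll, pitch, yaw] about the fixed x, y, z axes, in that order (R = Rz(yaw) Ry(pitch) Rx(roll)).
In Python, from workcell import bot gives the robot as it stands. The module is installed in compiled form; this text tells all that it offers.
- The arm moves only by the tool step_arm, never from a script. Its arguments are lists of equal length, an entry for each row: "dr": the turn, a rotation vector about the tool's x, y, z in rad, a list of three; "xyz": the shift along the tool's x, y, z in units of 40 mm (1.0 is 40 mm), a list of three; "gripper": the opening, from 0 (shut) to 1 (fully open). In form: {"dr": [[wx, wy, wz], ...], "xyz": [[x, y, z], ...], "gripper": [gripper, ...]}. A call has exactly 8 rows; each row is the pose to reach, as a shift and turn from the pose commanded when the call began, along the tool's axes at that moment; what a row does not reach only later rows make up. A row lasts 1/10 s, in which the tool goes at most 50 mm and 8.59 degrees, less where a joint would pass 70% of its speed; a pose out of reach is approached as far as the arm can. A call with a gripper value outside its range is refused whole. The fingers move at their own pace and stop on an object; "squeeze" is the grip in N (left out, the last holds). Time passes only in rows, so rows that repeat a pose let the fingers close, or fill a call up. It gives the time, the measured TCP pose, the force and the opening at its end, in the units of the state.
- bot.get_obs(): the state, without advancing time (a new reading comes with each control period).
- bot.camera(name): name is "scene" or "top" or "wrist"; returns a dict with "image" (480x640x3 uint8, red, green, blue), "camera_matrix" (3x3 intrinsics, pixels), "R" (3x3) and "t" (3): a world point X has camera coordinates R X + t. Camera axes: x right, y down, z forward; pixel columns grow to the right and rows downward; lengths in m; the calibration is good to about 2 mm. A picture is of the moment at which its call begins. There is no depth.
- bot.job_done(): hands the job in, once; it reports no verdict.
Trained networks look in a picture, given as the dict that the camera call returned (one of the last four; its "shot" number tells which), for a name from the list of things; names that differ only in an ending like _2 or _b are one class to them, and where a whole thing is asked for, a point or a joint stands for the part that bears it (a point fixed in the world has none). Each returns a list of dicts, best first, with "p" (0 to 1); they miss things now and then, are a little off and sometimes report something else, mostly with a low value. They report only what shows in the picture. A call takes as long as a camera call. They do not tell look-alikes from the thing itself.
- bot.regions_of(picture, thing): "region" (480x640 bool, what is visible of it) and "box" ([centre column, centre row, width, height] in pixels, round what is visible of it).
The state is a dict: "time": time; "q": joint angles; "qd": joint speeds; "joint_efforts": joint torques, N m; "ee_pos": TCP position; "tcp_rot": TCP orientation; "wrist_force": force on the tool from outside, world axes, zero at the start; "torque": the same for the moment, N m; "opening": finger opening in m.
Only numpy, scipy, OpenCV 4.12 (cv2) and the standard library are available. Lean on these libraries where they do the work, as an engineer would, in place of code of your own. Each camera call takes 0.05 s, during which the arm holds its last target.

## Working session

There is one attempt and no reset: what is moved stays moved. The work goes in short steps, Python scripts to look and compute and a tool call to move; the robot and the scene stay as the last step left them, time stands still between calls to the robot, and variables do not carry over. Pictures are saved under pics/ and viewed, and the job is handed in when it is done.

Besides the shell and the picture viewer there is one more tool, called after "Request:" as a command line: name --argument value ..., lists and objects as JSON in quotes. step_arm: Moves the arm, as the interface text tells. Its arguments: {"type":"object","properties":{"dr":{"type":"array"},"xyz":{"type":"array"},"gripper":{"type":"array"},"squeeze":{"type":"number"}},"required":["dr","xyz","gripper"]}

```bash
mkdir -p pics; cat > h.py <<'E'
import numpy as np, cv2
from workcell import bot
from scipy.spatial.transform import Rotation as Ro
def shot(name,fn=None):
    p=bot.camera(name)
    if fn: cv2.imwrite('pics/'+fn,p['image'][:,:,::-1])
    return p
def ray(p,u,v,z):
    K=np.array(p['camera_matrix']);R=np.array(p['R']);t=np.array(p['t'])
    d=R.T@np.linalg.solve(K,[u,v,1.]);c=-R.T@t
    return c+d*(z-c[2])/d[2]
def proj(p,X):
    K=np.array(p['camera_matrix']);x=K@(np.array(p['R'])@np.asarray(X,float)+p['t']);return x[:2]/x[2]
E
python3 - <<'E'
from h import *
o=bot.get_obs();print(o)
for n in['scene','top','wrist']:
    p=shot(n,n+'0.png');print(n,-np.array(p['R']).T@p['t'],p['camera_matrix'])
E
```

```text
{'time': 0.0, 'q': array([ 6.96726378e+01,  5.01113359e+00,  1.00337951e+01,  9.50986052e+01,
       -9.60607182e-04,  9.00010064e+01]), 'qd': array([-0.01251696, -0.0025491 , -0.12575312,  0.06095417, -0.0087289 ,
        0.03964727]), 'joint_efforts': array([-1.56568887e-03, -5.20398688e+01,  4.64795423e+01,  1.66603649e-02,
       -2.91737126e-05,  3.07589585e-05]), 'ee_pos': array([0.19098682, 0.51553392, 0.23057684]), 'tcp_rot': array([-1.79924056e+02,  9.61940285e-04,  1.59671633e+02]), 'wrist_force': array([0.31588303, 0.1482289 , 0.26101325]), 'torque': array([0.04313988, 0.02458816, 0.00687698]), 'opening': 0.08581716894109558}
scene [1.58995954 0.11956069 1.03541863] [[556.66662904   0.         326.20787032]
 [  0.         556.66662904 240.98202421]
 [  0.           0.           1.        ]]
top [0.39616523 0.02799033 1.78733337] [[558.28213628   0.         314.23646179]
 [  0.         558.28213628 240.22057199]
 [  0.           0.           1.        ]]
wrist [0.12398751 0.54088712 0.37484755] [[342.63761779   0.         314.09718183]
 [  0.         342.63761779 236.94308394]
 [  0.           0.           1.        ]]
```

View pics/top0.png

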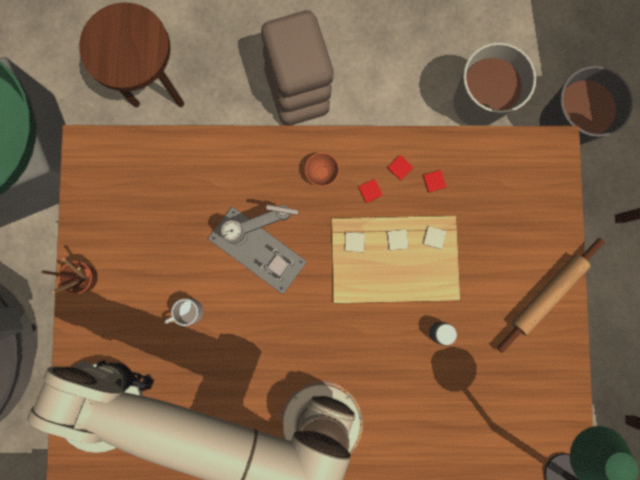

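View pics/scene0.png

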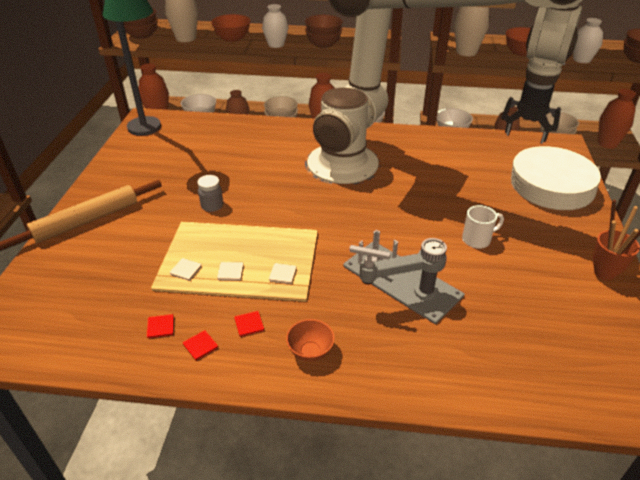

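View pics/wrist0.png

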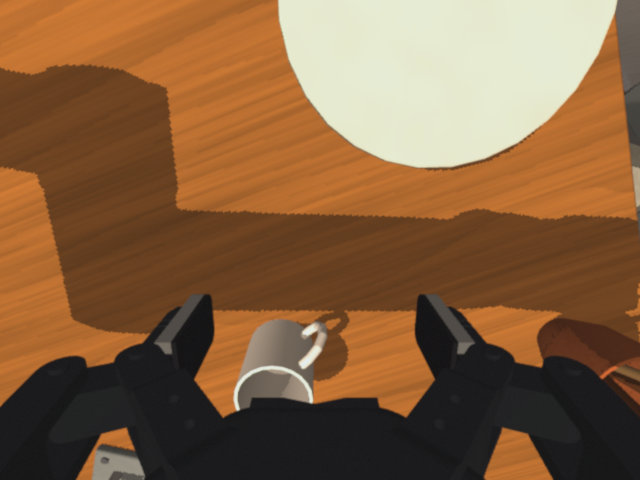

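The top view shows three pale tiles on the board at (355,242), (397,239) and (434,237). The red decoys are off the board, and the gauge's seat is near (279,263) with its post near (231,230).

```bash
python3 - <<'E'
from h import *
for n in['top','scene']:
    p=shot(n)
    for th,z in[('tile1',.022),('gauge',.012),('bar_mid',.185),('bezel',.168),('bowl',.05),('mug',.09),('glaze_jar',.09),('foot',.1)]:
        for r in bot.regions_of(p,th):
            b=r['box']; 
            m=r['region'].astype(np.uint8)
            c,_=cv2.findContours(m,0,2); c=max(c,key=cv2.contourArea)
            (u,v),(w,h),a=cv2.minAreaRect(c)
            corners=cv2.boxPoints(((u,v),(w,h),a))
            W=np.array([ray(p,*q,z) for q in corners]); ctr=W.mean(0); e=W[1]-W[0];e2=W[2]-W[1]
            mm=cv2.moments(m,True);cu=mm['m10']/mm['m00'];cv_=mm['m01']/mm['m00']
            print(n,th,round(r['p'],2),np.round(b,1),'world',np.round(ray(p,cu,cv_,z)[:2],3),np.round([np.linalg.norm(e),np.linalg.norm(e2)],3),round(np.degrees(np.arctan2(e[1],e[0])),1))
    if n=='top':
        im=p['image'][:,:,::-1]
        cv2.imwrite('pics/top_g.png',cv2.resize(im[190:310,200:320],None,fx=5,fy=5,interpolation=cv2.INTER_CUBIC))
        cv2.imwrite('pics/top_b.png',cv2.resize(im[150:310,320:470],None,fx=3.7,fy=3.7,interpolation=cv2.INTER_CUBIC))
    else:
        im=p['image'][:,:,::-1]
        cv2.imwrite('pics/sc_g.png',cv2.resize(im[220:330,330:480],None,fx=5,fy=5,interpolation=cv2.INTER_CUBIC))
E
```

```text
top tile1 0.78 [354.6 243.1  20.5  22. ] world [ 0.567 -0.106] [0.06 0.06] -4.1
top tile1 0.77 [397.8 241.9  23.   25.6] world [ 0.573 -0.243] [0.064 0.067] -90.0
top tile1 0.66 [260.9 224.9  77.3  35.1] world [0.625 0.213] [0.248 0.075] -63.5
top tile1 0.64 [368.3 188.9  23.4  24.3] world [ 0.732 -0.159] [0.058 0.059] -63.2
top tile1 0.63 [400.9 168.4  15.9  23.9] world [ 0.808 -0.255] [0.065 0.059] -41.5
top tile1 0.6 [434.3 182.3  16.6  20.2] world [ 0.762 -0.365] [0.06  0.057] -71.4
top gauge 0.74 [260.6 249.6  94.9  88.9] world [0.554 0.198] [0.243 0.301] -35.6
top bar_mid 0.6 [283.2 209.3  32.    7.8] world [0.643 0.115] [0.023 0.089] -8.9
top bar_mid 0.19 [355.4 241.7  20.8  21.4] world [ 0.551 -0.094] [0.054 0.054] -3.9
top bezel 0.74 [230.1 232.3  20.5  28.3] world [0.586 0.264] [0.056 0.056] -90.0
top bowl 0.74 [323.9 170.2  36.5  34.7] world [ 0.794 -0.002] [0.107 0.106] -44.4
top bowl 0.37 [259.6 250.6  95.4  84.5] world [0.551 0.194] [0.239 0.296] -35.4
top mug 0.61 [184.8 313.2  40.1  27.6] world [0.346 0.407] [0.112 0.078] -90.0
top glaze_jar 0.67 [442.6 334.2  25.7  2
[... 528 characters left out ...]
 -0.254] [0.067 0.072] 141.9
scene tile1 0.62 [229.7 273.1  25.2  19.1] world [ 0.58  -0.244] [0.066 0.068] 96.8
scene gauge 0.89 [405.8 275.6 118.9  90.9] world [0.531 0.216] [0.309 0.381] 163.3
scene bar_mid 0.88 [371.3 254.8  44.   24.7] world [0.652 0.114] [0.066 0.095] 178.4
scene bar_mid 0.73 [309.1 336.9  45.6  36.9] world [0.909 0.013] [0.097 0.102] 111.6
scene bezel 0.96 [433.4 250.2  24.5  23.4] world [0.597 0.261] [0.06  0.078] 96.9
scene bowl 0.58 [307.8 338.2  47.6  37.4] world [ 0.801 -0.003] [0.12  0.113] 168.0
scene mug 0.92 [481.6 225.5  42.9  43.4] world [0.397 0.403] [0.188 0.102] 166.4
scene glaze_jar 0.6 [210.3 192.8  30.6  39.7] world [ 0.342 -0.355] [0.069 0.183] 114.1
```

View pics/top_g.png

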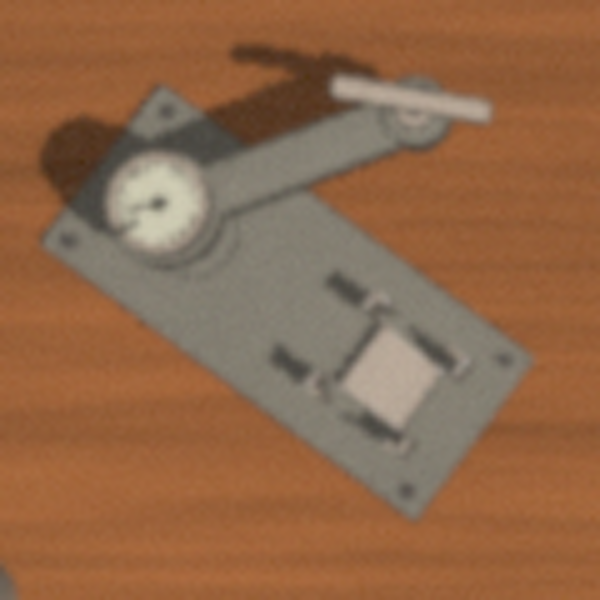

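View pics/sc_g.png

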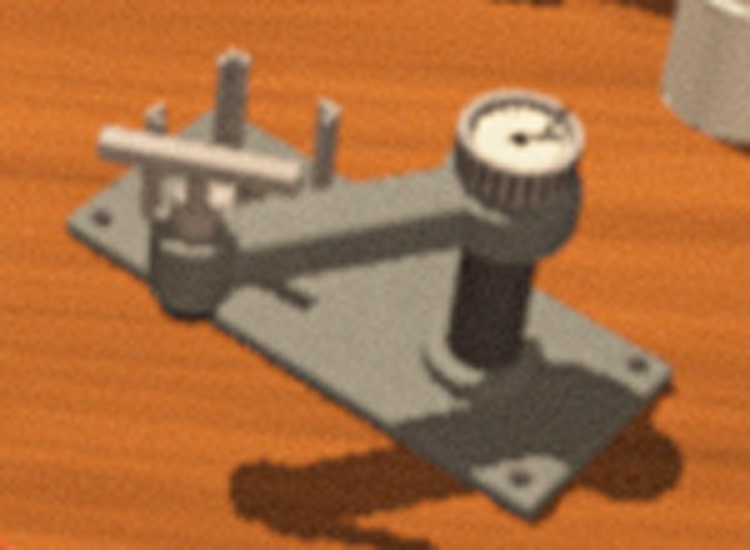

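```bash
cat >> h.py <<'E'
def pose():
    o=bot.get_obs();return np.array(o['ee_pos']),Ro.from_euler('xyz',o['tcp_rot'],degrees=True),o
def plan(pos,yaw,roll=180,pitch=0):
    p,R,o=pose()
    T=Ro.from_euler('xyz',[roll,pitch,yaw],degrees=True)
    print('at',np.round(p,4),np.round(o['tcp_rot'],2),'q6',np.round(o['q'],1),'dr',np.round((R.inv()*T).as_rotvec(),3),'xyz',np.round(R.inv().apply(np.array(pos)-p)/.04,3))
E
python3 - <<'E'
from h import *
p=shot('wrist');P,R,o=pose()
Rc=np.array(p['R']);print('cam axis in tool',R.inv().apply(Rc[2]),R.inv().apply(Rc[0]),'cam pos tool',R.inv().apply(-Rc.T@p['t']-P))
t=shot('top')
s=ray(t,278.2,265.2,.03);b=ray(t,231.2,230.8,.168);print('seat',s,'post',b,np.linalg.norm((b-s)[:2]),np.degrees(np.arctan2(*(b-s)[1::-1])))
plan([.45,-.12,.28],180)
E
```

```text
cam axis in tool [-2.82189418e-01  8.43995217e-05  9.59358705e-01] [-8.26938205e-04  9.99999603e-01 -3.31213650e-04] cam pos tool [ 0.07164103  0.00032804 -0.1441847 ]
seat [0.49170263 0.13563575 0.03      ] post [0.58458953 0.26497274 0.168     ] 0.1592357792387461 54.31494914757596
at [0.191  0.5157 0.2313] [-180.     -0.    159.67] q6 [69.7  5.  10.1 95.1  0.  90. ] dr [-0.    -0.    -0.355] xyz [-11.592 -12.654  -1.218]
```

```bash
python3 - <<'E'
from h import *
plan([.48,.18,.3],180)
E
```

```text
at [0.191  0.5157 0.2313] [-180.     -0.    159.67] q6 [69.7  5.  10.1 95.1  0.  90. ] dr [-0.    -0.    -0.355] xyz [-9.69  -5.361 -1.718]
```

Request:
step_arm --dr '[[0,0,-0.355],[0,0,-0.355],[0,0,-0.355],[0,0,-0.355],[0,0,-0.355],[0,0,-0.355],[0,0,-0.355],[0,0,-0.355]]' --xyz '[[-8.5,-4.7,-1.7],[-8.5,-4.7,-1.7],[-8.5,-4.7,-1.7],[-8.5,-4.7,-1.7],[-8.5,-4.7,-1.7],[-8.5,-4.7,-1.7],[-8.5,-4.7,-1.7],[-8.5,-4.7,-1.7]]' --gripper '[1,1,1,1,1,1,1,1]'

```text
time: 1.95
ee_pos: [0.4451, 0.22, 0.2998]
tcp_rot: [180.0, 0.0, -180.0]
wrist_force: [0.1, 0.1, 0.6]
opening: 0.0857
```

```bash
python3 - <<'E'
from h import *
plan([.48,.18,.3],180)
p=shot('wrist','w1.png')
E
```

```text
at [0.4451 0.22   0.2998] [ 1.7998e+02  3.0000e-02 -1.7998e+02] q6 [ 26.3  -0.3  12.4 102.6   0.   26.3] dr [0.    0.001 0.   ] xyz [-0.872 -1.001 -0.005]
```

View pics/w1.png

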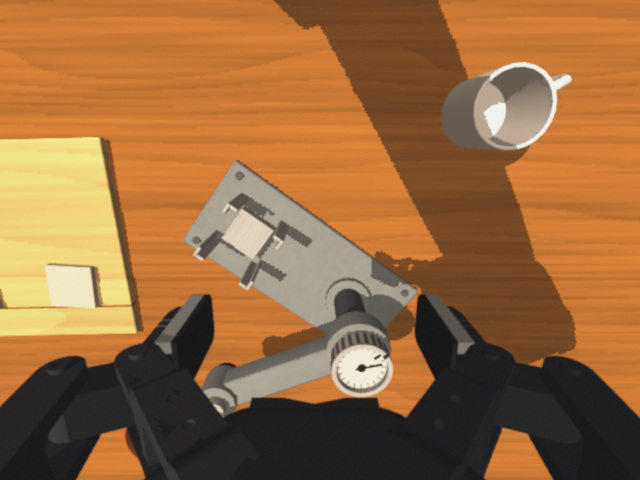

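```bash
python3 - <<'E'
from h import *
p=shot('wrist')
im=p['image'][:,:,::-1]
cv2.imwrite('pics/w1z.png',cv2.resize(im[150:300,170:320],None,fx=4,fy=4,interpolation=cv2.INTER_CUBIC))
cv2.imwrite('pics/w1d.png',cv2.resize(im[260:410,320:430],None,fx=4,fy=4,interpolation=cv2.INTER_CUBIC))
s=np.array([.4917,.1356]);a=np.radians(54.3);X=np.array([np.cos(a),np.sin(a)]);Y=np.array([-X[1],X[0]])
def g(x,y,z): 
    return proj(p,[*(s+x*X+y*Y),z])
for k in [(24,24),(24,-24),(-24,-24),(-24,24)]: print('seat',k,g(k[0]/1e3,k[1]/1e3,.03))
print('dial',g(.16,0,.168))
E
```

```text
seat (24, 24) [277.24430857 226.32903694]
seat (24, -24) [256.49477681 255.80047686]
seat (-24, -24) [224.41085299 234.96777972]
seat (-24, 24) [244.6964094  204.38949933]
dial [367.60577094 364.22850905]
```

View pics/w1z.png

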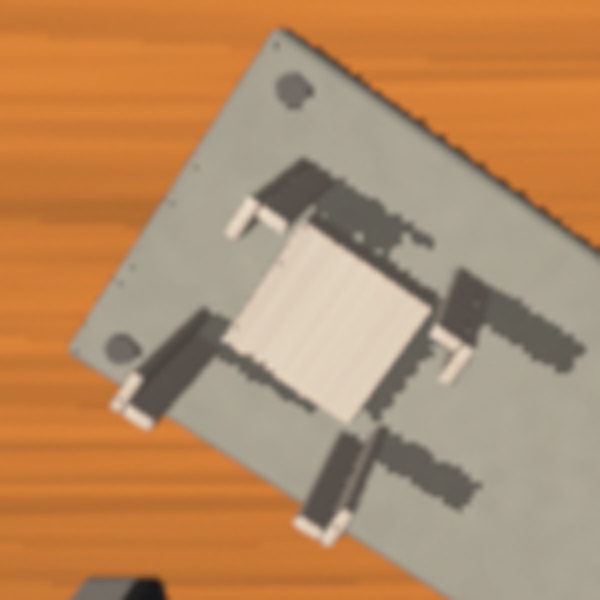

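View pics/w1d.png

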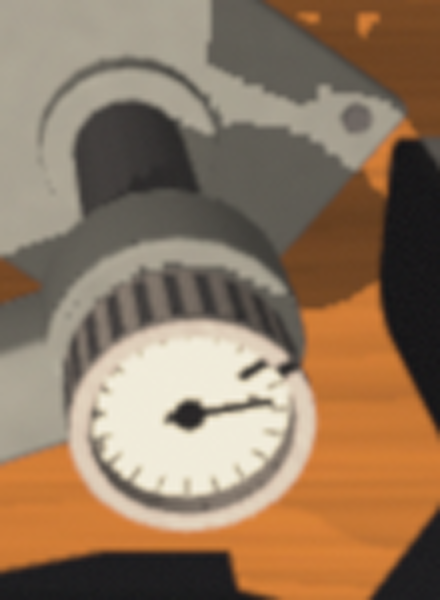

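Request:
step_arm --dr '[[0,0,0],[0,0,0],[0,0,0],[0,0,0],[0,0,0],[0,0,0],[0,0,0],[0,0,0]]' --xyz '[[-2,-10,1.5],[-2,-10,1.5],[-2,-10,1.5],[-2,-10,1.5],[-2,-10,1.5],[-2,-10,1.5],[-2,-10,1.5],[-2,-10,1.5]]' --gripper '[1,1,1,1,1,1,1,1]'

```text
time: 2.85
ee_pos: [0.5219, -0.1679, 0.2408]
tcp_rot: [180.0, 0.0, -180.0]
wrist_force: [1.2, 0.6, -0.6]
opening: 0.0858
```

```bash
cat >> h.py <<'E'
def tiles(p,z=.022,th='tile1'):
    out=[]
    for r in bot.regions_of(p,th):
        m=r['region'].astype(np.uint8)
        c,_=cv2.findContours(m,0,2); c=max(c,key=cv2.contourArea)
        c=cv2.convexHull(c).reshape(-1,2)
        W=np.array([ray(p,*q,z)[:2] for q in c]).astype(np.float32)*1000
        (x,y),(w,h),a=cv2.minAreaRect(W)
        col=p['image'][r['region']].mean(0)
        print('tile p',round(r['p'],2),'box',np.round(r['box']),'xy mm',round(x,1),round(y,1),'wh',round(w,1),round(h,1),'ang',round(a,1),'rgb',np.round(col))
E
python3 - <<'E'
from h import *
plan([.5,-.2,.24],180)
p=shot('wrist','w2.png')
tiles(p)
E
```

```text
at [ 0.5219 -0.1679  0.2408] [ 1.8000e+02  3.0000e-02 -1.7998e+02] q6 [-17.8   4.9  11.1  96.1   0.  -17.9] dr [0. 0. 0.] xyz [ 0.548 -0.802  0.019]
tile p 0.83 box [145. 257.  64.  60.] xy mm 580.3 -360.1 wh 61.8 63.9 ang 75.5 rgb [182. 168. 133.]
tile p 0.82 box [319. 366.  66.  57.] xy mm 723.5 -159.6 wh 63.1 59.5 ang 25.1 rgb [179.  12.  11.]
tile p 0.79 box [238. 401.  40.  31.] xy mm 781.0 -264.7 wh 22.4 56.7 ang 46.4 rgb [161.  14.  11.]
tile p 0.76 box [372. 245.  61.  56.] xy mm 566.0 -105.9 wh 60.1 61.7 ang 85.7 rgb [179. 164. 130.]
tile p 0.74 box [249. 251.  56.  56.] xy mm 573.4 -242.5 wh 61.5 61.5 ang 5.8 rgb [186. 172. 136.]
tile p 0.16 box [574. 243. 132. 312.] xy mm 515.1 160.4 wh 217.2 128.4 ang 54.0 rgb [75. 71. 65.]
```

View pics/w2.png

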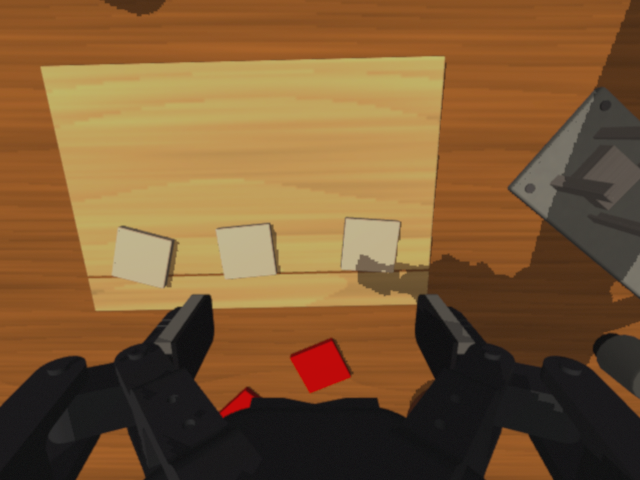

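```bash
python3 - <<'E'
from h import *
plan([.566,-.106,.05],175.7)
E
```

```text
at [ 0.5218 -0.1706  0.2387] [-1.7999e+02 -1.4000e-01  1.7974e+02] q6 [-18.1   5.2  11.1  96.1  -0.1 -17.8] dr [-0.    -0.002  0.071] xyz [-1.108  1.62   4.715]
```

Request:
step_arm --dr '[[0,0,0.071],[0,0,0.071],[0,0,0.071],[0,0,0.071],[0,0,0.071],[0,0,0.071],[0,0,0.071],[0,0,0.071]]' --xyz '[[-1.1,1.62,3],[-1.1,1.62,3],[-1.1,1.62,3],[-1.1,1.62,4],[-1.1,1.62,4.5],[-1.1,1.62,4.7],[-1.1,1.62,4.7],[-1.1,1.62,4.7]]' --gripper '[0.85,0.85,0.85,0.85,0.85,0.85,0.85,0.85]' --squeeze 40

```text
time: 3.75
ee_pos: [0.5666, -0.1014, 0.0545]
tcp_rot: [-180.0, 0.1, 175.9]
wrist_force: [-0.3, 0.4, 0.2]
opening: 0.0727
```

```bash
python3 - <<'E'
from h import *
plan([.566,-.106,.02],175.7)
p=shot('wrist','w3.png')
for h in (0,.003,.006,.01): print(h,[np.round(proj(p,pose()[1].apply([0,y,-h])+pose()[0])) for y in(-.036,.036)])
tiles(p)
E
```

```text
at [ 0.5666 -0.1014  0.0545] [-1.7999e+02  1.1000e-01  1.7595e+02] q6 [-10.1   8.6  -5.5  75.8   0.   -6.1] dr [-0.     0.002  0.004] xyz [ 0.007 -0.116  0.863]
0 [array([235., 298.]), array([391., 298.])]
0.003 [array([234., 301.]), array([393., 301.])]
0.006 [array([232., 304.]), array([394., 304.])]
0.01 [array([230., 309.]), array([396., 308.])]
tile p 0.75 box [ 70. 295. 138. 114.] xy mm 573.7 -241.3 wh 61.5 65.9 ang 5.7 rgb [179. 165. 130.]
tile p 0.61 box [308. 269. 112. 104.] xy mm 566.3 -105.6 wh 60.3 61.2 ang 85.9 rgb [167. 151. 120.]
```

View pics/w3.png

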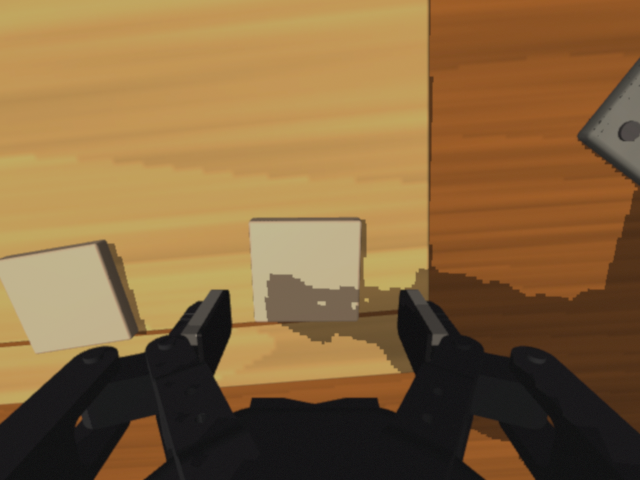

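```bash
python3 - <<'E'
from h import *
plan([.566,-.106,.02],175.7)
E
```

```text
at [ 0.5668 -0.1016  0.0548] [-1.7999e+02  1.5000e-01  1.7593e+02] q6 [-10.2   8.6  -5.5  75.8   0.   -6.1] dr [-0.     0.003  0.004] xyz [ 0.013 -0.111  0.87 ]
```

Request:
step_arm --dr '[[0,0,0.004],[0,0,0.004],[0,0,0.004],[0,0,0.004],[0,0,0.004],[0,0,0.004],[0,0,0.004],[0,0,0.004]]' --xyz '[[0.01,-0.11,0],[0.01,-0.11,0.3],[0.01,-0.11,0.6],[0.01,-0.11,0.75],[0.01,-0.11,0.85],[0.01,-0.11,0.92],[0.01,-0.11,0.97],[0.01,-0.11,0.97]]' --gripper '[0.8,0.8,0.8,0.8,0.8,0.8,0.8,0.8]'

```text
time: 4.65
ee_pos: [0.5651, -0.1057, 0.0141]
tcp_rot: [-180.0, -0.0, 175.7]
wrist_force: [-0.5, -0.5, 0.2]
opening: 0.0688
```

```bash
python3 - <<'E'
from h import *
plan([.566,-.106,.014],175.7); print(pose()[2]['wrist_force'],pose()[2]['opening'])
p=shot('wrist','w4.png')
E
```

```text
at [ 0.5651 -0.1057  0.0141] [-180.     -0.    175.72] q6 [-10.6   9.8  -8.7  71.5  -0.   -6.3] dr [-0. -0.  0.] xyz [-0.022 -0.005  0.003]
[-0.46375141 -0.5127816   0.19966099] 0.06876724536513673
```

View pics/w4.png

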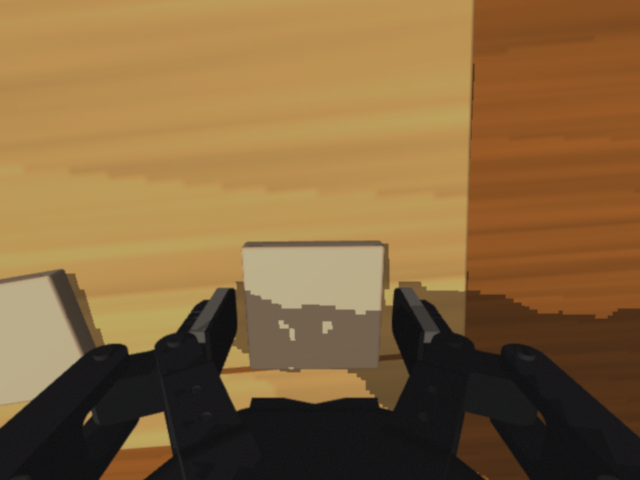

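Request:
step_arm --dr '[[0,0,0],[0,0,0],[0,0,0],[0,0,0],[0,0,0],[0,0,0],[0,0,0],[0,0,0]]' --xyz '[[0,0,0.03],[0,0,0.03],[0,0,0.03],[0,0,0.03],[0,0,0.03],[0,0,0.03],[0,0,0.03],[0,0,0.03]]' --gripper '[0.6,0.5,0.5,0.5,0.5,0.5,0.5,0.5]' --squeeze 40

```text
time: 5.5
ee_pos: [0.5655, -0.1058, 0.0143]
tcp_rot: [-180.0, 0.1, 175.7]
wrist_force: [-2.8, 0.1, 7.7]
opening: 0.0581
```

```bash
python3 - <<'E'
from h import *
plan([.566,-.106,.14],175.7); print(pose()[2]['wrist_force'],pose()[2]['opening'])
E
```

```text
at [ 0.5655 -0.1058  0.0143] [-1.7999e+02  8.0000e-02  1.7572e+02] q6 [-10.6   9.8  -8.7  71.4  -0.   -6.3] dr [-0.     0.001  0.   ] xyz [-0.017 -0.004 -3.143]
[-2.84757143  0.05041293  7.69144987] 0.05813656555473408
```

Request:
step_arm --dr '[[0,0,0],[0,0,0],[0,0,0],[0,0,0],[0,0,0],[0,0,0],[0,0,0],[0,0,0]]' --xyz '[[0,0,-0.1],[0,0,-0.4],[0,0,-1],[0,0,-2],[0,0,-3],[0,0,-3.2],[0,0,-3.2],[0,0,-3.2]]' --gripper '[0.5,0.5,0.5,0.5,0.5,0.5,0.5,0.5]'

```text
time: 6.3
ee_pos: [0.5648, -0.1057, 0.1401]
tcp_rot: [180.0, -0.1, 175.7]
wrist_force: [0.1, -0.6, -1.0]
opening: 0.0577
```

```bash
python3 - <<'E'
from h import *
print(pose()[2]['wrist_force'],pose()[2]['opening'])
p=shot('wrist','w5.png')
plan([.4917,.1356,.14],144.3); 
E
```

```text
[ 0.12074903 -0.64649541 -1.0397423 ] 0.05765696710024328
at [ 0.5645 -0.1057  0.1395] [ 1.7999e+02 -1.2000e-01  1.7571e+02] q6 [-10.6   7.6   2.7  85.3  -0.   -6.3] dr [-0.    -0.002  0.548] xyz [ 2.266  5.879 -0.007]
```

View pics/w5.png

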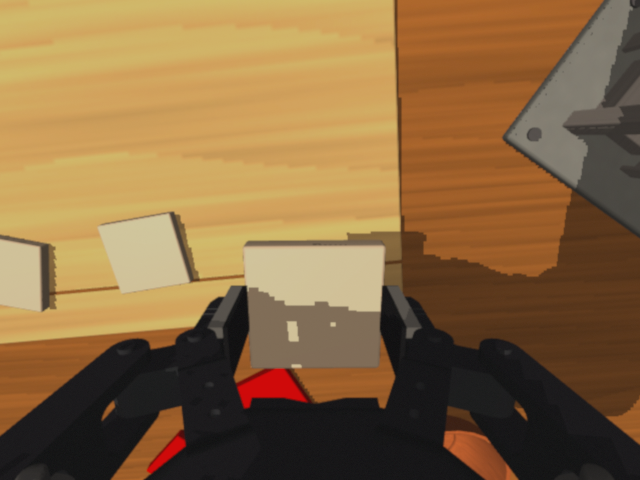

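Request:
step_arm --dr '[[0,0,0.1],[0,0,0.2],[0,0,0.3],[0,0,0.4],[0,0,0.5],[0,0,0.548],[0,0,0.548],[0,0,0.548]]' --xyz '[[0.5,0.8,0],[0.9,1.9,0],[1.4,3,0],[1.8,4.1,0],[2.1,5.2,0],[2.27,5.88,0],[2.27,5.88,0],[2.27,5.88,0]]' --gripper '[0.5,0.5,0.5,0.5,0.5,0.5,0.5,0.5]'

```text
time: 7.15
ee_pos: [0.4914, 0.1358, 0.1396]
tcp_rot: [-179.9, -0.1, 144.4]
wrist_force: [-0.1, -0.5, -1.0]
opening: 0.0575
```

```bash
python3 - <<'E'
from h import *
plan([.4917,.1356,.14],144.3); 
p=shot('wrist','w6.png')
E
```

```text
at [0.4914 0.1358 0.1396] [-1.7989e+02 -7.0000e-02  1.4444e+02] q6 [15.5 -1.2 -6.4 84.9 -0.  51. ] dr [-0.002 -0.001  0.003] xyz [-0.008  0.    -0.009]
```

View pics/w6.png

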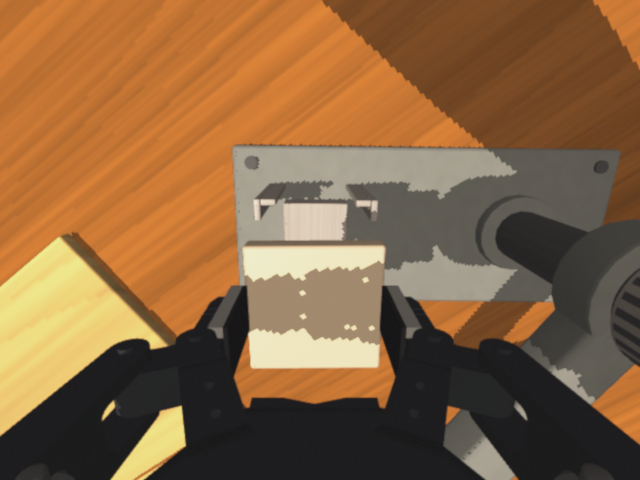

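```bash
python3 - <<'E'
from h import *
p=shot('wrist')
im=p['image'][:,:,::-1]
cv2.imwrite('pics/w6z.png',cv2.resize(im[140:260,225:405],None,fx=4.4,fy=4.4,interpolation=cv2.INTER_CUBIC))
P,R,o=pose()
def g(x,y,z):return proj(p,[P[0]+R.apply([x,y,0])[0],P[1]+R.apply([x,y,0])[1],z])
# predicted, tool frame coords rel TCP, seat centred
for n,c in {'seat':(.024,.024,.03),'post':(.0325,.0325,.085),'postgap':(.0325,.0235,.085)}.items():
    print(n,[np.round(g(c[0],s*c[1],c[2]),1) for s in(-1,1)])
print('plate',np.round(g(.065,-.06,.012),1),np.round(g(.065,.24,.012),1))
for uv in[(245,243),(384,243),(250,367),(380,367)]:
    print('tile corner tool mm',np.round(1000*R.inv().apply(ray(p,*uv,P[2]+.0077)-P),1))
E
```

```text
seat [array([281.7, 203.1]), array([345.6, 203.1])]
post [array([258.4, 206.2]), array([368.5, 206.3])]
postgap [array([273.6, 206.3]), array([353.3, 206.3])]
plate [235.6 146. ] [626.6 146.1]
tile corner tool mm [ 29.4 -28.3  -7.6]
tile corner tool mm [29.4 29.6 -7.7]
tile corner tool mm [-31.2 -29.4  -7.7]
tile corner tool mm [-31.1  31.2  -7.8]
```

View pics/w6z.png

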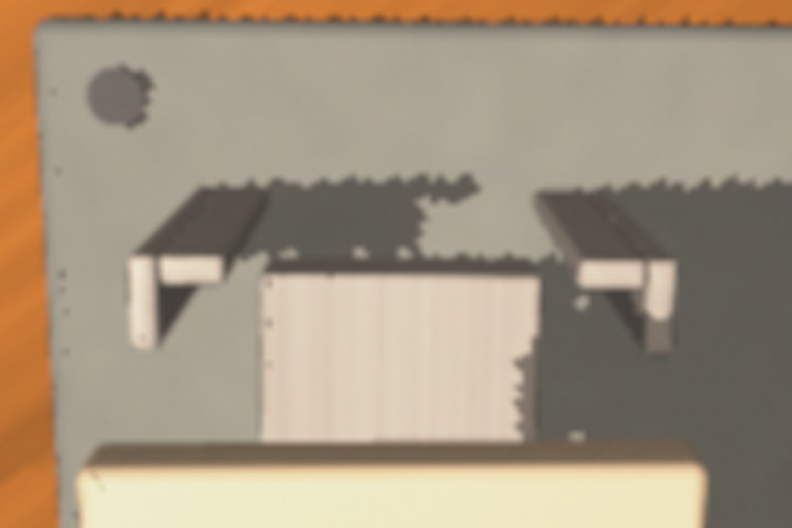

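```bash
python3 - <<'E'
from h import *
p=shot('wrist')
im=cv2.cvtColor(p['image'],cv2.COLOR_RGB2HSV)[:,:,1].astype(float)
pts=[]
for c in range(245,610,15):
    col=im[130:170,c]; d=np.diff(cv2.GaussianBlur(col.reshape(-1,1),(1,3),0).ravel()); k=np.argmin(d)
    pts.append((c,130+k+.5))
pts=np.array(pts);print(pts[:,1]);
f=np.polyfit(pts[:,0],pts[:,1],1);print(f)
P,R,o=pose()
w=[R.inv().apply(ray(p,u,np.polyval(f,u),.012)-P)*1000 for u in(240,610)];print(w)
plan([.4917,.1356,.14],144.3)
E
```

```text
[142.5 143.5 143.5 143.5 143.5 143.5 144.5 144.5 144.5 144.5 144.5 144.5
 145.5 144.5 145.5 145.5 145.5 145.5 145.5 146.5 146.5 146.5 146.5 146.5
 146.5]
[1.04102564e-02 1.40515641e+02]
[array([ 66.98499075, -56.46777889, 128.41378613]), array([ 64.10974685, 227.729651  , 128.13321823])]
at [0.4921 0.1346 0.1403] [-1.7994e+02 -3.0000e-02  1.4427e+02] q6 [15.3 -1.3 -6.4 84.9 -0.  51. ] dr [-0.001 -0.001 -0.   ] xyz [0.024 0.014 0.008]
```

Request:
step_arm --dr '[[0,0,0.01],[0,0,0.01],[0,0,0.01],[0,0,0.01],[0,0,0.01],[0,0,0.01],[0,0,0.01],[0,0,0.01]]' --xyz '[[0.04,0.03,0],[0.04,0.03,0.3],[0.04,0.03,0.6],[0.04,0.03,0.9],[0.04,0.03,1.1],[0.04,0.03,1.1],[0.04,0.03,1.1],[0.04,0.03,1.1]]' --gripper '[0.5,0.5,0.5,0.5,0.5,0.5,0.5,0.5]'

```text
time: 8.1
ee_pos: [0.4918, 0.1376, 0.0975]
tcp_rot: [180.0, 0.0, 143.8]
wrist_force: [-0.2, -0.7, -0.5]
opening: 0.0576
```

```bash
python3 - <<'E'
from h import *
p=shot('wrist')
im=p['image'][:,:,::-1]
cv2.imwrite('pics/w7.png',cv2.resize(im[140:380,225:405],None,fx=2.5,fy=2.5,interpolation=cv2.INTER_CUBIC))
plan([.4917,.1356,.14],143.7);print(pose()[2]['wrist_force'],pose()[2]['opening'])
E
```

```text
at [0.4919 0.1376 0.0975] [1.7996e+02 3.0000e-02 1.4375e+02] q6 [ 15.6  -1.  -10.8  80.1  -0.   51.9] dr [0.001 0.001 0.001] xyz [-0.026 -0.041 -1.062]
[-0.07568781  0.72292754 -1.34411907] 0.05789539570303572
```

View pics/w7.png

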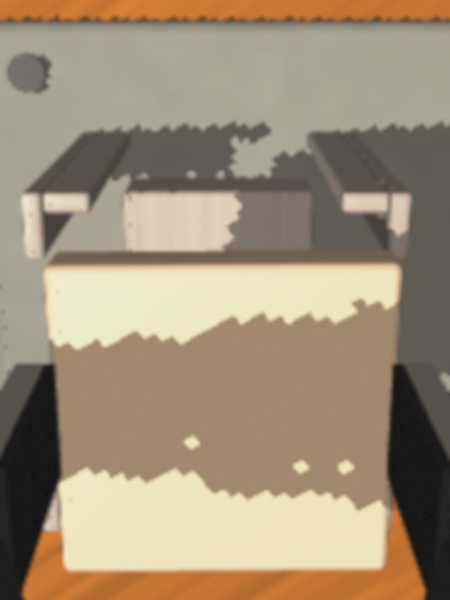

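```bash
python3 - <<'E'
from h import *
p=shot('wrist')
P,R,o=pose()
def tl(u,v,z): return np.round(1000*R.inv().apply(ray(p,225+u/2.5,140+v/2.5,z)-P),1)
print('post L',tl(43,211,.085),'R',tl(390,211,.085),'seat',tl(125,192,.03),tl(310,192,.03))
zt=P[2]+.0077
print('tile',tl(45,266,zt),tl(400,266,zt),tl(66,570,zt),tl(384,570,zt))
im=p['image'][:,:,::-1]
cv2.imwrite('pics/w8.png',cv2.resize(im[190:380,225:405],None,fx=4,fy=3.1,interpolation=cv2.INTER_CUBIC))
print(P)
E
```

```text
post L [ 31.8 -33.5  12.5] R [31.8 31.9 12.5] seat [ 22.8 -24.4  67.5] [22.7 22.5 67.5]
tile [ 27.5 -29.4  -7.7] [27.4 30.  -7.7] [-32.3 -29.   -7.7] [-32.4  30.5  -7.7]
[0.49185352 0.13756237 0.09751363]
```

View pics/w8.png

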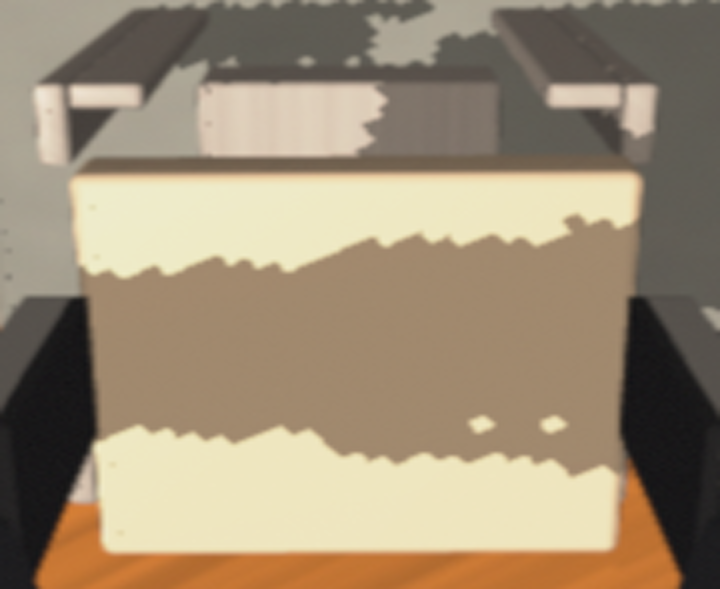

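Request:
step_arm --dr '[[0,0,0],[0,0,0],[0,0,0],[0,0,0],[0,0,0],[0,0,0],[0,0,0],[0,0,0]]' --xyz '[[0.037,-0.035,0],[0.037,-0.035,0],[0.037,-0.035,0],[0.037,-0.035,0],[0.037,-0.035,0],[0.037,-0.035,0],[0.037,-0.035,0],[0.037,-0.035,0]]' --gripper '[0.5,0.5,0.5,0.5,0.5,0.5,0.5,0.5]'

```text
time: 9.0
ee_pos: [0.4896, 0.1372, 0.097]
tcp_rot: [-180.0, -0.0, 143.7]
wrist_force: [0.7, -0.5, -0.4]
opening: 0.0579
```

```bash
python3 - <<'E'
from h import *
p=shot('wrist')
P,R,o=pose();print(P,o['tcp_rot'])
im=p['image'][:,:,::-1]
cv2.imwrite('pics/w9.png',cv2.resize(im[190:380,225:405],None,fx=4,fy=3.1,interpolation=cv2.INTER_CUBIC))
E
```

```text
[0.48956905 0.13722604 0.0969649 ] [1.79998836e+02 1.67901931e-03 1.43743733e+02]
```

View pics/w9.png

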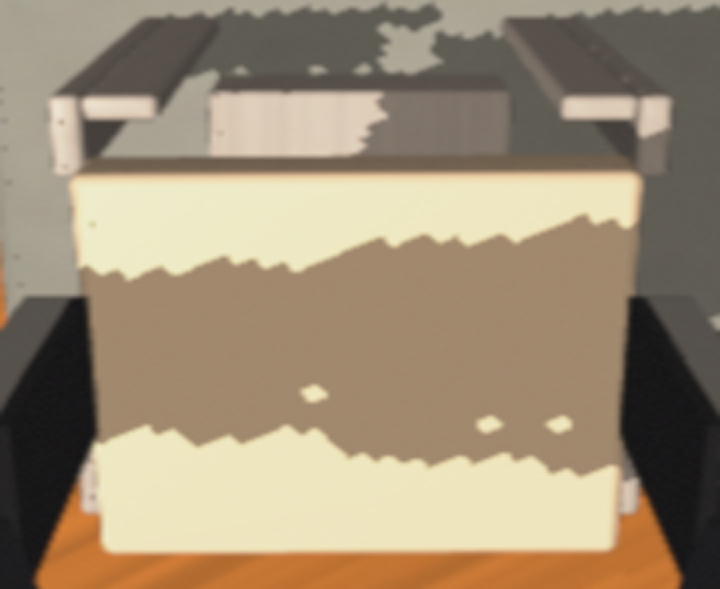

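Request:
step_arm --dr '[[0,0,0],[0,0,0],[0,0,0],[0,0,0],[0,0,0],[0,0,0],[0,0,0],[0,0,0]]' --xyz '[[0,0,0.2],[0,0,0.4],[0,0,0.6],[0,0,0.8],[0,0,1],[0,0,1.2],[0,0,1.4],[0,0,1.5]]' --gripper '[0.5,0.5,0.5,0.5,0.5,0.5,0.5,0.5]'

```text
time: 9.85
ee_pos: [0.4892, 0.1371, 0.0359]
tcp_rot: [-180.0, -0.0, 143.7]
wrist_force: [-1.1, -0.3, -1.3]
opening: 0.0581
```

```bash
python3 - <<'E'
from h import *
p=shot('wrist','w10.png')
P,R,o=pose();print(P,o['tcp_rot'],o['wrist_force'])
E
```

```text
[0.48907138 0.13708491 0.03567338] [-1.79941002e+02 -4.69916050e-02  1.43741991e+02] [-0.88481523  1.10174285 -1.27265581]
```

View pics/w10.png

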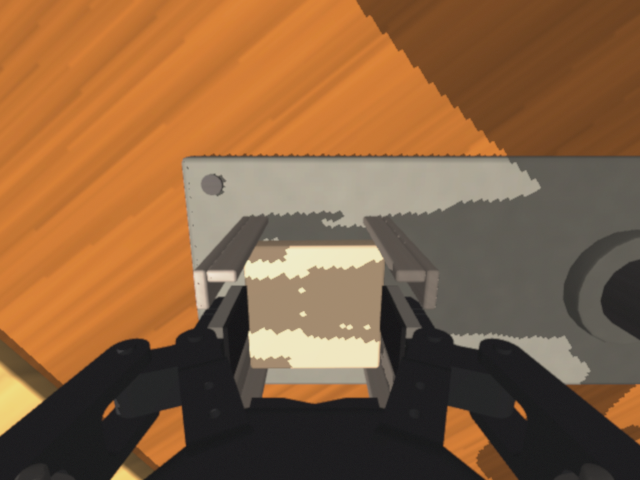

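Request:
step_arm --dr '[[0,0,0],[0,0,0],[0,0,0],[0,0,0],[0,0,0],[0,0,0],[0,0,0],[0,0,0]]' --xyz '[[0,0,0.05],[0,0,0.07],[0,0,0.07],[0,0,0.07],[0,0,0.07],[0,0,0.07],[0,0,0.07],[0,0,0.07]]' --gripper '[0.5,0.5,0.5,0.7,0.8,0.8,0.8,0.8]'

```text
time: 10.7
ee_pos: [0.4896, 0.1372, 0.0343]
tcp_rot: [180.0, 0.0, 143.7]
wrist_force: [-0.4, -0.2, 0.6]
opening: 0.0684
```

```bash
python3 - <<'E'
from h import *
P,R,o=pose();print(P,o['tcp_rot'],o['wrist_force'],o['opening'])
E
```

```text
[0.48960766 0.13722732 0.03427094] [1.79990427e+02 7.93475034e-03 1.43744031e+02] [-0.36579212 -0.17434471  0.62647645] 0.06841591543082241
```

Request:
step_arm --dr '[[0,0,0],[0,0,0],[0,0,0],[0,0,0],[0,0,0],[0,0,0],[0,0,0],[0,0,0]]' --xyz '[[0,0,-0.2],[0,0,-0.7],[0,0,-1.5],[0,0,-2.5],[0,0,-3.5],[0,0,-4],[0,0,-4],[0,0,-4]]' --gripper '[0.8,0.8,0.8,0.8,0.8,0.8,0.8,0.8]'

```text
time: 11.5
ee_pos: [0.4897, 0.1372, 0.1944]
tcp_rot: [180.0, 0.0, 143.7]
wrist_force: [-0.0, -0.5, -0.3]
opening: 0.0684
```

```bash
python3 - <<'E'
from h import *
p=shot('wrist','w11.png')
P,R,o=pose()
plan([.573,-.2425,.05],185.8-0)
tiles(p,.04)
t=shot('top'); tiles(t)
E
```

```text
at [0.4893 0.1371 0.1935] [-1.7996e+02 -3.0000e-02  1.4375e+02] q6 [15.7 -1.3 -0.6 90.8 -0.  51.9] dr [-0.    -0.001 -0.734] xyz [-7.302 -6.413  3.588]
tile p 0.74 box [619. 266.  42.  37.] xy mm 693.9 338.5 wh 15.6 44.3 ang 19.6 rgb [48. 45. 43.]
tile p 0.66 box [122. 461.  36.  37.] xy mm 587.7 -209.1 wh 18.3 62.7 ang 17.2 rgb [203. 191. 155.]
tile p 0.55 box [316. 220.  67.  69.] xy mm 490.5 137.1 wh 60.6 61.6 ang 53.7 rgb [229. 222. 187.]
tile p 0.94 box [397. 242.  21.  21.] xy mm 573.6 -242.8 wh 60.3 60.9 ang 5.8 rgb [195. 191. 155.]
tile p 0.85 box [434. 237.  23.  21.] xy mm 580.9 -360.8 wh 62.7 60.8 ang 75.8 rgb [194. 190. 154.]
tile p 0.64 box [402. 167.  17.  19.] xy mm 807.9 -256.3 wh 59.2 62.9 ang 45.2 rgb [188.  48.  41.]
tile p 0.58 box [369. 189.  24.  29.] xy mm 731.4 -158.5 wh 63.1 62.2 ang 25.7 rgb [188.  50.  42.]
tile p 0.57 box [283. 210.  32.   4.] xy mm 665.8 127.6 wh 95.4 20.2 ang 78.6 rgb [161. 147. 132.]
tile p 0.54 box [433. 183.  23.  22.] xy mm 763.0 -364.4 wh 60.2 60.5 ang 17.0 rgb [188.  48.  42.]
tile p 0.45 box [231. 233.  17.  21.] xy mm 606.9 288.7 wh 50.2 64.0 ang 37.4 rgb [103.  96.  86.]
```

View pics/w11.png

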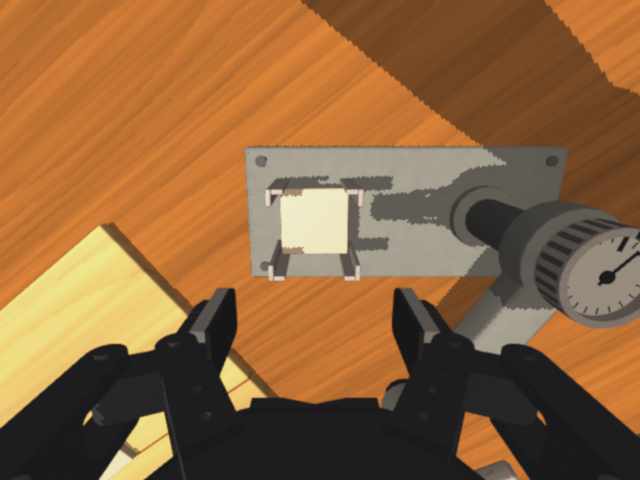

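Request:
step_arm --dr '[[0,0,-0.734],[0,0,-0.734],[0,0,-0.734],[0,0,-0.734],[0,0,-0.734],[0,0,-0.734],[0,0,-0.734],[0,0,-0.734]]' --xyz '[[-7.3,-6.41,1],[-7.3,-6.41,1],[-7.3,-6.41,1],[-7.3,-6.41,1],[-7.3,-6.41,1],[-7.3,-6.41,1],[-7.3,-6.41,1],[-7.3,-6.41,1]]' --gripper '[0.85,0.85,0.85,0.85,0.85,0.85,0.85,0.85]'

```text
time: 12.5
ee_pos: [0.5698, -0.2292, 0.1547]
tcp_rot: [180.0, -0.1, -174.2]
wrist_force: [1.6, 0.5, -0.1]
opening: 0.0726
```

```bash
python3 - <<'E'
from h import *
p=shot('wrist','w12.png')
tiles(p)
plan([.5735,-.2425,.05],185.8)
E
```

```text
tile p 0.94 box [365. 379.  76.  60.] xy mm 722.8 -163.6 wh 63.3 57.9 ang 24.9 rgb [169.  12.  10.]
tile p 0.68 box [298. 229.  73.  71.] xy mm 573.8 -243.4 wh 59.6 60.0 ang 5.7 rgb [179. 166. 132.]
tile p 0.56 box [156. 224.  94.  90.] xy mm 581.0 -360.3 wh 63.1 63.3 ang 74.4 rgb [174. 162. 128.]
at [ 0.5696 -0.2321  0.1526] [ 179.97   -0.19 -174.48] q6 [-22.1  13.3  10.7  87.6  -0.1 -27.7] dr [ 0.001 -0.003 -0.005] xyz [-0.081 -0.269  2.565]
```

Request:
step_arm --dr '[[0,0,0],[0,0,0],[0,0,0],[0,0,0],[0,0,0],[0,0,0],[0,0,0],[0,0,0]]' --xyz '[[0,0,0.5],[0,0,1],[0,0,1.5],[0,0,2],[0,0,2.5],[0,0,2.5],[0,0,2.5],[0,0,2.5]]' --gripper '[0.8,0.8,0.8,0.8,0.8,0.8,0.8,0.8]'

```text
time: 13.4
ee_pos: [0.5706, -0.2273, 0.057]
tcp_rot: [-180.0, 0.1, -174.2]
wrist_force: [0.7, 0.6, 0.4]
opening: 0.0686
```

```bash
python3 - <<'E'
from h import *
p=shot('wrist','w13.png')
tiles(p)
plan([.5737,-.243,.016],185.8)
E
```

```text
tile p 0.96 box [ 78. 263. 136. 130.] xy mm 580.8 -360.5 wh 63.3 64.4 ang 74.0 rgb [163. 150. 118.]
tile p 0.92 box [284. 269. 110. 104.] xy mm 573.8 -243.5 wh 62.6 61.0 ang 5.5 rgb [157. 143. 113.]
tile p 0.55 box [122. 464.  43.  32.] xy mm 723.5 -345.0 wh 29.8 29.8 ang 5.8 rgb [122.  12.  11.]
at [ 0.5707 -0.2274  0.057 ] [-1.7995e+02  9.0000e-02 -1.7420e+02] q6 [-21.7  13.8   0.8  76.9   0.  -27.5] dr [-0.001  0.002  0.   ] xyz [-0.033 -0.394  1.026]
```

View pics/w13.png

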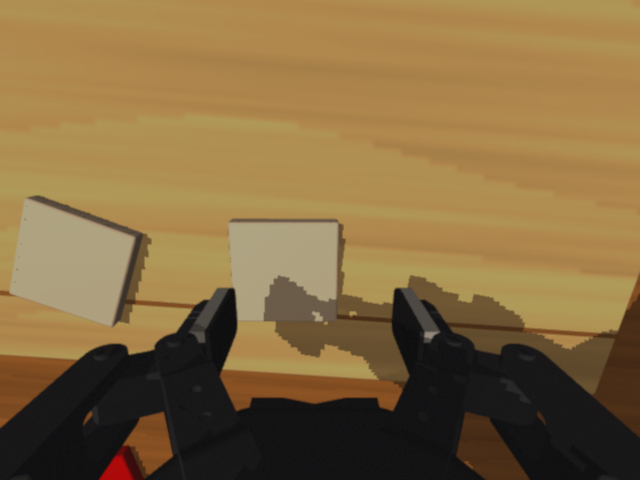

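Request:
step_arm --dr '[[0,0,0],[0,0,0],[0,0,0],[0,0,0],[0,0,0],[0,0,0],[0,0,0],[0,0,0]]' --xyz '[[-0.03,-0.39,0],[-0.03,-0.39,0],[-0.03,-0.39,0.3],[-0.03,-0.39,0.6],[-0.03,-0.39,0.8],[-0.03,-0.39,0.9],[-0.03,-0.39,0.98],[-0.03,-0.39,1.02]]' --gripper '[0.8,0.8,0.8,0.8,0.8,0.8,0.8,0.8]'

```text
time: 14.3
ee_pos: [0.5729, -0.2425, 0.0147]
tcp_rot: [180.0, -0.0, -174.2]
wrist_force: [-0.6, 0.8, -0.5]
opening: 0.0681
```

```bash
python3 - <<'E'
from h import *
plan([.5737,-.243,.016],185.8);print(pose()[2]['wrist_force'])
p=shot('wrist','w14.png')
plan([.5737,-.243,.016],185.8)
E
```

```text
at [ 0.5729 -0.2425  0.0147] [ 1.7999e+02 -1.0000e-02 -1.7419e+02] q6 [-22.9  16.   -1.2  72.7   0.  -28.8] dr [ 0. -0.  0.] xyz [-0.019 -0.013 -0.033]
[-0.61878832  0.80398113 -0.50367161]
at [ 0.5729 -0.2426  0.0147] [ 1.8000e+02 -1.0000e-02 -1.7419e+02] q6 [-23.   16.   -1.3  72.7  -0.  -28.8] dr [ 0. -0.  0.] xyz [-0.019 -0.012 -0.033]
```

View pics/w14.png

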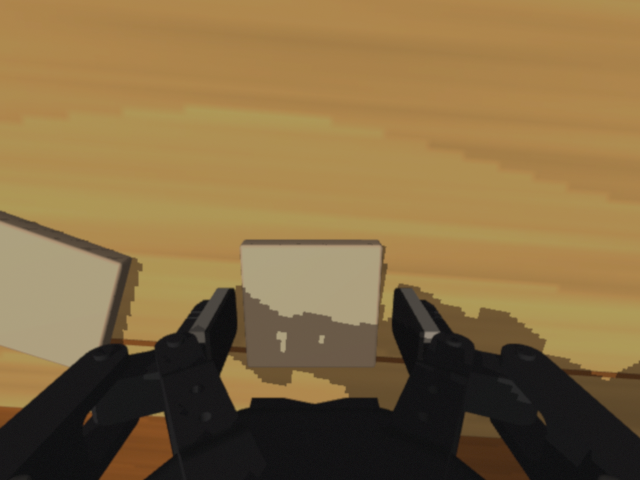

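Tile B sits centred between the fingers (columns 242–382), so I close the gripper with a slight raise.

Request:
step_arm --dr '[[0,0,0],[0,0,0],[0,0,0],[0,0,0],[0,0,0],[0,0,0],[0,0,0],[0,0,0]]' --xyz '[[-0.02,-0.02,-0.03],[-0.02,-0.02,-0.03],[-0.02,-0.02,-0.03],[-0.02,-0.02,-0.03],[-0.02,-0.02,-0.03],[-0.02,-0.02,-0.03],[-0.02,-0.02,-0.03],[-0.02,-0.02,-0.03]]' --gripper '[0.7,0.5,0.5,0.5,0.5,0.5,0.5,0.5]' --squeeze 45

```text
time: 15.15
ee_pos: [0.5741, -0.2435, 0.0171]
tcp_rot: [-180.0, 0.1, -174.2]
wrist_force: [-1.9, 0.9, 5.0]
opening: 0.0558
```

Request:
step_arm --dr '[[0,0,0],[0,0,0],[0,0,0],[0,0,0],[0,0,0],[0,0,0],[0,0,0],[0,0,0]]' --xyz '[[0,0,-0.1],[0,0,-0.4],[0,0,-1],[0,0,-2],[0,0,-3],[0,0,-3.4],[0,0,-3.4],[0,0,-3.4]]' --gripper '[0.5,0.5,0.5,0.5,0.5,0.5,0.5,0.5]'

```text
time: 15.95
ee_pos: [0.5739, -0.2434, 0.1523]
tcp_rot: [-180.0, 0.0, -174.2]
wrist_force: [-0.9, 1.0, -1.1]
opening: 0.0429
```

```bash
python3 - <<'E'
from h import *
p=shot('wrist','w15.png')
print(pose()[2]['opening'])
plan([.4896,.1372,.15],143.7)
E
```

```text
0.042687758443091604
at [ 0.5735 -0.2433  0.1513] [ 1.7997e+02 -6.0000e-02 -1.7420e+02] q6 [-23.   14.3  11.8  87.6  -0.  -28.8] dr [ 0.    -0.001  0.735] xyz [1.125 9.675 0.038]
```

View pics/w15.png

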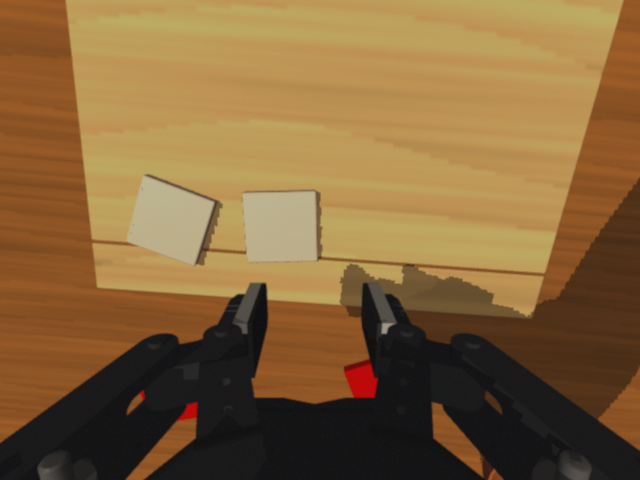

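The grip slid off tile B because I held it too high. The tile still lies flat on the board near (281,227), so I re-measure and go lower.

```bash
python3 - <<'E'
from h import *
p=shot('wrist')
tiles(p)
t=shot('top');tiles(t)
plan([.5735,-.2425,.05],185.8)
E
```

```text
tile p 0.91 box [361. 379.  36.  40.] xy mm 718.3 -183.1 wh 39.7 26.6 ang 22.9 rgb [173.  11.  10.]
tile p 0.82 box [167. 408.  60.  26.] xy mm 772.5 -344.5 wh 12.8 27.2 ang 63.7 rgb [178.  11.  10.]
tile p 0.79 box [283. 227.  73.  76.] xy mm 576.6 -270.8 wh 61.3 60.7 ang 5.9 rgb [185. 172. 136.]
tile p 0.58 box [172. 222.  93.  89.] xy mm 580.8 -360.9 wh 62.7 62.9 ang 74.5 rgb [181. 168. 133.]
tile p 0.93 box [279. 268.  27.  27.] xy mm 493.3 137.0 wh 61.6 62.6 ang 55.2 rgb [140. 125. 105.]
tile p 0.74 box [402. 167.  20.  23.] xy mm 806.4 -254.8 wh 59.3 58.6 ang 45.0 rgb [194.  48.  42.]
tile p 0.56 box [432. 182.  19.  16.] xy mm 764.5 -363.5 wh 54.4 56.5 ang 14.5 rgb [198.  48.  43.]
tile p 0.54 box [367. 188.  25.  28.] xy mm 731.0 -159.5 wh 61.7 60.7 ang 25.7 rgb [194.  51.  44.]
at [ 0.5733 -0.2432  0.1509] [ 1.7994e+02 -1.0000e-01 -1.7420e+02] q6 [-23.   14.3  11.8  87.6   0.  -28.8] dr [ 0.001 -0.002 -0.   ] xyz [-0.012  0.015  2.522]
```

```bash
python3 - <<'E'
from h import *
plan([.5766,-.2708,.06],95.8)
E
```

```text
at [ 0.5733 -0.2432  0.1509] [ 1.7994e+02 -1.0000e-01 -1.7420e+02] q6 [-23.   14.3  11.8  87.6   0.  -28.8] dr [-1.000e-03 -2.000e-03  1.571e+00] xyz [-0.017 -0.697  2.271]
```

Request:
step_arm --dr '[[0,0,1.1],[0,0,1.1],[0,0,1.1],[0,0,1.1],[0,0,1.1],[0,0,1.1],[0,0,1.1],[0,0,1.1]]' --xyz '[[0,0.6,0],[0,0.6,0],[0,0.6,0],[0,0.6,0],[0,0.6,0],[0,0.6,0],[0,0.6,0],[0,0.6,0]]' --gripper '[0.85,0.85,0.85,0.85,0.85,0.85,0.85,0.85]'

```text
time: 17.0
ee_pos: [0.5711, -0.2194, 0.1514]
tcp_rot: [-180.0, -0.1, 122.5]
wrist_force: [0.3, 1.0, 0.3]
opening: 0.0728
```

```bash
python3 - <<'E'
from h import *
plan([.5766,-.2708,.06],95.8)
E
```

```text
at [ 0.5711 -0.2194  0.1514] [-1.7996e+02 -5.0000e-02  1.2246e+02] q6 [-21.   12.7   9.9  87.3   0.   36.5] dr [-0.001 -0.001  0.465] xyz [-1.16  -0.572  2.284]
```

Request:
step_arm --dr '[[0,0,0.15],[0,0,0.3],[0,0,0.465],[0,0,0.465],[0,0,0.465],[0,0,0.465],[0,0,0.465],[0,0,0.465]]' --xyz '[[-1.16,-0.57,0],[-1.16,-0.57,0.6],[-1.16,-0.57,1.2],[-1.16,-0.57,1.8],[-1.16,-0.57,2.28],[-1.16,-0.57,2.28],[-1.16,-0.57,2.28],[-1.16,-0.57,2.28]]' --gripper '[0.82,0.82,0.82,0.82,0.82,0.82,0.82,0.82]'

```text
time: 17.8
ee_pos: [0.5779, -0.2711, 0.0623]
tcp_rot: [179.9, 0.1, 96.1]
wrist_force: [-0.1, 0.8, 0.3]
opening: 0.0704
```

```bash
python3 - <<'E'
from h import *
p=shot('wrist','w16.png')
tiles(p)
plan([.5766,-.2708,.014],95.8)
E
```

```text
tile p 0.82 box [576. 395.  71.  49.] xy mm 768.6 -330.3 wh 16.7 39.4 ang 54.7 rgb [150.  13.  11.]
tile p 0.79 box [597.  96.  86. 140.] xy mm 713.1 -167.6 wh 39.2 56.7 ang 24.8 rgb [151.  12.  11.]
tile p 0.75 box [315. 263. 107. 108.] xy mm 577.8 -270.1 wh 61.1 62.8 ang 7.0 rgb [183. 178. 141.]
tile p 0.69 box [312. 371. 110.  64.] xy mm 585.1 -349.9 wh 45.6 60.7 ang 73.5 rgb [177. 168. 133.]
tile p 0.65 box [626. 276.  19.  49.] xy mm 761.2 -259.8 wh 12.3 33.3 ang 21.1 rgb [119.  14.  12.]
at [ 0.5779 -0.2711  0.0624] [1.799e+02 6.000e-02 9.614e+01] q6 [-25.1  16.9   5.2  78.1  -0.   58.7] dr [0.002 0.001 0.006] xyz [ 0.013 -0.034  1.209]
```

View pics/w16.png

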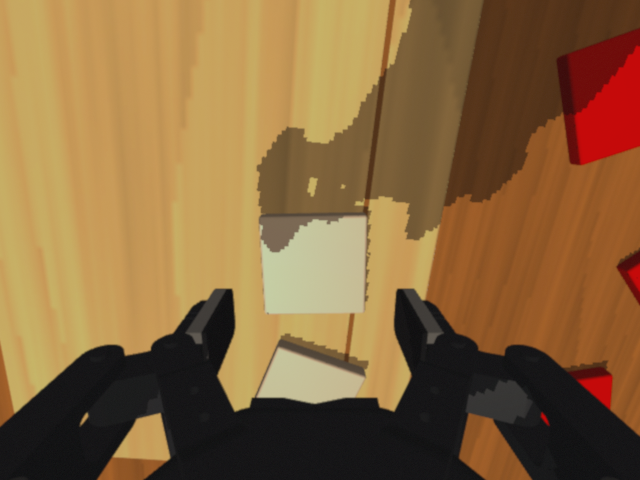

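Request:
step_arm --dr '[[0,0,0],[0,0,0],[0,0,0],[0,0,0],[0,0,0],[0,0,0],[0,0,0],[0,0,0]]' --xyz '[[0.01,-0.02,0.2],[0.01,-0.02,0.5],[0.01,-0.02,0.8],[0.01,-0.02,1],[0.01,-0.02,1.1],[0.01,-0.02,1.15],[0.01,-0.02,1.18],[0.01,-0.02,1.2]]' --gripper '[0.82,0.82,0.82,0.82,0.82,0.82,0.82,0.82]'

```text
time: 18.7
ee_pos: [0.5767, -0.2707, 0.0133]
tcp_rot: [180.0, 0.0, 96.1]
wrist_force: [0.2, 1.5, 0.2]
opening: 0.0703
```

```bash
python3 - <<'E'
from h import *
plan([.577,-.2706,.0135],95.8);print(pose()[2]['wrist_force'])
p=shot('wrist','w17.png')
plan([.577,-.2706,.0135],95.8);print(pose()[2]['wrist_force'])
E
```

```text
at [ 0.5767 -0.2707  0.0133] [1.7997e+02 2.0000e-02 9.6130e+01] q6 [-25.1  18.    1.1  73.   -0.   58.7] dr [0.001 0.    0.006] xyz [ 0.001  0.008 -0.006]
[0.24698767 1.47961338 0.24379134]
at [ 0.5766 -0.2707  0.0132] [1.7998e+02 2.0000e-02 9.6130e+01] q6 [-25.1  18.    1.1  73.   -0.   58.7] dr [0.    0.    0.006] xyz [ 0.001  0.009 -0.008]
[ 0.12642171 -0.66029889  1.37709853]
```

View pics/w17.png

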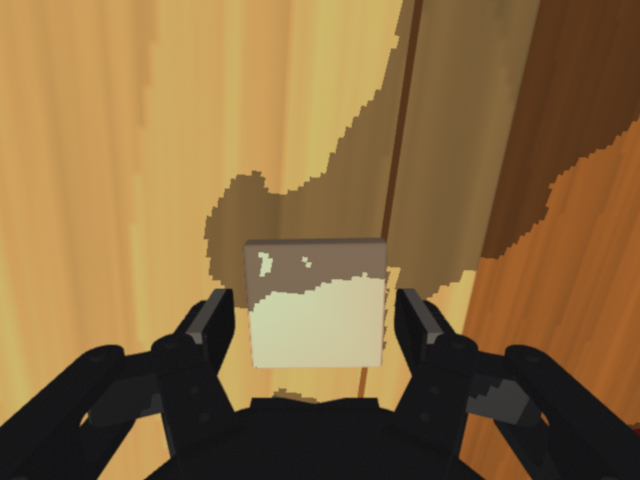

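Request:
step_arm --dr '[[0,0,0],[0,0,0],[0,0,0],[0,0,0],[0,0,0],[0,0,0],[0,0,0],[0,0,0]]' --xyz '[[0,0,0],[0,0,0],[0,0,0],[0,0,0],[0,0,0],[0,0,0],[0,0,0],[0,0,0]]' --gripper '[0.7,0.5,0.5,0.5,0.5,0.5,0.5,0.5]' --squeeze 45

```text
time: 19.55
ee_pos: [0.5769, -0.2708, 0.0139]
tcp_rot: [179.9, 0.0, 96.1]
wrist_force: [-1.0, 0.5, 5.1]
opening: 0.0579
```

Request:
step_arm --dr '[[0,0,0],[0,0,0],[0,0,0],[0,0,0],[0,0,0],[0,0,0],[0,0,0],[0,0,0]]' --xyz '[[0,0,0],[0,0,-0.1],[0,0,-0.3],[0,0,-0.8],[0,0,-1.6],[0,0,-2.5],[0,0,-3.3],[0,0,-3.4]]' --gripper '[0.5,0.5,0.5,0.5,0.5,0.5,0.5,0.5]'

```text
time: 20.35
ee_pos: [0.5779, -0.2713, 0.1544]
tcp_rot: [179.7, 0.2, 96.1]
wrist_force: [0.1, 0.2, 0.8]
opening: 0.0579
```

```bash
python3 - <<'E'
from h import *
print(pose()[2]['opening'])
plan([.4896,.1372,.15],143.7)
E
```

```text
0.05789127216734415
at [ 0.5779 -0.2713  0.1544] [179.67   0.2   96.13] q6 [-25.1  16.   14.2  87.8  -0.   58.7] dr [ 0.004  0.006 -0.83 ] xyz [10.389 -1.104  0.066]
```

Request:
step_arm --dr '[[0,0,-0.1],[0,0,-0.2],[0,0,-0.3],[0,0,-0.4],[0,0,-0.5],[0,0,-0.6],[0,0,-0.7],[0,0,-0.8]]' --xyz '[[0.5,-0.1,0],[1.5,-0.2,0],[2.6,-0.3,0],[3.7,-0.4,0],[4.8,-0.5,0],[5.9,-0.6,0],[7,-0.7,0],[8,-0.8,0]]' --gripper '[0.5,0.5,0.5,0.5,0.5,0.5,0.5,0.5]'

```text
time: 21.15
ee_pos: [0.5096, 0.0459, 0.1487]
tcp_rot: [-180.0, -0.0, 142.2]
wrist_force: [1.1, 0.2, -0.9]
opening: 0.058
```

```bash
python3 - <<'E'
from h import *
print(pose()[2]['opening'])
plan([.4896,.1372,.12],143.7)
E
```

```text
0.058043395949925684
at [0.5096 0.0459 0.1487] [-1.7999e+02 -2.0000e-02  1.4221e+02] q6 [ 5.1 -1.1 -5.3 85.8  0.  42.9] dr [-0.    -0.    -0.026] xyz [1.792 1.497 0.717]
```

Request:
step_arm --dr '[[0,0,-0.026],[0,0,-0.026],[0,0,-0.026],[0,0,-0.026],[0,0,-0.026],[0,0,-0.026],[0,0,-0.026],[0,0,-0.026]]' --xyz '[[0.6,0.5,0],[1.2,1,0],[1.79,1.5,0],[1.79,1.5,0.4],[1.79,1.5,0.7],[1.79,1.5,0.7],[1.79,1.5,0.7],[1.79,1.5,0.7]]' --gripper '[0.5,0.5,0.5,0.5,0.5,0.5,0.5,0.5]'

```text
time: 21.95
ee_pos: [0.4914, 0.1351, 0.1215]
tcp_rot: [180.0, 0.0, 143.4]
wrist_force: [-0.3, 0.7, -0.2]
opening: 0.0578
```

```bash
python3 - <<'E'
from h import *
print(pose()[2]['opening'])
plan([.4896,.1372,.1],143.7)
p=shot('wrist','w18.png')
plan([.4896,.1372,.1],143.7)
im=p['image'][:,:,::-1]
cv2.imwrite('pics/w18z.png',cv2.resize(im[190:380,225:405],None,fx=4,fy=3.1,interpolation=cv2.INTER_CUBIC))
E
```

```text
0.057803369693319985
at [0.4914 0.1351 0.1215] [1.7997e+02 2.0000e-02 1.4340e+02] q6 [15.4 -1.3 -8.5 82.8 -0.  52. ] dr [ 0.     0.    -0.005] xyz [0.068 0.016 0.537]
at [0.4914 0.1351 0.1216] [1.7997e+02 3.0000e-02 1.4340e+02] q6 [15.4 -1.3 -8.5 82.8 -0.  52. ] dr [ 0.001  0.    -0.005] xyz [0.068 0.014 0.539]
```

View pics/w18z.png

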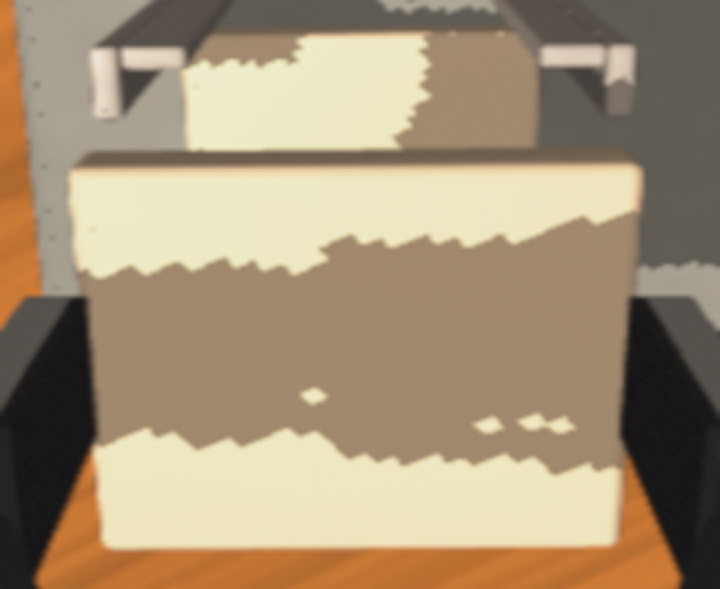

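Request:
step_arm --dr '[[0,0,-0.005],[0,0,-0.005],[0,0,-0.005],[0,0,-0.005],[0,0,-0.005],[0,0,-0.005],[0,0,-0.005],[0,0,-0.005]]' --xyz '[[0.05,0.015,0],[0.05,0.015,0.2],[0.05,0.015,0.4],[0.05,0.015,0.54],[0.05,0.015,0.54],[0.05,0.015,0.54],[0.05,0.015,0.54],[0.05,0.015,0.54]]' --gripper '[0.5,0.5,0.5,0.5,0.5,0.5,0.5,0.5]'

```text
time: 22.8
ee_pos: [0.49, 0.1373, 0.0997]
tcp_rot: [180.0, 0.0, 143.7]
wrist_force: [0.1, -0.5, -0.1]
opening: 0.0581
```

```bash
python3 - <<'E'
from h import *
p=shot('wrist','w19.png')
plan([.4896,.1372,.1],143.7)
im=p['image'][:,:,::-1]
cv2.imwrite('pics/w19z.png',cv2.resize(im[190:380,225:405],None,fx=4,fy=3.1,interpolation=cv2.INTER_CUBIC))
P,R,o=pose()
np.savez('w19.npz',**{k:p[k] for k in('camera_matrix','R','t')},P=P,Rm=R.as_matrix())
E
```

```text
at [0.4899 0.1373 0.0996] [1.7998e+02 1.0000e-02 1.4374e+02] q6 [ 15.7  -1.2 -10.8  80.4   0.   51.9] dr [0.    0.    0.001] xyz [ 0.006 -0.007 -0.009]
```

View pics/w19z.png

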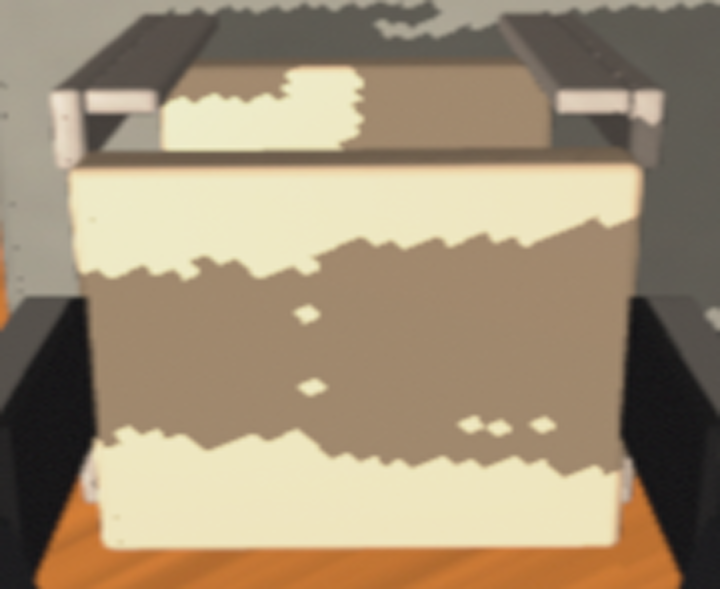

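```bash
cat >> h.py <<'E'
def chk(f,posts,tile,dz):
    d=np.load(f);p={k:d[k] for k in('camera_matrix','R','t')};P=d['P'];Rm=d['Rm']
    tl=lambda u,v,z:1000*Rm.T@(ray(p,225+u/4,190+v/3.1,z)-P)
    a=[tl(u,v,.085) for u,v in posts];b=[tl(u,v,P[2]+dz) for u,v in tile]
    for q in a+b: print(np.round(q[:2],1))
    nest=np.array([np.mean([q[0] for q in a])-32.5,np.mean([q[1] for q in a])])
    tc=np.mean(b,0)[:2];print('nest',nest,'tile',tc,'move mm',nest-tc,'units',(nest-tc)/40)
E
python3 -c "
from h import *
chk('w19.npz',[(80,113),(635,113)],[(72,166),(641,166),(104,546),(617,546)],.0085)"
```

```text
[ 30.3 -32.7]
[30.2 33.7]
[ 29.  -29.2]
[28.9 29.9]
[-30.7 -29. ]
[-30.8  30.6]
nest [-2.26403001  0.48419081] tile [-0.89927049  0.56300606] move mm [-1.36475952 -0.07881525] units [-0.03411899 -0.00197038]
```

Request:
step_arm --dr '[[0,0,0],[0,0,0],[0,0,0],[0,0,0],[0,0,0],[0,0,0],[0,0,0],[0,0,0]]' --xyz '[[-0.025,0,0],[-0.025,0,0.2],[-0.025,0,0.4],[-0.025,0,0.6],[-0.025,0,0.8],[-0.025,0,1.05],[-0.025,0,1.25],[-0.025,0,1.36]]' --gripper '[0.5,0.5,0.5,0.5,0.5,0.5,0.5,0.5]'

```text
time: 23.65
ee_pos: [0.4902, 0.1365, 0.0438]
tcp_rot: [-179.9, -0.0, 143.7]
wrist_force: [-0.8, -0.2, -0.6]
opening: 0.0575
```

```bash
python3 - <<'E'
from h import *
p=shot('wrist','w20.png')
plan([.4896,.1372,.042],143.7);print(pose()[2]['wrist_force'],pose()[2]['opening'])
E
```

```text
at [0.49   0.1365 0.0434] [-1.7993e+02 -6.0000e-02  1.4374e+02] q6 [ 15.6   0.1 -15.8  74.2   0.   51.8] dr [-0.001 -0.001  0.001] xyz [0.019 0.009 0.036]
[-0.27807043  0.65949386 -1.77357315] 0.05789630759134034
```

View pics/w20.png

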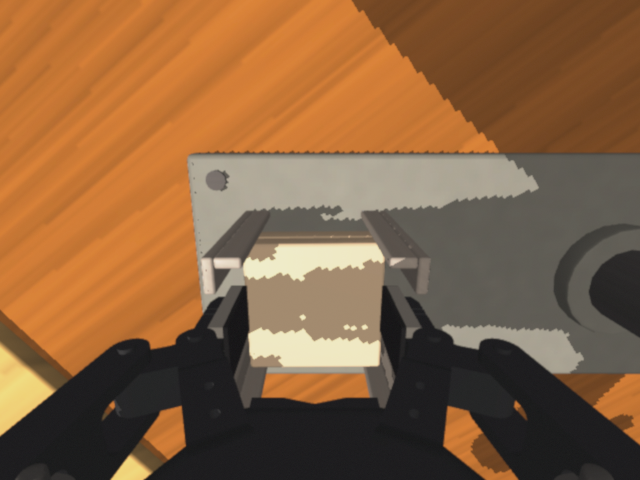

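Request:
step_arm --dr '[[0,0,0],[0,0,0],[0,0,0],[0,0,0],[0,0,0],[0,0,0],[0,0,0],[0,0,0]]' --xyz '[[0,0,0.03],[0,0,0.05],[0,0,0.05],[0,0,0.05],[0,0,0.05],[0,0,0.05],[0,0,0.05],[0,0,0.05]]' --gripper '[0.5,0.5,0.5,0.7,0.8,0.8,0.8,0.8]'

```text
time: 24.5
ee_pos: [0.4906, 0.1366, 0.043]
tcp_rot: [180.0, 0.0, 143.7]
wrist_force: [-0.6, -1.5, 0.7]
opening: 0.0681
```

Request:
step_arm --dr '[[0,0,0],[0,0,0],[0,0,0],[0,0,0],[0,0,0],[0,0,0],[0,0,0],[0,0,0]]' --xyz '[[0,0,-0.2],[0,0,-0.7],[0,0,-1.5],[0,0,-2.5],[0,0,-3.5],[0,0,-3.8],[0,0,-3.8],[0,0,-3.8]]' --gripper '[0.8,0.8,0.8,0.8,0.8,0.8,0.8,0.8]'

```text
time: 25.3
ee_pos: [0.4904, 0.1366, 0.1939]
tcp_rot: [-180.0, -0.0, 143.7]
wrist_force: [-0.5, 1.1, -0.0]
opening: 0.068
```

```bash
python3 - <<'E'
from h import *
p=shot('wrist','w21.png')
tiles(p,.05)
t=shot('top'); tiles(t)
plan([.5808,-.3605,.19],75.5)
E
```

```text
tile p 0.89 box [317. 223.  69.  70.] xy mm 490.9 137.4 wh 61.2 60.8 ang 54.9 rgb [231. 223. 188.]
tile p 0.5 box [299. 186.  21.   5.] xy mm 457.2 145.0 wh 17.7 1.7 ang 53.7 rgb [106.  95.  81.]
tile p 0.17 box [499. 470.  48.  18.] xy mm 833.7 135.2 wh 51.4 28.4 ang 53.7 rgb [112.  97.  85.]
tile p 0.71 box [400. 168.  16.  21.] xy mm 807.9 -254.7 wh 57.1 60.7 ang 45.0 rgb [189.  47.  41.]
tile p 0.62 box [367. 191.  24.  26.] xy mm 731.1 -157.1 wh 59.4 59.2 ang 25.7 rgb [190.  48.  42.]
tile p 0.62 box [434. 183.  22.  21.] xy mm 764.0 -364.6 wh 62.1 61.5 ang 17.2 rgb [188.  48.  42.]
tile p 0.55 box [435. 238.  22.  20.] xy mm 580.5 -360.6 wh 61.4 59.6 ang 73.9 rgb [195. 191. 155.]
at [0.49   0.1365 0.1934] [-1.7989e+02 -9.0000e-02  1.4374e+02] q6 [15.6 -1.2 -0.4 90.9  0.  51.8] dr [-0.003 -0.     1.191] xyz [-9.178 -8.676  0.088]
```

View pics/w21.png

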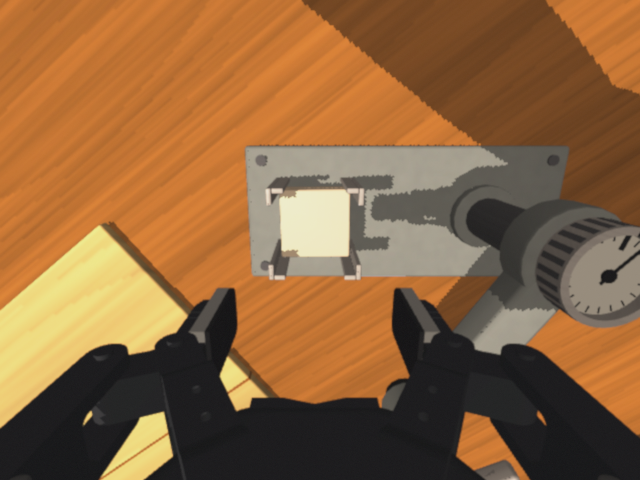

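Request:
step_arm --dr '[[0,0,-0.1],[0,0,-0.2],[0,0,-0.3],[0,0,-0.37],[0,0,-0.37],[0,0,-0.37],[0,0,-0.37],[0,0,-0.37]]' --xyz '[[-0.9,-0.8,0],[-1.7,-1.6,0],[-2.5,-2.4,0],[-3.3,-3.2,0],[-4.1,-4,0],[-5,-4.8,0],[-5.8,-5.6,0],[-6.6,-6.3,0]]' --gripper '[0.82,0.82,0.82,0.82,0.82,0.82,0.82,0.82]'

```text
time: 26.3
ee_pos: [0.554, -0.2248, 0.194]
tcp_rot: [180.0, -0.1, 164.9]
wrist_force: [1.9, 0.9, -0.4]
opening: 0.0703
```

```bash
python3 - <<'E'
from h import *
p=shot('wrist')
tiles(p)
plan([.5807,-.3605,.06],165)
E
```

```text
tile p 0.82 box [244. 398.  34.  26.] xy mm 733.1 -353.9 wh 27.0 37.7 ang 14.8 rgb [154.  15.  12.]
tile p 0.63 box [188. 277.  70.  61.] xy mm 581.1 -359.9 wh 63.1 64.3 ang 74.4 rgb [181. 169. 133.]
tile p 0.63 box [393. 358.  38.  51.] xy mm 730.7 -182.9 wh 64.0 24.4 ang 9.4 rgb [174.  12.  10.]
tile p 0.57 box [337. 396.  13.  11.] xy mm 758.0 -253.7 wh 14.1 8.8 ang 86.3 rgb [91. 26. 16.]
at [ 0.5543 -0.2269  0.1928] [-1.7996e+02 -1.3000e-01  1.6470e+02] q6 [-22.2  11.3  12.8  91.7  -0.1  -6.9] dr [-0.001 -0.002 -0.005] xyz [-1.526 -3.044  3.318]
```

Request:
step_arm --dr '[[0,0,0],[0,0,0],[0,0,0],[0,0,0],[0,0,0],[0,0,0],[0,0,0],[0,0,0]]' --xyz '[[-0.4,-1,0],[-0.8,-2,0.5],[-1.2,-2.8,1.3],[-1.5,-3.04,2.1],[-1.5,-3.04,2.9],[-1.5,-3.04,3.3],[-1.5,-3.04,3.3],[-1.5,-3.04,3.3]]' --gripper '[0.82,0.82,0.82,0.82,0.82,0.82,0.82,0.82]'

```text
time: 27.2
ee_pos: [0.5811, -0.3552, 0.0642]
tcp_rot: [-180.0, 0.0, 165.0]
wrist_force: [0.5, -0.7, 0.4]
opening: 0.0698
```

```bash
python3 - <<'E'
from h import *
p=shot('wrist','w22.png')
tiles(p)
plan([.5807,-.3605,.0135],165)
E
```

```text
tile p 0.9 box [505. 463.  49.  34.] xy mm 768.3 -262.4 wh 37.4 28.4 ang 44.8 rgb [144.  13.  11.]
tile p 0.8 box [304. 267. 107.  98.] xy mm 581.4 -361.6 wh 61.3 62.3 ang 74.1 rgb [159. 144. 114.]
tile p 0.78 box [607. 386.  64.  87.] xy mm 718.3 -191.5 wh 37.4 70.9 ang 90.0 rgb [95. 12. 11.]
at [ 0.5817 -0.3558  0.0654] [-179.95    0.18  164.97] q6 [-31.4  22.8  13.1  80.1   0.  -16.4] dr [-0.001  0.003 -0.   ] xyz [-0.002 -0.12   1.298]
```

View pics/w22.png

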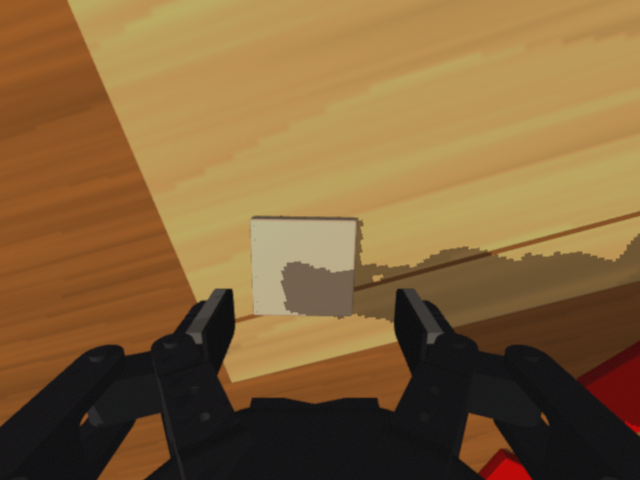

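Request:
step_arm --dr '[[0,0,0.01],[0,0,0.01],[0,0,0.01],[0,0,0.01],[0,0,0.01],[0,0,0.01],[0,0,0.01],[0,0,0.01]]' --xyz '[[-0.01,-0.135,0.2],[-0.01,-0.135,0.5],[-0.01,-0.135,0.8],[-0.01,-0.135,1],[-0.01,-0.135,1.1],[-0.01,-0.135,1.2],[-0.01,-0.135,1.25],[-0.01,-0.135,1.27]]' --gripper '[0.82,0.82,0.82,0.82,0.82,0.82,0.82,0.82]'

```text
time: 28.1
ee_pos: [0.5799, -0.3611, 0.0122]
tcp_rot: [-180.0, 0.0, 164.4]
wrist_force: [-0.4, 0.5, 0.3]
opening: 0.0703
```

```bash
python3 - <<'E'
from h import *
p=shot('wrist','w23.png')
plan([.5812,-.361,.0135],164.5);print(pose()[2]['wrist_force'])
E
```

```text
at [ 0.5799 -0.361   0.0122] [-1.8000e+02  1.0000e-02  1.6437e+02] q6 [-31.9  24.3   9.1  74.8   0.  -16.3] dr [-0.     0.    -0.002] xyz [-0.031  0.01  -0.033]
[ 0.19669975 -0.08816584 -0.62781402]
```

View pics/w23.png

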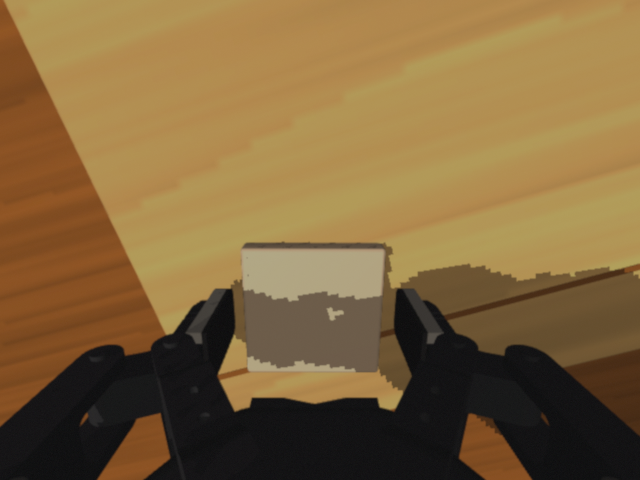

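Request:
step_arm --dr '[[0,0,0],[0,0,0],[0,0,0],[0,0,0],[0,0,0],[0,0,0],[0,0,0],[0,0,0]]' --xyz '[[-0.03,0,-0.03],[-0.03,0,-0.03],[-0.03,0,-0.03],[-0.03,0,-0.03],[-0.03,0,-0.03],[-0.03,0,-0.03],[-0.03,0,-0.03],[-0.03,0,-0.03]]' --gripper '[0.82,0.7,0.5,0.5,0.5,0.5,0.5,0.5]' --squeeze 45

```text
time: 28.95
ee_pos: [0.5814, -0.3617, 0.0146]
tcp_rot: [-180.0, 0.1, 164.4]
wrist_force: [-0.7, 1.1, 4.9]
opening: 0.0579
```

Request:
step_arm --dr '[[0,0,0],[0,0,0],[0,0,0],[0,0,0],[0,0,0],[0,0,0],[0,0,0],[0,0,0]]' --xyz '[[0,0,0],[0,0,-0.1],[0,0,-0.3],[0,0,-0.8],[0,0,-1.6],[0,0,-2.5],[0,0,-3.3],[0,0,-3.4]]' --gripper '[0.5,0.5,0.5,0.5,0.5,0.5,0.5,0.5]'

```text
time: 29.75
ee_pos: [0.5822, -0.3622, 0.1551]
tcp_rot: [-179.9, 0.4, 164.4]
wrist_force: [0.6, 0.0, -0.7]
opening: 0.0576
```

```bash
python3 - <<'E'
from h import *
print(pose()[2]['opening'])
plan([.4898,.1369,.15],143.7)
E
```

```text
0.05757482359785353
at [ 0.5822 -0.3622  0.1551] [-179.89    0.39  164.37] q6 [-31.9  23.   23.1  89.8  -0.  -16.3] dr [-0.001  0.007  0.361] xyz [ 5.588 11.393  0.067]
```

Request:
step_arm --dr '[[0,0,0.05],[0,0,0.1],[0,0,0.15],[0,0,0.2],[0,0,0.25],[0,0,0.3],[0,0,0.33],[0,0,0.36]]' --xyz '[[0.4,0.6,0],[0.9,1.6,0],[1.4,2.6,0],[1.9,3.6,0],[2.4,4.7,0],[2.9,5.7,0],[3.4,6.7,0],[3.8,7.7,0]]' --gripper '[0.5,0.5,0.5,0.5,0.5,0.5,0.5,0.5]'

```text
time: 30.55
ee_pos: [0.5165, -0.0221, 0.1492]
tcp_rot: [-180.0, -0.0, 143.7]
wrist_force: [0.4, 0.6, 0.0]
opening: 0.0575
```

```bash
python3 - <<'E'
from h import *
print(pose()[2]['opening'])
plan([.4898,.1369,.12],143.7)
E
```

```text
0.05751554274218536
at [ 0.5165 -0.0221  0.1492] [-1.7999e+02 -1.0000e-02  1.4366e+02] q6 [-2.5 -0.4 -4.6 85.9  0.  33.9] dr [-0.    -0.    -0.001] xyz [2.893 2.807 0.73 ]
```

Request:
step_arm --dr '[[0,0,0],[0,0,0],[0,0,0],[0,0,0],[0,0,0],[0,0,0],[0,0,0],[0,0,0]]' --xyz '[[0.7,0.7,0],[1.4,1.4,0],[2.1,2.1,0],[2.8,2.8,0],[2.85,2.83,0.3],[2.85,2.83,0.6],[2.85,2.83,0.7],[2.85,2.83,0.7]]' --gripper '[0.5,0.5,0.5,0.5,0.5,0.5,0.5,0.5]'

```text
time: 31.35
ee_pos: [0.4921, 0.1337, 0.1202]
tcp_rot: [-179.9, -0.1, 143.7]
wrist_force: [0.3, -0.2, -0.6]
opening: 0.0574
```

```bash
python3 - <<'E'
from h import *
print(pose()[2]['opening'])
p=shot('wrist')
plan([.4898,.1369,.1],143.7)
E
```

```text
0.057369075303081274
at [0.4925 0.1338 0.1209] [-1.7995e+02 -3.0000e-02  1.4365e+02] q6 [15.2 -1.2 -8.4 82.8 -0.  51.6] dr [-0.001 -0.    -0.001] xyz [0.101 0.023 0.523]
```

Request:
step_arm --dr '[[0,0,0],[0,0,0],[0,0,0],[0,0,0],[0,0,0],[0,0,0],[0,0,0],[0,0,0]]' --xyz '[[0.1,0.02,0],[0.1,0.02,0.2],[0.1,0.02,0.4],[0.1,0.02,0.5],[0.1,0.02,0.5],[0.1,0.02,0.5],[0.1,0.02,0.5],[0.1,0.02,0.5]]' --gripper '[0.5,0.5,0.5,0.5,0.5,0.5,0.5,0.5]'

```text
time: 32.2
ee_pos: [0.4899, 0.138, 0.1016]
tcp_rot: [180.0, 0.0, 143.7]
wrist_force: [0.2, -0.1, -0.5]
opening: 0.0577
```

```bash
python3 - <<'E'
from h import *
p=shot('wrist','w24.png')
plan([.4898,.1369,.1],143.7)
im=p['image'][:,:,::-1]
cv2.imwrite('pics/w24z.png',cv2.resize(im[190:380,225:405],None,fx=4,fy=3.1,interpolation=cv2.INTER_CUBIC))
P,R,o=pose()
np.savez('w24.npz',**{k:p[k] for k in('camera_matrix','R','t')},P=P,Rm=R.as_matrix())
E
```

```text
at [0.4899 0.138  0.1016] [1.7998e+02 1.0000e-02 1.4374e+02] q6 [ 15.7  -1.2 -10.6  80.6   0.   52. ] dr [0.    0.    0.001] xyz [-0.013 -0.024  0.039]
```

View pics/w24z.png

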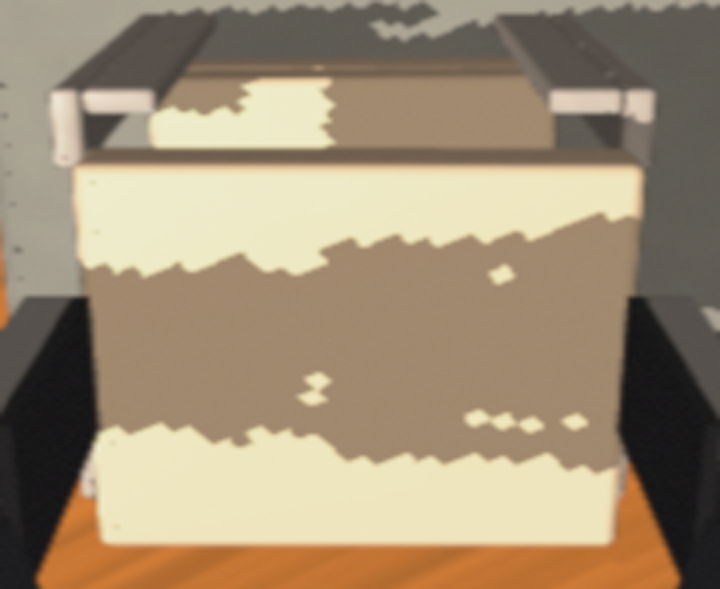

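```bash
python3 -c "
from h import *
chk('w24.npz',[(80,112),(627,112)],[(76,165),(642,165),(101,542),(615,542)],.0085)"
```

```text
[ 29.9 -33.1]
[29.9 33.1]
[ 29.1 -28.8]
[29.1 30. ]
[-30.  -29.3]
[-30.1  30.3]
nest [-2.61390470e+00  8.53402895e-04] tile [-0.48508405  0.54802018] move mm [-2.12882066 -0.54716678] units [-0.05322052 -0.01367917]
```

Request:
step_arm --dr '[[0,0,0],[0,0,0],[0,0,0],[0,0,0],[0,0,0],[0,0,0],[0,0,0],[0,0,0]]' --xyz '[[-0.045,-0.014,0],[-0.045,-0.014,0],[-0.045,-0.014,0.2],[-0.045,-0.014,0.4],[-0.045,-0.014,0.6],[-0.045,-0.014,0.8],[-0.045,-0.014,1],[-0.045,-0.014,1.14]]' --gripper '[0.5,0.5,0.5,0.5,0.5,0.5,0.5,0.5]'

```text
time: 33.05
ee_pos: [0.4906, 0.1363, 0.0547]
tcp_rot: [-180.0, -0.0, 143.7]
wrist_force: [-0.3, 1.2, -0.4]
opening: 0.0575
```

```bash
python3 - <<'E'
from h import *
p=shot('wrist','w25.png')
plan([.4896,.1372,.0526],143.7);print(pose()[2]['wrist_force'],pose()[2]['opening'])
E
```

```text
at [0.4903 0.1362 0.054 ] [-1.7992e+02 -6.0000e-02  1.4374e+02] q6 [ 15.5  -0.2 -14.9  75.4   0.   51.8] dr [-0.001 -0.001  0.001] xyz [0.028 0.009 0.035]
[ 0.63625423 -0.1186261  -2.43619935] 0.05739736135448736
```

View pics/w25.png

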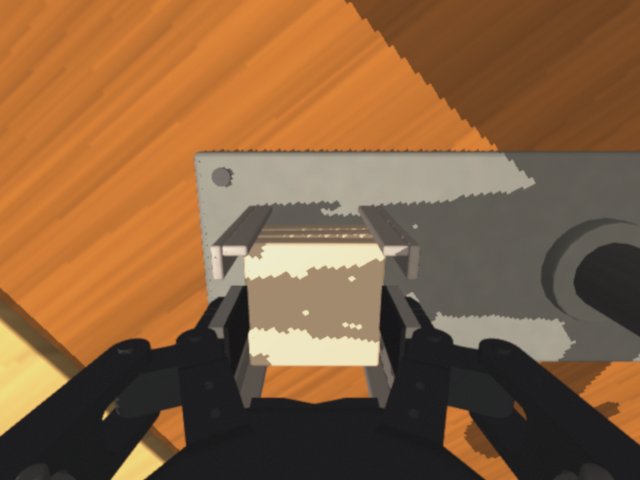

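Request:
step_arm --dr '[[0,0,0],[0,0,0],[0,0,0],[0,0,0],[0,0,0],[0,0,0],[0,0,0],[0,0,0]]' --xyz '[[0,0,0.03],[0,0,0.05],[0,0,0.05],[0,0,0.05],[0,0,0.05],[0,0,0.05],[0,0,0.05],[0,0,0.05]]' --gripper '[0.5,0.5,0.5,0.7,0.8,0.8,0.8,0.8]'

```text
time: 33.9
ee_pos: [0.491, 0.1364, 0.0538]
tcp_rot: [180.0, 0.0, 143.7]
wrist_force: [0.4, 0.5, 0.2]
opening: 0.0682
```

Request:
step_arm --dr '[[0,0,0],[0,0,0],[0,0,0],[0,0,0],[0,0,0],[0,0,0],[0,0,0],[0,0,0]]' --xyz '[[0,0,-0.2],[0,0,-0.7],[0,0,-1.5],[0,0,-2.5],[0,0,-3.5],[0,0,-4.5],[0,0,-4.8],[0,0,-4.8]]' --gripper '[0.8,0.8,0.8,0.8,0.8,0.8,0.8,0.8]'

```text
time: 34.7
ee_pos: [0.4917, 0.1366, 0.248]
tcp_rot: [179.8, 0.1, 143.7]
wrist_force: [-0.1, 0.5, -1.3]
opening: 0.0684
```

```bash
python3 - <<'E'
from h import *
p=shot('wrist','w26.png')
tiles(p,.06)
t=shot('top','top26.png'); tiles(t)
s=shot('scene','sc26.png')
im=s['image'][:,:,::-1]
cv2.imwrite('pics/sc26z.png',cv2.resize(im[210:330,330:480],None,fx=5,fy=5,interpolation=cv2.INTER_CUBIC))
cv2.imwrite('pics/top26z.png',cv2.resize(t['image'][190:310,200:320,::-1],None,fx=5,fy=5,interpolation=cv2.INTER_CUBIC))
plan([.48,.1,.25],143.7)
E
```

```text
tile p 0.68 box [316. 213.  62.  62.] xy mm 491.7 137.5 wh 60.9 62.5 ang 53.6 rgb [229. 222. 185.]
tile p 0.82 box [434. 183.  18.  21.] xy mm 762.5 -365.1 wh 58.9 59.5 ang 17.2 rgb [190.  48.  42.]
tile p 0.78 box [402. 167.  19.  26.] xy mm 804.6 -256.3 wh 59.2 63.0 ang 45.2 rgb [188.  48.  41.]
tile p 0.57 box [367. 188.  22.  26.] xy mm 732.2 -158.9 wh 61.9 63.6 ang 25.7 rgb [187.  50.  42.]
at [0.4904 0.1363 0.244 ] [-1.7988e+02 -9.0000e-02  1.4374e+02] q6 [15.5 -0.2  6.1 96.5 -0.  51.8] dr [-0.002 -0.002  0.001] xyz [-0.326 -0.885 -0.148]
```

View pics/w26.png

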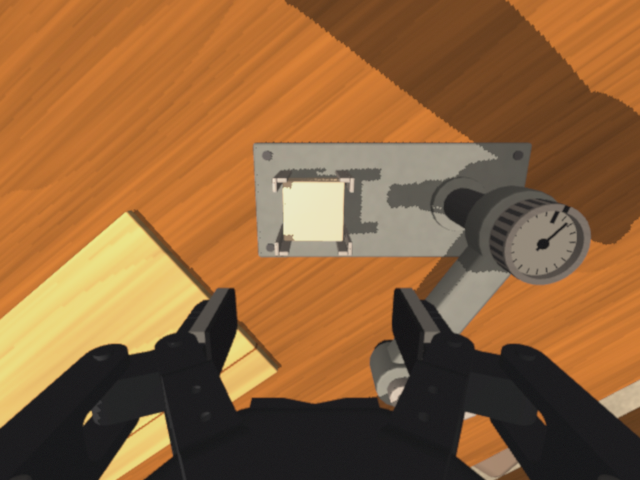

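View pics/sc26.png

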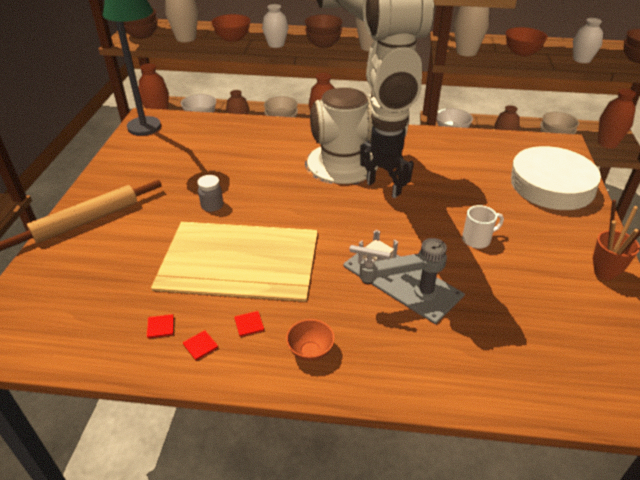

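View pics/top26.png

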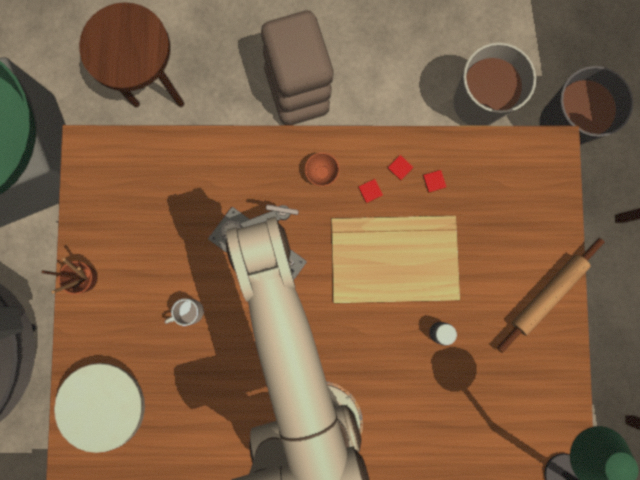

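```bash
python3 - <<'E'
from h import *
plan([.62,.10,.29],200)
E
```

```text
at [0.4904 0.1363 0.244 ] [-1.7988e+02 -9.0000e-02  1.4374e+02] q6 [15.5 -0.2  6.1 96.5 -0.  51.8] dr [-0.001 -0.003 -0.982] xyz [-3.147  1.183 -1.157]
```

Request:
step_arm --dr '[[0,0,-0.98],[0,0,-0.98],[0,0,-0.98],[0,0,-0.98],[0,0,-0.98],[0,0,-0.98],[0,0,-0.98],[0,0,-0.98]]' --xyz '[[-0.5,0.2,-1.1],[-1,0.4,-1.1],[-1.5,0.6,-1.1],[-2,0.8,-1.1],[-2.5,1,-1.1],[-3.1,1.2,-1.1],[-3.1,1.2,-1.1],[-3.1,1.2,-1.1]]' --gripper '[0.8,0.8,0.8,0.8,0.8,0.8,0.8,0.8]'

```text
time: 35.75
ee_pos: [0.6195, 0.1015, 0.2877]
tcp_rot: [180.0, -0.2, -160.1]
wrist_force: [0.3, -0.5, 0.5]
opening: 0.0683
```

```bash
python3 - <<'E'
from h import *
plan([.655,.04,.28],260.8)
E
```

```text
at [0.6195 0.1015 0.2877] [ 1.7997e+02 -1.7000e-01 -1.6008e+02] q6 [  9.3  18.6  32.4 104.    0.  -10.6] dr [ 0.002 -0.002 -1.063] xyz [-0.311 -1.747  0.192]
```

Request:
step_arm --dr '[[0,0,-1.06],[0,0,-1.06],[0,0,-1.06],[0,0,-1.06],[0,0,-1.06],[0,0,-1.06],[0,0,-1.06],[0,0,-1.06]]' --xyz '[[-0.1,-0.5,0.1],[-0.2,-1,0.1],[-0.3,-1.5,0.1],[-0.3,-1.7,0.1],[-0.3,-1.7,0.1],[-0.3,-1.7,0.1],[-0.3,-1.7,0.1],[-0.3,-1.7,0.1]]' --gripper '[0.6,0.6,0.6,0.6,0.6,0.6,0.6,0.6]'

```text
time: 36.55
ee_pos: [0.6532, 0.0421, 0.2855]
tcp_rot: [180.0, -0.0, -99.3]
wrist_force: [-0.3, 0.1, 0.2]
opening: 0.0513
```

```bash
python3 - <<'E'
from h import *
p=shot('wrist','w27.png')
plan([.655,.12,.28],260.8)
for r in bot.regions_of(p,'bar_mid'):
    m=r['region'].astype(np.uint8);c,_=cv2.findContours(m,0,2);c=max(c,key=cv2.contourArea).reshape(-1,2)
    W=np.array([ray(p,*q,.192)[:2] for q in c]).astype(np.float32)*1000
    print(r['p'],np.round(r['box']),cv2.minAreaRect(W))
for r in bot.regions_of(p,'bezel'): print(r['p'],np.round(r['box']))
E
```

```text
at [0.6533 0.0421 0.2855] [ 1.7997e+02 -1.0000e-02 -9.9580e+01] q6 [  3.7  22.8  37.6 104.8   0.  -76.7] dr [ 0.001 -0.    -0.007] xyz [-1.928  0.282  0.138]
0.61 [339. 322.  25. 108.] ((646.442626953125, 113.37312316894531), (94.87037658691406, 19.985349655151367), 81.11949920654297)
0.54 [447. 429.  12.  40.]
0.4 [383. 355. 141. 183.]
```

View pics/w27.png

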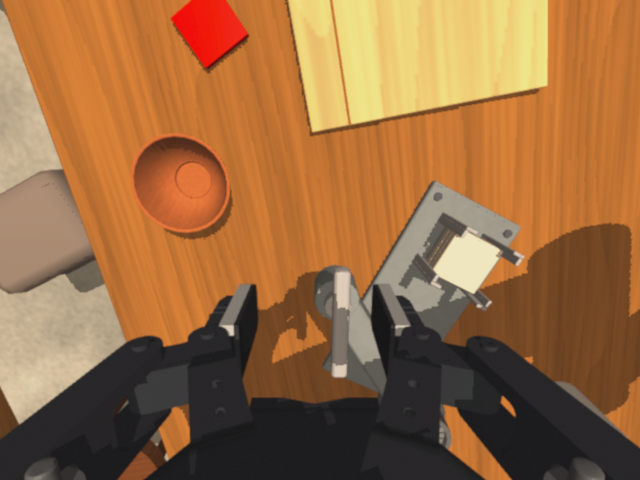

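```bash
python3 - <<'E'
from h import *
im=cv2.imread('pics/w27.png')
cv2.imwrite('pics/w27z.png',cv2.resize(im[255:395,280:420],None,fx=4.2,fy=4.2,interpolation=cv2.INTER_CUBIC))
E
```

```text
(no output)
```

View pics/w27z.png

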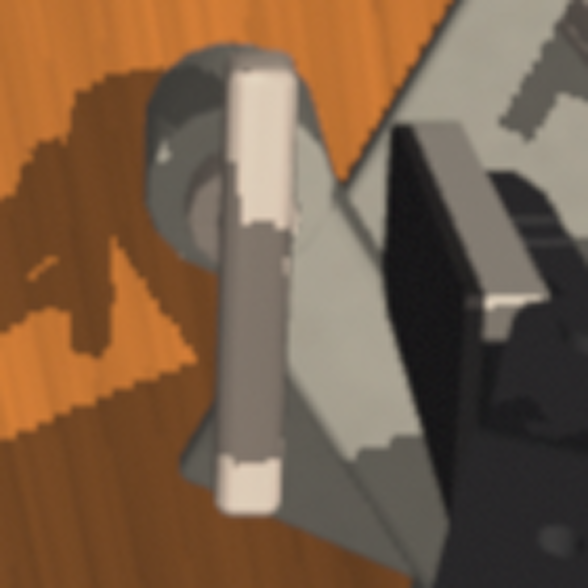

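```bash
python3 - <<'E'
from h import *
p=shot('wrist')
f=lambda x,y:ray(p,280+x/4.2,255+y/4.2,.192)[:2]
a=[f(235,70),f(297,70),f(222,508),f(280,508)]
a=np.array(a);print(np.round(a*1000,1));c=a.mean(0);d=(a[0]+a[1]-a[2]-a[3])/2
print('centre',c,'len',np.linalg.norm(d),'ang',np.degrees(np.arctan2(d[1],d[0])),'w',np.linalg.norm(a[0]-a[1]))
piv=np.array([.4908,.1372])+.16*np.array([np.cos(np.radians(53.7)),np.sin(np.radians(53.7))])
v=c-piv;print('piv',piv,np.linalg.norm(v),np.degrees(np.arctan2(v[1],v[0])))
E
```

```text
[[641.9  70. ]
 [631.   71.9]
 [658.3 160.6]
 [647.1 162.5]]
centre [0.64457148 0.11624923] len 0.09207534861930915 ang -100.14288705294017 w 0.011010475445115379
piv [0.58552211 0.26614853] 0.16111060215350154 -68.49918460047682
```

```bash
python3 - <<'E'
from h import *
plan([.6446,.1162,.22],259.9)
E
```

```text
at [0.6535 0.0421 0.2857] [179.99  -0.   -99.6 ] q6 [  3.7  22.8  37.6 104.8   0.  -76.7] dr [ 0.    -0.     0.009] xyz [-1.79   0.529  1.642]
```

Request:
step_arm --dr '[[0,0,0.009],[0,0,0.009],[0,0,0.009],[0,0,0.009],[0,0,0.009],[0,0,0.009],[0,0,0.009],[0,0,0.009]]' --xyz '[[-0.6,0.2,0],[-1.2,0.4,0],[-1.79,0.53,0],[-1.79,0.53,0.6],[-1.79,0.53,1.2],[-1.79,0.53,1.64],[-1.79,0.53,1.64],[-1.79,0.53,1.64]]' --gripper '[0.6,0.6,0.6,0.6,0.6,0.6,0.6,0.6]'

```text
time: 37.55
ee_pos: [0.6443, 0.116, 0.2207]
tcp_rot: [180.0, -0.0, -100.0]
wrist_force: [-0.5, -0.9, 0.6]
opening: 0.0512
```

```bash
python3 - <<'E'
from h import *
p=shot('wrist','w28.png')
plan([.6446,.1162,.166],259.9)
E
```

```text
at [0.6446 0.116  0.2214] [-1.7993e+02  2.0000e-02 -9.9960e+01] q6 [ 10.2  19.9  26.6  96.6  -0.  -69.8] dr [-0.001  0.     0.002] xyz [-0.003  0.003  1.385]
```

View pics/w28.png

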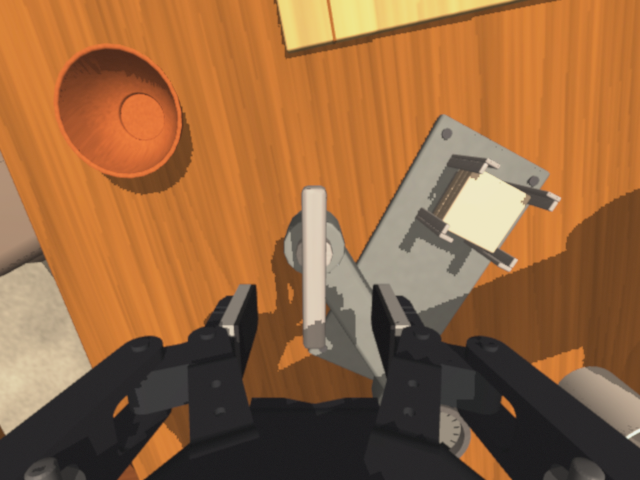

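Request:
step_arm --dr '[[0,0,0],[0,0,0],[0,0,0],[0,0,0],[0,0,0],[0,0,0],[0,0,0],[0,0,0]]' --xyz '[[0,0,0.3],[0,0,0.6],[0,0,0.9],[0,0,1.2],[0,0,1.38],[0,0,1.38],[0,0,1.38],[0,0,1.38]]' --gripper '[0.5,0.5,0.5,0.5,0.4,0.3,0.2,0.1]' --squeeze 40

```text
time: 38.4
ee_pos: [0.6446, 0.116, 0.1656]
tcp_rot: [-180.0, 0.0, -99.9]
wrist_force: [-0.4, -1.0, -0.7]
opening: 0.0125
```

Request:
step_arm --dr '[[0,0,0],[0,0,0],[0,0,0],[0,0,0],[0,0,0],[0,0,0],[0,0,0],[0,0,0]]' --xyz '[[0,0,0],[0,0,0],[0,0,0],[0,0,0],[0,0,0],[0,0,0],[0,0,0],[0,0,0]]' --gripper '[0,0,0,0,0,0,0,0]'

```text
time: 39.2
ee_pos: [0.6446, 0.116, 0.1654]
tcp_rot: [-180.0, 0.0, -99.9]
wrist_force: [-0.9, 0.1, 5.7]
opening: 0.0127
```

```bash
python3 - <<'E'
from h import *
P,R,o=pose();print(P,o['tcp_rot'],o['wrist_force'],o['torque'],o['opening'],o['q'])
piv=np.array([.5855,.2661]);c=P[:2];th=np.arctan2(*(c-piv)[::-1])
print('r',np.linalg.norm(c-piv),'arm ang',np.degrees(th)-(-126.3))
# arc waypoints
for k in range(1,9):
    a=-np.radians(k*7.2); Rz=Ro.from_euler('z',a)
    t=np.array([*(piv+Rz.as_matrix()[:2,:2]@(c-piv)),P[2]])
    print(k,np.round(R.inv().apply(t-P)/.04,3),'dr z',round(-a,3), np.round(t,3))
E
```

```text
[0.64459122 0.11603216 0.16544054] [-1.79961716e+02  1.44573429e-02 -9.98885850e+01] [-0.93402365  0.10720722  5.74943215] [-0.05227995  0.32270841 -0.02842189] 0.012720865712154868 [ 1.02042827e+01  1.88780148e+01  1.90036808e+01  9.00847450e+01
  4.25105526e-04 -6.99071273e+01]
r 0.1612827638253338 arm ang 57.79270316218056
1 [ 0.236  0.448 -0.   ] dr z 0.126 [0.625 0.11  0.165]
2 [ 0.414  0.922 -0.001] dr z 0.251 [0.605 0.106 0.165]
3 [ 5.310e-01  1.415e+00 -1.000e-03] dr z 0.377 [0.585 0.105 0.165]
4 [ 5.860e-01  1.918e+00 -1.000e-03] dr z 0.503 [0.565 0.106 0.165]
5 [ 5.770e-01  2.424e+00 -2.000e-03] dr z 0.628 [0.545 0.11  0.165]
6 [ 5.040e-01  2.925e+00 -2.000e-03] dr z 0.754 [0.526 0.116 0.165]
7 [ 3.700e-01  3.414e+00 -2.000e-03] dr z 0.88 [0.508 0.125 0.165]
8 [ 1.750e-01  3.881e+00 -3.000e-03] dr z 1.005 [0.49  0.136 0.165]
```

Request:
step_arm --dr '[[0,0,0.063],[0,0,0.126],[0,0,0.188],[0,0,0.251],[0,0,0.314],[0,0,0.377],[0,0,0.44],[0,0,0.503]]' --xyz '[[0.125,0.22,0],[0.236,0.448,0],[0.33,0.68,0],[0.414,0.922,0],[0.478,1.165,0],[0.531,1.415,0],[0.565,1.665,0],[0.586,1.918,0]]' --gripper '[0,0,0,0,0,0,0,0]'

```text
time: 40.0
ee_pos: [0.5659, 0.1063, 0.1655]
tcp_rot: [-179.9, 0.1, -128.9]
wrist_force: [7.3, 2.2, 2.8]
opening: 0.0117
```

```bash
cat >> h.py <<'E'
def arc(total,n=8,piv=np.array([.5855,.2661])):
    P,R,o=pose();print(P,o['tcp_rot'],o['wrist_force'],o['torque'],o['opening'],np.round(o['q'],1))
    c=P[:2];th=np.arctan2(*(c-piv)[::-1])
    print('r',np.linalg.norm(c-piv),'arm ang',np.degrees(th)-(-126.3))
    for k in range(1,n+1):
        a=-np.radians(k*total/n); Rz=Ro.from_euler('z',a)
        t=np.array([*(piv+Rz.as_matrix()[:2,:2]@(c-piv)),P[2]])
        print(k,np.round(R.inv().apply(t-P)/.04,3),'dr z',round(-a,3))
E
python3 -c "
from h import *
arc(27)"
```

```text
[0.5659467  0.10625546 0.16547079] [-1.79862315e+02  1.48301318e-01 -1.28863031e+02] [7.27127953 2.24442286 2.75668504] [ 0.45005975 -1.20055289  0.02095239] 0.011651537906059857 [ 10.6   7.5   5.5  87.8  -0.  -40.5]
r 0.1610360456416816 arm ang 29.3258285924438
1 [ 0.119  0.205 -0.001] dr z 0.059
2 [ 0.226  0.417 -0.002] dr z 0.118
3 [ 0.321  0.634 -0.002] dr z 0.177
4 [ 0.402  0.857 -0.003] dr z 0.236
5 [ 0.47   1.084 -0.004] dr z 0.295
6 [ 0.525  1.315 -0.005] dr z 0.353
7 [ 0.566  1.548 -0.005] dr z 0.412
8 [ 0.593  1.784 -0.006] dr z 0.471
```

Request:
step_arm --dr '[[0,0,0.059],[0,0,0.118],[0,0,0.177],[0,0,0.236],[0,0,0.295],[0,0,0.353],[0,0,0.412],[0,0,0.471]]' --xyz '[[0.119,0.205,0],[0.226,0.417,0],[0.321,0.634,0],[0.402,0.857,0],[0.47,1.084,0],[0.525,1.315,0],[0.566,1.548,0],[0.593,1.784,0]]' --gripper '[0,0,0,0,0,0,0,0]'

```text
time: 40.8
ee_pos: [0.4959, 0.1328, 0.1654]
tcp_rot: [-180.0, 0.2, -155.8]
wrist_force: [9.7, 3.7, 0.7]
opening: 0.0122
```

```bash
python3 -c "
from h import *
arc(4.8)
p=shot('top','top29.png')
cv2.imwrite('pics/top29z.png',cv2.resize(p['image'][190:310,200:320,::-1],None,fx=5,fy=5,interpolation=cv2.INTER_CUBIC))
"
```

```text
[0.49589395 0.1327974  0.16544413] [-179.95371006    0.246995   -155.84390368] [9.6990963  3.65108148 0.65769522] [ 0.57053671 -1.84410166 -0.03370407] 0.012168874328101504 [15.  -1.1 -3.5 87.4 -0.  -9.2]
r 0.1606201384478701 arm ang 2.3909937643337003
1 [ 0.022  0.036 -0.   ] dr z 0.01
2 [ 0.044  0.072 -0.   ] dr z 0.021
3 [ 0.065  0.108 -0.   ] dr z 0.031
4 [ 0.086  0.145 -0.   ] dr z 0.042
5 [ 0.106  0.181 -0.001] dr z 0.052
6 [ 0.127  0.218 -0.001] dr z 0.063
7 [ 0.146  0.255 -0.001] dr z 0.073
8 [ 0.166  0.293 -0.001] dr z 0.084
```

Request:
step_arm --dr '[[0,0,0.01],[0,0,0.02],[0,0,0.03],[0,0,0.042],[0,0,0.042],[0,0,0.042],[0,0,0.042],[0,0,0.042]]' --xyz '[[0.022,0.036,0],[0.044,0.072,0],[0.065,0.108,0],[0.086,0.145,0],[0.086,0.145,0],[0.086,0.145,0],[0.086,0.145,0],[0.086,0.145,0]]' --gripper '[0,0,0,0,0,0,0,0]'

```text
time: 41.65
ee_pos: [0.4913, 0.136, 0.1655]
tcp_rot: [-179.9, 0.3, -158.1]
wrist_force: [12.5, -1.2, -0.1]
opening: 0.0122
```

```bash
python3 -c "
from h import *
arc(2.4,4)"
```

```text
[0.49134834 0.1360234  0.16547436] [-179.87504502    0.29101799 -158.12336022] [12.49866587 -1.2241442  -0.1162728 ] [-0.2195972  -2.3000588   0.15785929] 0.012245050042514506 [15.5 -1.7 -4.  87.4 -0.1 -6.4]
r 0.16057539114733776 arm ang 0.40234131355352076
1 [ 0.022  0.036 -0.   ] dr z 0.01
2 [ 0.044  0.072 -0.   ] dr z 0.021
3 [ 0.066  0.108 -0.001] dr z 0.031
4 [ 0.087  0.144 -0.001] dr z 0.042
```

Request:
step_arm --dr '[[0,0,0.01],[0,0,0.02],[0,0,0.02],[0,0,0.02],[0,0,0.02],[0,0,0.02],[0,0,0.02],[0,0,0.02]]' --xyz '[[0.022,0.036,0],[0.044,0.072,0],[0.044,0.072,0],[0.044,0.072,0],[0.044,0.072,0],[0.044,0.072,0],[0.044,0.072,0],[0.044,0.072,0]]' --gripper '[0,0,0,0,0,0,0,0]'

```text
time: 42.45
ee_pos: [0.4912, 0.1362, 0.1655]
tcp_rot: [-179.6, 0.5, -159.4]
wrist_force: [28.7, -12.5, -4.6]
opening: 0.0123
```

```bash
python3 -c "
from h import *
arc(2.4,4)"
```

```text
[0.49120031 0.13620163 0.16552598] [-179.56856389    0.48753138 -159.37733932] [ 28.68333873 -12.48837854  -4.60765472] [-2.34544862 -5.09856429  0.15597762] 0.012253112622809223 [15.7 -1.9 -4.2 87.1 -0.4 -4.9]
r 0.16051796981461533 arm ang 0.3222364188958551
1 [ 0.023  0.035 -0.   ] dr z 0.01
2 [ 0.046  0.071 -0.001] dr z 0.021
3 [ 0.068  0.106 -0.001] dr z 0.031
4 [ 0.09   0.142 -0.002] dr z 0.042
```

Request:
step_arm --dr '[[0,0,-0.02],[0,0,-0.02],[0,0,-0.02],[0,0,-0.02],[0,0,-0.02],[0,0,-0.02],[0,0,-0.02],[0,0,-0.02]]' --xyz '[[-0.05,-0.08,0],[-0.05,-0.08,0],[-0.05,-0.08,0],[-0.05,-0.08,0],[-0.05,-0.08,0],[-0.05,-0.08,0],[-0.05,-0.08,0],[-0.05,-0.08,0]]' --gripper '[0,0,0,0,0,0,0,0]'

```text
time: 43.25
ee_pos: [0.4914, 0.136, 0.1655]
tcp_rot: [-179.9, 0.3, -158.1]
wrist_force: [10.2, 0.6, 0.0]
opening: 0.0122
```

```bash
python3 -c "
from h import *
arc(2.4,1)
p=shot('wrist','w30.png')
p=shot('scene','sc30.png')
cv2.imwrite('pics/sc30z.png',cv2.resize(p['image'][200:330,340:490,::-1],None,fx=5,fy=4.5,interpolation=cv2.INTER_CUBIC))
"
```

```text
[0.49135968 0.13603699 0.16547455] [-179.92355837    0.27420718 -158.12814139] [10.24205771  0.62724722  0.02446354] [ 0.10139497 -1.94080296 -0.14465524] 0.012236263184627418 [15.5 -1.7 -4.  87.4 -0.  -6.4]
r 0.1605577368696026 arm ang 0.40277583789962534
1 [ 0.087  0.144 -0.001] dr z 0.042
```

View pics/w30.png

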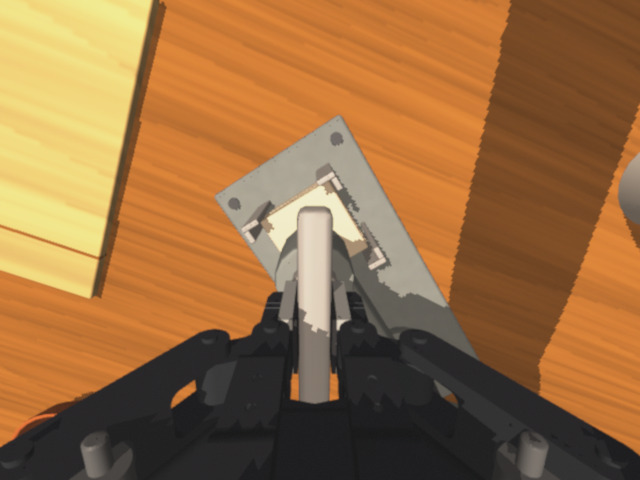

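View pics/sc30z.png

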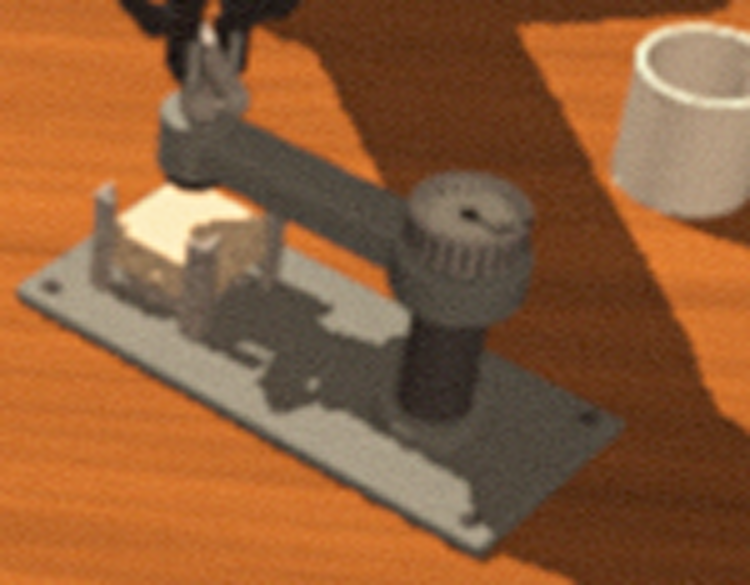

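Request:
step_arm --dr '[[0,0,0.07],[0,0,0.2],[0,0,0.34],[0,0,0.48],[0,0,0.62],[0,0,0.76],[0,0,0.9],[0,0,1.0]]' --xyz '[[0,0,0],[0,0,0],[0,0,0],[0,0,0],[0,0,0],[0,0,0],[0,0,0],[0,0,0]]' --gripper '[0,0,0,0,0,0,0,0]' --squeeze 80

```text
time: 44.15
ee_pos: [0.4914, 0.1361, 0.1656]
tcp_rot: [179.8, 0.2, 144.3]
wrist_force: [10.4, 1.5, 0.7]
opening: 0.0113
```

```bash
python3 -c "
from h import *
arc(2.4,1)
p=shot('wrist','w31.png')
"
```

```text
[0.49138919 0.13607718 0.16555607] [179.80233341   0.21703142 144.28764175] [10.37356851  1.52795338  0.7114465 ] [ 0.03842595 -1.87627488  0.20712801] 0.011331126514814117 [15.5 -1.7 -4.  87.4 -0.  51.2]
r 0.16050787403065733 arm ang 0.40289643038339307
1 [ 0.168  0.004 -0.001] dr z 0.042
```

View pics/w31.png

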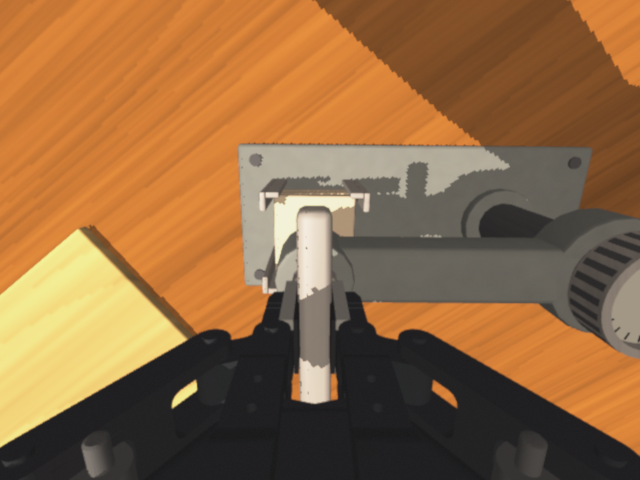

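Request:
step_arm --dr '[[0,0,0.1],[0,0,0.24],[0,0,0.38],[0,0,0.52],[0,0,0.66],[0,0,0.8],[0,0,0.92],[0,0,1.0]]' --xyz '[[0,0,0],[0,0,0],[0,0,0],[0,0,0],[0,0,0],[0,0,0],[0,0,0],[0,0,0]]' --gripper '[0,0,0,0,0,0,0,0]'

```text
time: 45.0
ee_pos: [0.4914, 0.1361, 0.1656]
tcp_rot: [179.7, -0.1, 87.0]
wrist_force: [10.3, -0.3, 0.1]
opening: 0.0118
```

Request:
step_arm --dr '[[0,0,0.1],[0,0,0.24],[0,0,0.38],[0,0,0.52],[0,0,0.66],[0,0,0.8],[0,0,0.92],[0,0,1.0]]' --xyz '[[0,0,0],[0,0,0],[0,0,0],[0,0,0],[0,0,0],[0,0,0],[0,0,0],[0,0,0]]' --gripper '[0,0,0,0,0,0,0,0]'

```text
time: 45.8
ee_pos: [0.4915, 0.1361, 0.1656]
tcp_rot: [179.9, -0.3, 29.7]
wrist_force: [11.2, -0.5, 0.4]
opening: 0.0118
```

```bash
python3 -c "
from h import *
arc(2.4,1)
"
```

```text
[0.49150857 0.13609621 0.16557479] [179.87722     -0.28166326  29.74411639] [11.22196389 -0.4719616   0.36111305] [ 0.10904128 -2.12071583  0.18548641] 0.011789288432979605 [ 15.5  -1.7  -4.   87.4  -0.  165.8]
r 0.1604224883623511 arm ang 0.43344991717478365
1 [-0.066 -0.154 -0.001] dr z 0.042
```

Request:
step_arm --dr '[[0,0,0],[0,0,0],[0,0,0],[0,0,0],[0,0,0],[0,0,0],[0,0,0],[0,0,0]]' --xyz '[[0,0,0],[0,0,0],[0,0,0],[0,0,-0.2],[0,0,-0.6],[0,0,-1.2],[0,0,-1.5],[0,0,-1.5]]' --gripper '[0.2,0.4,0.4,0.4,0.4,0.4,0.4,0.4]' --squeeze 40

```text
time: 46.6
ee_pos: [0.4898, 0.136, 0.2269]
tcp_rot: [180.0, -0.2, 30.0]
wrist_force: [1.4, 1.2, -0.0]
opening: 0.0341
```

```bash
python3 -c "
from h import *
arc(2.4,1)
p=shot('wrist','w32.png')
p=shot('scene')
cv2.imwrite('pics/sc32z.png',cv2.resize(p['image'][200:300,340:490,::-1],None,fx=5,fy=5,interpolation=cv2.INTER_CUBIC))
"
```

```text
[0.48980567 0.13602951 0.22687972] [ 1.79957053e+02 -1.66432215e-01  3.00260645e+01] [ 1.42307219  1.20040869 -0.0174565 ] [ 0.03318427 -0.01142313  0.0231617 ] 0.03405147275682867 [ 15.5  -1.    3.4  94.3   0.  165.5]
r 0.16147984119705291 arm ang -0.04233825058723539
1 [-0.065 -0.156 -0.   ] dr z 0.042
```

View pics/w32.png

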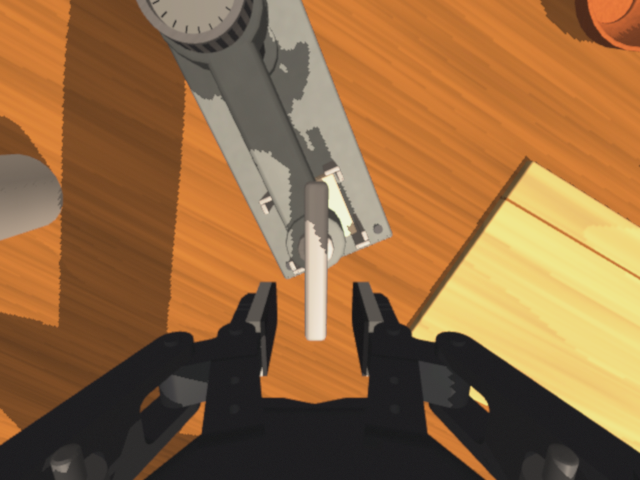

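View pics/sc32z.png

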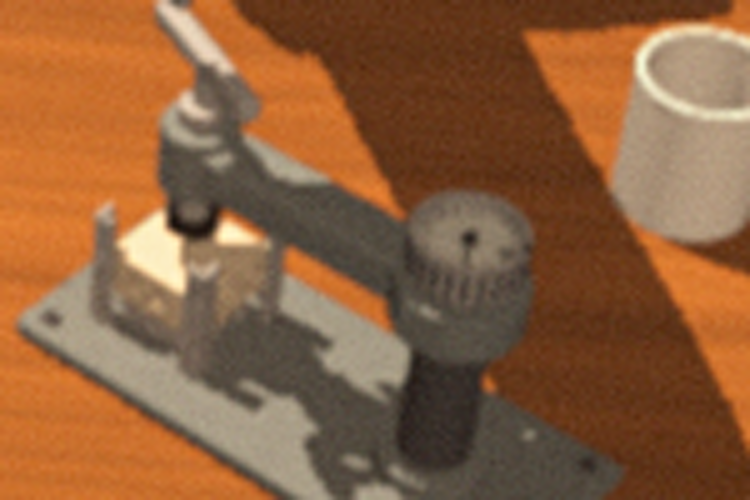

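Request:
step_arm --dr '[[0,0,-0.14],[0,0,-0.28],[0,0,-0.42],[0,0,-0.56],[0,0,-0.7],[0,0,-0.84],[0,0,-0.98],[0,0,-1.1]]' --xyz '[[0,0,0],[0,0,0],[0,0,0],[0,0,0],[0,0,0],[0,0,0],[0,0,0],[0,0,0]]' --gripper '[0.4,0.4,0.4,0.4,0.4,0.4,0.4,0.4]'

```text
time: 47.5
ee_pos: [0.4887, 0.1357, 0.2235]
tcp_rot: [-179.9, 0.0, 93.4]
wrist_force: [-0.6, 0.1, -0.6]
opening: 0.0339
```

Request:
step_arm --dr '[[0,0,-0.14],[0,0,-0.28],[0,0,-0.42],[0,0,-0.56],[0,0,-0.7],[0,0,-0.84],[0,0,-0.98],[0,0,-1.1]]' --xyz '[[0,0,0],[0,0,0],[0,0,0],[0,0,0],[0,0,0],[0,0,0],[0,0,0],[0,0,0]]' --gripper '[0.4,0.4,0.4,0.4,0.4,0.4,0.4,0.4]'

```text
time: 48.3
ee_pos: [0.4887, 0.1357, 0.2235]
tcp_rot: [-179.9, -0.1, 156.4]
wrist_force: [-0.2, 0.6, 0.1]
opening: 0.0338
```

```bash
python3 -c "
from h import *
plan([.491,.1362,.166],209.8)
p=shot('wrist','w33.png')
"
```

```text
at [0.4887 0.1357 0.2235] [-1.7993e+02 -9.0000e-02  1.5639e+02] q6 [15.5 -0.9  3.1 94.2 -0.  39.1] dr [-0.    -0.002 -0.932] xyz [-0.05   0.036  1.438]
```

View pics/w33.png

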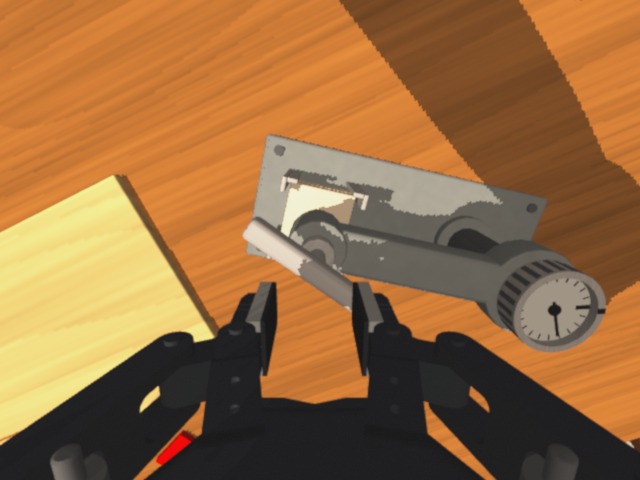

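```bash
cat >> h.py <<'E'
def crop(img,u,v,h,f,fn):
    u,v=int(u),int(v);c=img[max(v-h,0):v+h,max(u-h,0):u+h]
    cv2.imwrite('pics/'+fn,cv2.resize(c,None,fx=f,fy=f,interpolation=cv2.INTER_CUBIC))
E
python3 -c "
from h import *
crop(cv2.imread('pics/w33.png'),556,308,55,5.4,'w33z.png')
p=shot('wrist');np.savez('w33.npz',**{k:p[k] for k in('camera_matrix','R','t')})
"
```

```text
(no output)
```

View pics/w33z.png

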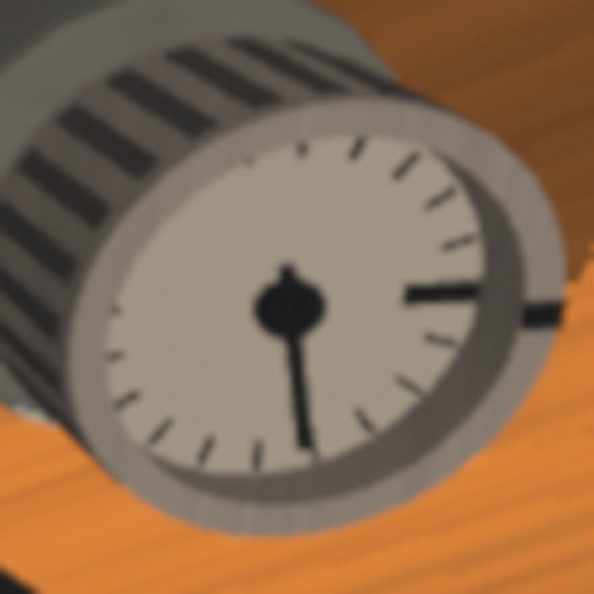

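```bash
cat >> h.py <<'E'
def dial(p,c,tip,zero,f,u0,v0,h,z=.160):
    g=lambda q:ray(p,u0-h+q[0]/f,v0-h+q[1]/f,z)[:2]
    C,T,Z=g(c),g(tip),g(zero)
    an=lambda v:np.degrees(np.arctan2(v[1],v[0]))
    w=lambda a:(a+180)%360-180
    print('centre',C,'rtip',np.linalg.norm(T-C),'rz',np.linalg.norm(Z-C),'pointer cw from away',w(53.7-an(T-C)),'bezel',w(53.7-an(Z-C)),'handle',np.radians(w(53.7-an(T-C)))/.3)
E
python3 -c "
from h import *
d=np.load('w33.npz')
dial(d,(290,308),(306,447),(443,294),5.4,556,308,55)
"
```

```text
centre [0.59018306 0.268746  ] rtip 0.020598711608178603 rz 0.018745699113783213 pointer cw from away 60.26004782229364 bezel -18.969139530369546 handle 3.5057874730275436
```

Request:
step_arm --dr '[[0,0,-0.14],[0,0,-0.28],[0,0,-0.42],[0,0,-0.56],[0,0,-0.7],[0,0,-0.84],[0,0,-0.932],[0,0,-0.932]]' --xyz '[[-0.05,0.036,0],[-0.05,0.036,0],[-0.05,0.036,0],[-0.05,0.036,0],[-0.05,0.036,0],[-0.05,0.036,0],[-0.05,0.036,0],[-0.05,0.036,0]]' --gripper '[0.4,0.4,0.4,0.4,0.4,0.4,0.4,0.4]'

```text
time: 49.2
ee_pos: [0.4913, 0.1363, 0.2242]
tcp_rot: [180.0, -0.1, -150.7]
wrist_force: [-0.4, 0.0, 1.1]
opening: 0.034
```

```bash
python3 -c "
from h import *
p=shot('wrist','w34.png')
plan([.491,.1362,.166],209.8)
for r in bot.regions_of(p,'bar_mid')[:2]:
    m=r['region'].astype(np.uint8);c,_=cv2.findContours(m,0,2);c=max(c,key=cv2.contourArea).reshape(-1,2)
    W=np.array([ray(p,*q,.192)[:2] for q in c]).astype(np.float32)*1000
    print(r['p'],np.round(r['box']),cv2.minAreaRect(W))
"
```

```text
at [0.4914 0.1363 0.2243] [ 1.7999e+02 -5.0000e-02 -1.5081e+02] q6 [ 15.5  -0.6   3.5  94.2   0.  -13.7] dr [ 0.    -0.001 -0.011] xyz [0.008 0.002 1.457]
0.93 [317. 265.  32. 160.] ((490.70025634765625, 135.8084716796875), (94.30732727050781, 19.551374435424805), 28.44978141784668)
```

View pics/w34.png

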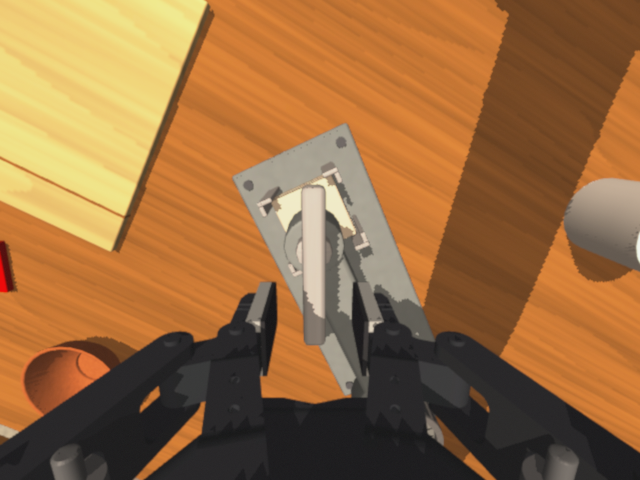

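Aligned on the bar (column 314). I descend and close.

Request:
step_arm --dr '[[0,0,-0.01],[0,0,-0.01],[0,0,-0.01],[0,0,-0.01],[0,0,-0.01],[0,0,-0.01],[0,0,-0.01],[0,0,-0.01]]' --xyz '[[0.01,0,0.3],[0.01,0,0.7],[0.01,0,1.1],[0.01,0,1.35],[0.01,0,1.46],[0.01,0,1.46],[0.01,0,1.46],[0.01,0,1.46]]' --gripper '[0.4,0.4,0.4,0.4,0.4,0.2,0,0]' --squeeze 40

```text
time: 50.1
ee_pos: [0.4913, 0.1359, 0.1668]
tcp_rot: [-180.0, -0.0, -150.0]
wrist_force: [0.2, -1.3, -2.6]
opening: 0.0123
```

Request:
step_arm --dr '[[0,0,0],[0,0,0],[0,0,0.1],[0,0,0.23],[0,0,0.37],[0,0,0.51],[0,0,0.65],[0,0,0.75]]' --xyz '[[0,0,0],[0,0,0],[0,0,0],[0,0,0],[0,0,0],[0,0,0],[0,0,0],[0,0,0]]' --gripper '[0,0,0,0,0,0,0,0]' --squeeze 80

```text
time: 50.9
ee_pos: [0.4913, 0.1361, 0.1669]
tcp_rot: [180.0, 0.0, 166.8]
wrist_force: [0.5, -1.6, -0.6]
opening: 0.0118
```

```bash
python3 -c "
from h import *
arc(2.4,1)
"
```

```text
[0.49128398 0.13614995 0.16688002] [1.79990797e+02 2.46694272e-02 1.66770596e+02] [ 0.50856479 -1.64493028 -0.5640862 ] [-0.34674938  0.10141071  0.23132817] 0.0117518184139509 [15.5 -1.4 -3.6 87.8 -0.  28.7]
r 0.1605106681368879 arm ang 0.3572412627547834
1 [ 0.154  0.068 -0.   ] dr z 0.042
```

Request:
step_arm --dr '[[0,0,0.1],[0,0,0.24],[0,0,0.38],[0,0,0.52],[0,0,0.66],[0,0,0.8],[0,0,0.94],[0,0,1.05]]' --xyz '[[0,0,0],[0,0,0],[0,0,0],[0,0,0],[0,0,0],[0,0,0],[0,0,0],[0,0,0]]' --gripper '[0,0,0,0,0,0,0,0]'

```text
time: 51.7
ee_pos: [0.4914, 0.1363, 0.1669]
tcp_rot: [179.9, -0.0, 106.6]
wrist_force: [0.4, -1.2, -1.3]
opening: 0.0116
```

```bash
python3 -c "
from h import *
arc(2.4,1)
"
```

```text
[0.49144811 0.13631489 0.1668826 ] [ 1.79949936e+02 -8.25656473e-03  1.06612135e+02] [ 0.41955437 -1.17478645 -1.27633325] [-0.13676323 -0.12414533  0.20474531] 0.011559365970292942 [15.5 -1.4 -3.6 87.8  0.  88.9]
r 0.16028079773142986 arm ang 0.3701337295901226
1 [ 0.135 -0.099 -0.   ] dr z 0.042
```

Request:
step_arm --dr '[[0,0,0],[0,0,0],[0,0,0],[0,0,0],[0,0,0],[0,0,0],[0,0,0],[0,0,0]]' --xyz '[[0,0,0],[0,0,0],[0,0,0],[0,0,-0.2],[0,0,-0.6],[0,0,-1.2],[0,0,-1.5],[0,0,-1.5]]' --gripper '[0.2,0.4,0.4,0.4,0.4,0.4,0.4,0.4]' --squeeze 40

```text
time: 52.5
ee_pos: [0.4919, 0.1363, 0.2286]
tcp_rot: [179.8, 0.0, 106.9]
wrist_force: [0.2, -0.2, 0.5]
opening: 0.034
```

Request:
step_arm --dr '[[0,0,-0.14],[0,0,-0.28],[0,0,-0.42],[0,0,-0.56],[0,0,-0.7],[0,0,-0.84],[0,0,-0.98],[0,0,-1.1]]' --xyz '[[0,0,0],[0,0,0],[0,0,0],[0,0,0],[0,0,0],[0,0,0],[0,0,0],[0,0,0]]' --gripper '[0.4,0.4,0.4,0.4,0.4,0.4,0.4,0.4]'

```text
time: 53.3
ee_pos: [0.491, 0.1361, 0.2254]
tcp_rot: [-180.0, -0.1, 170.3]
wrist_force: [0.2, -0.3, 0.2]
opening: 0.0343
```

Request:
step_arm --dr '[[0,0,-0.14],[0,0,-0.28],[0,0,-0.42],[0,0,-0.56],[0,0,-0.7],[0,0,-0.84],[0,0,-0.98],[0,0,-1.1]]' --xyz '[[0,0,0],[0,0,0],[0,0,0],[0,0,0],[0,0,0],[0,0,0],[0,0,0],[0,0,0]]' --gripper '[0.4,0.4,0.4,0.4,0.4,0.4,0.4,0.4]'

```text
time: 54.1
ee_pos: [0.491, 0.1361, 0.2254]
tcp_rot: [180.0, -0.1, -126.7]
wrist_force: [-0.5, 1.1, 0.4]
opening: 0.0342
```

```bash
python3 -c "
from h import *
arc(2.4,1)
"
```

```text
[0.49096166 0.13607129 0.2254424 ] [ 1.79954049e+02 -5.71575022e-02 -1.26701437e+02] [-0.47817508  1.0516927   0.41189197] [ 0.07230072 -0.00587227  0.00537709] 0.03420528582930442 [ 15.5  -0.6   3.6  94.3   0.  -37.8]
r 0.16076368474628377 arm ang 0.28069421154835084
1 [-0.002  0.168  0.   ] dr z 0.042
```

Request:
step_arm --dr '[[0,0,-0.14],[0,0,-0.28],[0,0,-0.42],[0,0,-0.56],[0,0,-0.7],[0,0,-0.84],[0,0,-0.93],[0,0,-0.93]]' --xyz '[[0,0,0],[0,0,0],[0,0,0],[0,0,0],[0,0,0],[0,0,0],[0,0,0],[0,0,0]]' --gripper '[0.4,0.4,0.4,0.4,0.4,0.4,0.4,0.4]'

```text
time: 54.9
ee_pos: [0.491, 0.1361, 0.2256]
tcp_rot: [179.9, 0.0, -73.7]
wrist_force: [1.0, 0.0, -0.2]
opening: 0.0343
```

```bash
python3 -c "
from h import *
p=shot('wrist','w35.png')
plan([.4912,.1362,.1665],286.6)
for r in bot.regions_of(p,'bar_mid')[:2]:
    m=r['region'].astype(np.uint8);c,_=cv2.findContours(m,0,2);c=max(c,key=cv2.contourArea).reshape(-1,2)
    W=np.array([ray(p,*q,.192)[:2] for q in c]).astype(np.float32)*1000
    print(r['p'],np.round(r['box']),cv2.minAreaRect(W))
"
```

```text
at [0.491  0.1361 0.2257] [179.94  -0.   -73.87] q6 [ 15.5  -0.6   3.7  94.4  -0.  -90.6] dr [ 0.001 -0.    -0.008] xyz [-0.002 -0.007  1.48 ]
0.95 [314. 263.  34. 159.] ((492.03558349609375, 135.1214599609375), (19.669191360473633, 94.2270736694336), 17.07868766784668)
0.22 [216. 295. 257. 231.] ((528.322021484375, 184.88836669921875), (187.34506225585938, 79.5404052734375), 53.701995849609375)
```

View pics/w35.png

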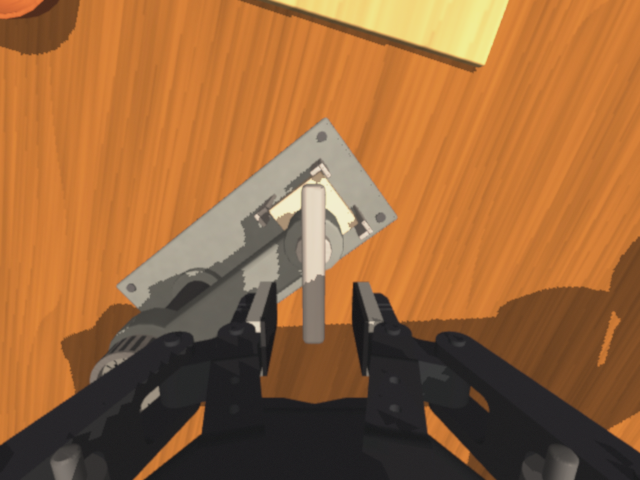

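Request:
step_arm --dr '[[0,0,-0.005],[0,0,-0.005],[0,0,-0.005],[0,0,-0.005],[0,0,-0.005],[0,0,-0.005],[0,0,-0.005],[0,0,-0.005]]' --xyz '[[0,0,0.3],[0,0,0.7],[0,0,1.1],[0,0,1.35],[0,0,1.48],[0,0,1.48],[0,0,1.48],[0,0,1.48]]' --gripper '[0.4,0.4,0.4,0.4,0.4,0.2,0,0]' --squeeze 40

```text
time: 55.8
ee_pos: [0.4914, 0.1362, 0.1675]
tcp_rot: [-180.0, -0.0, -73.5]
wrist_force: [2.0, 0.3, -3.8]
opening: 0.0123
```

Request:
step_arm --dr '[[0,0,0],[0,0,0],[0,0,0.1],[0,0,0.23],[0,0,0.37],[0,0,0.51],[0,0,0.65],[0,0,0.75]]' --xyz '[[0,0,0],[0,0,0],[0,0,0],[0,0,0],[0,0,0],[0,0,0],[0,0,0],[0,0,0]]' --gripper '[0,0,0,0,0,0,0,0]' --squeeze 80

```text
time: 56.6
ee_pos: [0.4915, 0.1362, 0.1676]
tcp_rot: [-180.0, 0.0, -116.7]
wrist_force: [3.8, 0.6, -3.0]
opening: 0.0114
```

```bash
cat >> h.py <<'E'
def tq():
    P,R,o=pose()
    y=o['tcp_rot'][2]
    T=np.array(o['torque']);F=np.array(o['wrist_force'])
    print(np.round(P,4),np.round(o['tcp_rot'],2),'F',np.round(F,1),'T',np.round(T,3),'op',round(o['opening'],4),'bar ang cw deg mod180',round((53.7-y)%180,1), 'rad+pi',round(np.radians((53.7-y)%180)+np.pi,3))
E
python3 -c "
from h import *
tq()
"
```

```text
[0.4915 0.1362 0.1676] [-1.7996e+02  3.0000e-02 -1.1674e+02] F [ 3.8  0.6 -3. ] T [ 0.078 -0.423  0.181] op 0.0114 bar ang cw deg mod180 170.4 rad+pi 6.116
```

Request:
step_arm --dr '[[0,0,0.05],[0,0,0.1],[0,0,0.15],[0,0,0.2],[0,0,0.2],[0,0,0.2],[0,0,0.2],[0,0,0.2]]' --xyz '[[0,0,0],[0,0,0],[0,0,0],[0,0,0],[0,0,0],[0,0,0],[0,0,0],[0,0,0]]' --gripper '[0,0,0,0,0,0,0,0]'

```text
time: 57.4
ee_pos: [0.4916, 0.1362, 0.1676]
tcp_rot: [-180.0, 0.0, -127.9]
wrist_force: [5.2, 0.8, -2.0]
opening: 0.0112
```

```bash
python3 -c "
from h import *
tq()
"
```

```text
[0.4916 0.1362 0.1676] [-1.7996e+02  4.0000e-02 -1.2787e+02] F [ 5.2  0.8 -2. ] T [ 0.248 -0.914 -0.086] op 0.0112 bar ang cw deg mod180 1.6 rad+pi 3.169
```

Request:
step_arm --dr '[[0,0,0.05],[0,0,0.1],[0,0,0.15],[0,0,0.2],[0,0,0.25],[0,0,0.3],[0,0,0.3],[0,0,0.3]]' --xyz '[[0,0,0],[0,0,0],[0,0,0],[0,0,0],[0,0,0],[0,0,0],[0,0,0],[0,0,0]]' --gripper '[0,0,0,0,0,0,0,0]'

```text
time: 58.2
ee_pos: [0.4916, 0.1362, 0.1677]
tcp_rot: [-180.0, 0.1, -145.1]
wrist_force: [4.7, 0.9, -1.8]
opening: 0.0114
```

```bash
python3 -c "
from h import *
tq()
"
```

```text
[0.4916 0.1362 0.1677] [-1.7997e+02  6.0000e-02 -1.4507e+02] F [ 4.7  0.9 -1.8] T [ 0.138 -0.904 -0.043] op 0.0114 bar ang cw deg mod180 18.8 rad+pi 3.469
```

```bash
cat >> h.py <<'E'
def tavg(n=8):
    T=[];F=[]
    for i in range(n):
        bot.camera('top');o=bot.get_obs();T.append(o['torque']);F.append(o['wrist_force'])
    T=np.array(T);print('T avg',T.mean(0).round(3),'sd',T.std(0).round(3),'F',np.mean(F,0).round(2)); tq()
E
python3 -c "
from h import *
tavg()
"
```

```text
T avg [ 0.172 -0.956 -0.057] sd [0.024 0.025 0.012] F [ 5.19  0.98 -1.53]
[0.4916 0.1362 0.1677] [-1.7997e+02  6.0000e-02 -1.4506e+02] F [ 4.6  0.6 -1.8] T [ 0.148 -0.952 -0.044] op 0.0117 bar ang cw deg mod180 18.8 rad+pi 3.469
```

Request:
step_arm --dr '[[0,0,0.05],[0,0,0.1],[0,0,0.15],[0,0,0.2],[0,0,0.25],[0,0,0.3],[0,0,0.3],[0,0,0.3]]' --xyz '[[0,0,0],[0,0,0],[0,0,0],[0,0,0],[0,0,0],[0,0,0],[0,0,0],[0,0,0]]' --gripper '[0,0,0,0,0,0,0,0]'

```text
time: 59.4
ee_pos: [0.4916, 0.1361, 0.1677]
tcp_rot: [-180.0, 0.1, -162.3]
wrist_force: [4.8, 0.3, -1.4]
opening: 0.0111
```

```bash
python3 -c "
from h import *
tavg()
"
```

```text
T avg [ 0.132 -0.974  0.01 ] sd [0.035 0.03  0.019] F [ 5.23  0.16 -1.43]
[0.4916 0.1361 0.1677] [-1.7998e+02  7.0000e-02 -1.6225e+02] F [ 4.9  0.3 -2. ] T [ 0.194 -0.959  0.038] op 0.0113 bar ang cw deg mod180 36.0 rad+pi 3.769
```

Request:
step_arm --dr '[[0,0,0.04],[0,0,0.08],[0,0,0.12],[0,0,0.16],[0,0,0.2],[0,0,0.24],[0,0,0.28],[0,0,0.31]]' --xyz '[[0,0,0],[0,0,0],[0,0,0],[0,0,0],[0,0,0],[0,0,0],[0,0,0],[0,0,0]]' --gripper '[0,0,0,0,0,0,0,0]'

```text
time: 60.6
ee_pos: [0.4917, 0.1362, 0.168]
tcp_rot: [-180.0, 0.1, 180.0]
wrist_force: [6.1, 0.7, 0.5]
opening: 0.0115
```

```bash
python3 -c "
from h import *
tq();tavg(5)
"
```

```text
[0.4917 0.1362 0.168 ] [-1.8000e+02  1.0000e-01  1.7997e+02] F [6.1 0.7 0.5] T [ 0.059 -0.967  0.893] op 0.0115 bar ang cw deg mod180 53.7 rad+pi 4.079
T avg [ 0.003 -0.963  0.74 ] sd [0.025 0.034 0.056] F [ 5.07 -0.19  0.02]
[0.4917 0.1362 0.1679] [ 1.8000e+02  1.0000e-01 -1.7996e+02] F [ 5.3 -1.  -0.3] T [ 0.017 -0.99   0.726] op 0.0118 bar ang cw deg mod180 53.7 rad+pi 4.078
```

```bash
python3 -c "
from h import *
p=shot('wrist','w36.png')
p=shot('scene')
cv2.imwrite('pics/sc36z.png',cv2.resize(p['image'][200:320,340:490,::-1],None,fx=5,fy=4.8,interpolation=cv2.INTER_CUBIC))
tq(); print(bot.get_obs()['q'],bot.get_obs()['joint_efforts'])
"
```

```text
[0.4917 0.1362 0.168 ] [ 1.8000e+02  1.0000e-01 -1.7996e+02] F [ 3.9 -1.1 -0.1] T [ 0.002 -0.958  0.684] op 0.0114 bar ang cw deg mod180 53.7 rad+pi 4.078
[ 1.54924034e+01 -1.39823206e+00 -3.47393403e+00  8.78293640e+01
 -2.22927948e-02  1.54500352e+01] [  0.07569828 -45.45227766  44.87703681   2.01491475   0.33880932
   0.68656437]
```

View pics/w36.png

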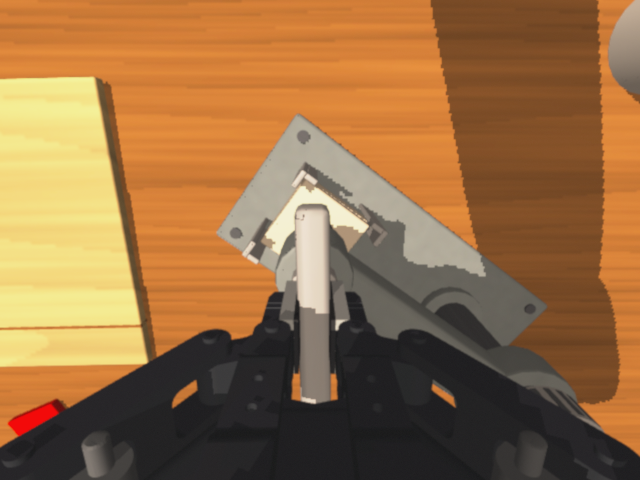

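View pics/sc36z.png

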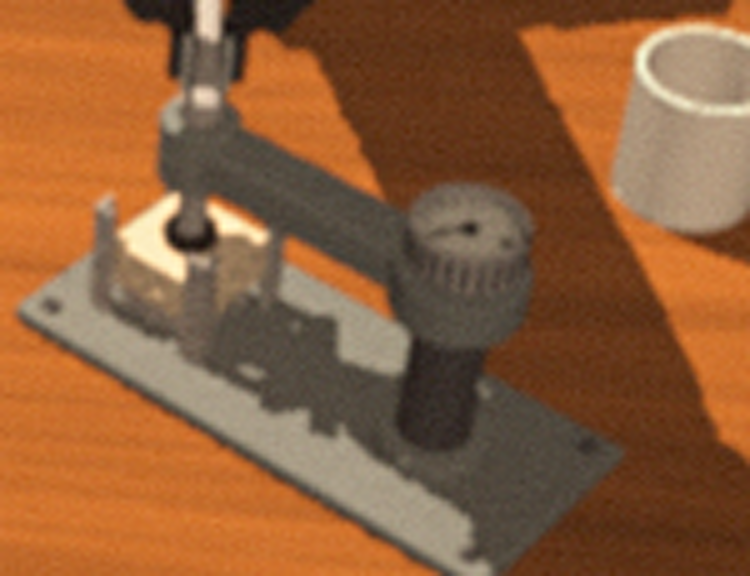

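```bash
python3 -c "
from h import *
p=shot('scene')
crop(p['image'][:,:,::-1],340+470/5,200+230/4.8,18,16,'sc36d.png')
print(340+470/5,200+230/4.8)
c=np.array([.5872,.2671,.160])
for a in (0,60,90,110,120,125,130,140,-19):
    th=np.radians(53.7-a);print(a,np.round((proj(p,c+.02*np.array([np.cos(th),np.sin(th),0]))-[int(340+470/5)-18,int(200+230/4.8)-18])*16))
print((proj(p,c)-[int(340+470/5)-18,int(200+230/4.8)-18])*16)
"
```

```text
434.0 247.91666666666669
0 [422. 378.]
60 [298. 404.]
90 [230. 382.]
110 [196. 356.]
120 [184. 342.]
125 [180. 334.]
130 [176. 326.]
140 [172. 310.]
-19 [441. 353.]
[308.37297836 315.38874931]
```

View pics/sc36d.png

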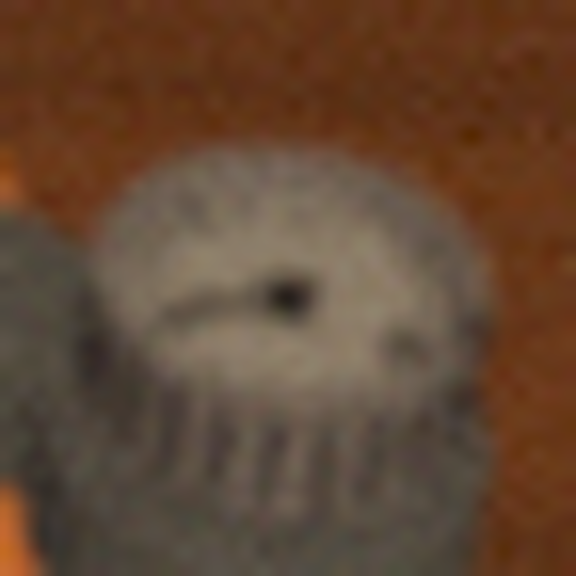

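Request:
step_arm --dr '[[0,0,0],[0,0,0],[0,0,0],[0,0,0],[0,0,0],[0,0,0],[0,0,0],[0,0,0]]' --xyz '[[0,0,0],[0,0,0],[0,0,0],[0,0,-0.2],[0,0,-0.6],[0,0,-1.2],[0,0,-1.5],[0,0,-1.5]]' --gripper '[0.2,0.4,0.4,0.4,0.4,0.4,0.4,0.4]' --squeeze 40

```text
time: 61.8
ee_pos: [0.4919, 0.1363, 0.2293]
tcp_rot: [180.0, 0.2, 180.0]
wrist_force: [0.7, -0.2, 0.3]
opening: 0.0339
```

```bash
python3 -c "
from h import *
tavg(4)
p=shot('wrist','w37.png')
for r in bot.regions_of(p,'bar_mid')[:1]:
    m=r['region'].astype(np.uint8);c,_=cv2.findContours(m,0,2);c=max(c,key=cv2.contourArea).reshape(-1,2)
    W=np.array([ray(p,*q,.192)[:2] for q in c]).astype(np.float32)*1000
    print(r['p'],np.round(r['box']),cv2.minAreaRect(W))
"
```

```text
T avg [ 0.01  -0.025 -0.015] sd [0.022 0.008 0.017] F [-0.34 -0.01 -0.69]
[0.4909 0.1361 0.2262] [-1.7998e+02 -8.0000e-02  1.7996e+02] F [-0.7 -0.1  0.3] T [-0.02  -0.022  0.013] op 0.0339 bar ang cw deg mod180 53.7 rad+pi 4.08
0.8 [315. 265.  43. 156.] ((490.177734375, 137.62503051757812), (94.07195281982422, 18.993947982788086), 6.826743125915527)
```

View pics/w37.png

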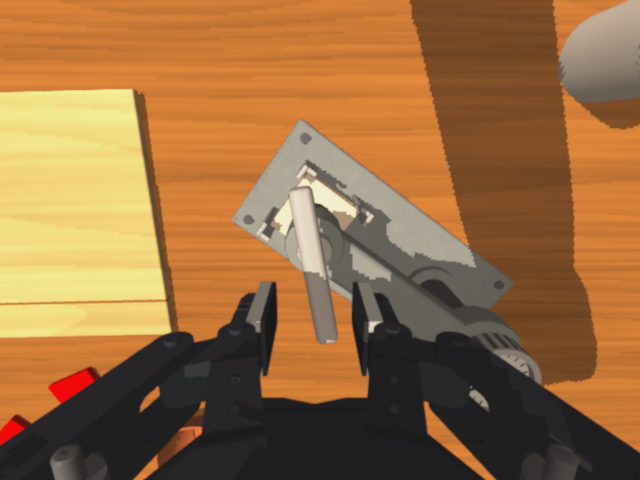

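```bash
python3 -c "
from h import *
plan([.5863,.2665,.262],274)
"
```

```text
at [0.4908 0.136  0.2264] [-1.7998e+02 -9.0000e-02  1.7995e+02] q6 [15.5 -0.6  3.8 94.5  0.  15.5] dr [ 1.000e-03 -1.000e-03 -1.641e+00] xyz [-2.383  3.263 -0.896]
```

Request:
step_arm --dr '[[0,0,0],[0,0,-0.14],[0,0,-0.28],[0,0,-0.42],[0,0,-0.56],[0,0,-0.7],[0,0,-0.84],[0,0,-0.98]]' --xyz '[[0,0,-0.9],[-0.3,0.4,-0.9],[-0.7,0.9,-0.9],[-1.1,1.4,-0.9],[-1.5,1.9,-0.9],[-1.9,2.4,-0.9],[-2.2,2.9,-0.9],[-2.38,3.26,-0.9]]' --gripper '[0.8,0.8,0.8,0.8,0.8,0.8,0.8,0.8]'

```text
time: 62.9
ee_pos: [0.587, 0.2676, 0.2619]
tcp_rot: [179.9, -0.1, -123.5]
wrist_force: [0.9, -0.5, -0.1]
opening: 0.0685
```

```bash
python3 -c "
from h import *
plan([.5863,.2665,.262],274)
"
```

```text
at [0.587  0.2676 0.2619] [ 1.7995e+02 -8.0000e-02 -1.2355e+02] q6 [ 24.5  20.1  31.3 101.3   0.  -32. ] dr [ 0.001 -0.001 -0.655] xyz [ 0.032  0.001 -0.002]
```

Request:
step_arm --dr '[[0,0,-0.14],[0,0,-0.28],[0,0,-0.42],[0,0,-0.56],[0,0,-0.655],[0,0,-0.655],[0,0,-0.655],[0,0,-0.655]]' --xyz '[[0,0,0],[0,0,0],[0,0,0],[0,0,0],[0,0,0],[0,0,0],[0,0,0],[0,0,0]]' --gripper '[0.9,0.9,0.9,0.9,0.9,0.9,0.9,0.9]'

```text
time: 63.7
ee_pos: [0.5864, 0.2664, 0.2631]
tcp_rot: [180.0, -0.0, -86.5]
wrist_force: [-0.2, -0.3, 0.2]
opening: 0.0771
```

```bash
python3 -c "
from h import *
p=shot('wrist','w38.png')
tq()
print(proj(p,[.5855,.2662,.168]))
crop(p['image'][:,:,::-1],314,240,60,5,'w38z.png')
np.savez('w38.npz',**{k:p[k] for k in('camera_matrix','R','t')})
for r in bot.regions_of(p,'bezel')[:2]:
    print(r['p'],np.round(r['box']))
"
```

```text
[0.5865 0.2664 0.2632] [179.99  -0.   -86.47] F [-0.3  0.3  0.9] T [-0.011 -0.005 -0.008] op 0.0768 bar ang cw deg mod180 140.2 rad+pi 5.588
[315.78127778 238.12161003]
0.8 [316. 234.  82.  83.]
```

View pics/w38.png

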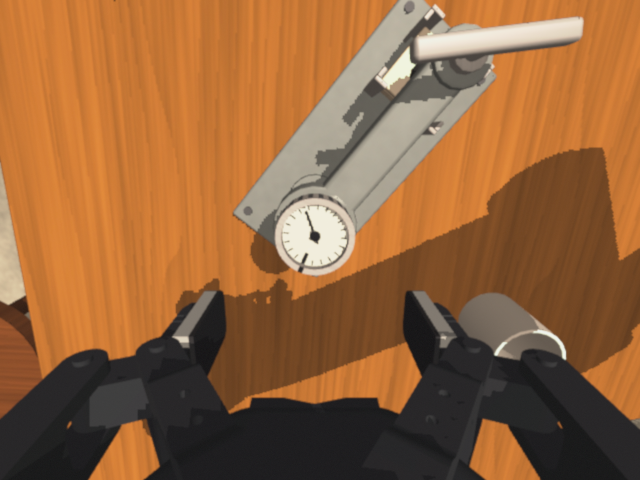

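View pics/w38z.png

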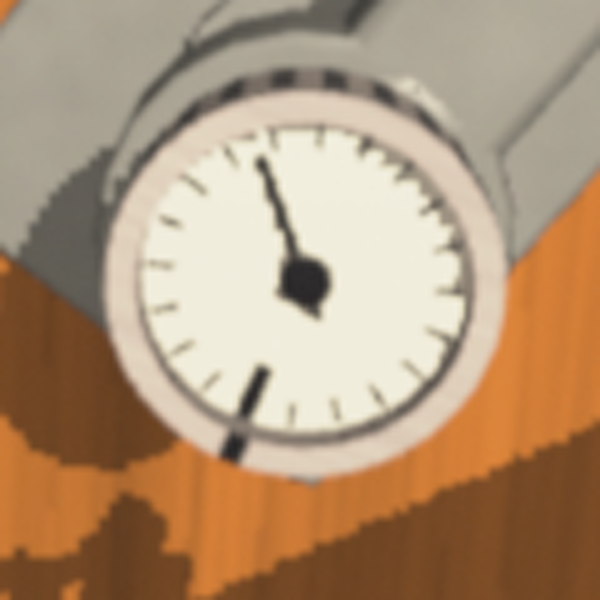

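```bash
python3 -c "
from h import *
d=np.load('w38.npz')
for z in (.155,.16,.165): dial(d,(305,283),(262,162),(255,392),5,314,240,60,z)
g=lambda x,y,z:ray(d,254+x/5,180+y/5,z)
print('ring top centre',g(305,285,.168),'radius',[np.linalg.norm(g(*q,.168)-g(305,285,.168)) for q in((104,285),(507,285),(305,90),(305,477))])
"
```

```text
centre [0.58587135 0.26888127] rtip 0.020031706171286554 rz 0.019401121989909446 pointer cw from away 121.37288864205175 bezel -16.034117652911675 handle 7.0611884315341085
centre [0.58597422 0.26741965] rtip 0.019634702712183382 rz 0.019016615923645414 pointer cw from away 121.37288864205198 bezel -16.034117652911732 handle 7.061188431534122
centre [0.5860771  0.26595804] rtip 0.019237699253080148 rz 0.01863210985738147 pointer cw from away 121.37288864205169 bezel -16.03411765291156 handle 7.061188431534106
ring top centre [0.58612029 0.26538395 0.168     ] radius [np.float64(0.02926429222730529), np.float64(0.02941102996970173), np.float64(0.028636536437843613), np.float64(0.03013326259792701)]
```

Request:
step_arm --dr '[[0,0,0],[0,0,0],[0,0,0],[0,0,0],[0,0,0],[0,0,0],[0,0,0],[0,0,0]]' --xyz '[[0.01,0.01,0.4],[0.01,0.01,0.9],[0.01,0.01,1.4],[0.01,0.01,1.9],[0.01,0.01,2.3],[0.01,0.01,2.6],[0.01,0.01,2.75],[0.01,0.01,2.75]]' --gripper '[0.85,0.85,0.85,0.85,0.85,0.85,0.85,0.85]' --squeeze 25

```text
time: 64.6
ee_pos: [0.5859, 0.2659, 0.1528]
tcp_rot: [179.9, -0.0, -86.4]
wrist_force: [0.5, 1.2, 0.6]
opening: 0.0724
```

```bash
python3 -c "
from h import *
p=shot('wrist','w39.png')
tq()
"
```

```text
[0.5862 0.266  0.1536] [-179.99    0.    -86.38] F [0.2 0.3 1.2] T [ 0.017 -0.044 -0.04 ] op 0.0725 bar ang cw deg mod180 140.1 rad+pi 5.586
```

View pics/w39.png

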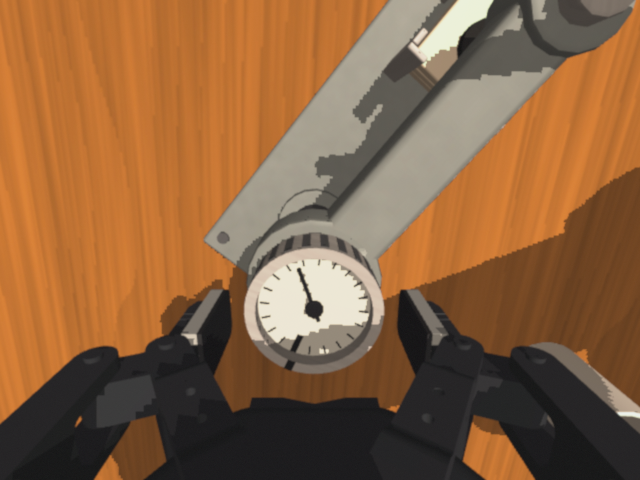

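Request:
step_arm --dr '[[0,0,0],[0,0,0],[0,0,0],[0,0,0],[0,0,0],[0,0,0],[0,0,0],[0,0,0]]' --xyz '[[0,0,0],[0,0,0],[0,0,0],[0,0,0],[0,0,0],[0,0,0],[0,0,0],[0,0,0]]' --gripper '[0.75,0.7,0.6,0.6,0.6,0.6,0.6,0.6]' --squeeze 25

```text
time: 65.45
ee_pos: [0.5861, 0.2662, 0.1546]
tcp_rot: [-179.9, 0.0, -86.4]
wrist_force: [-3.5, 0.1, 6.4]
opening: 0.0568
```

```bash
python3 -c "
from h import *
tavg(2)
"
```

```text
T avg [-0.156  0.773 -0.028] sd [0.022 0.007 0.004] F [-3.11  0.13  6.77]
[0.5861 0.2662 0.1546] [-1.7995e+02  4.0000e-02 -8.6370e+01] F [-3.   0.1  6.7] T [-0.134  0.767 -0.032] op 0.0564 bar ang cw deg mod180 140.1 rad+pi 5.586
```

Request:
step_arm --dr '[[0,0,0.06],[0,0,0.18],[0,0,0.31],[0,0,0.44],[0,0,0.57],[0,0,0.7],[0,0,0.83],[0,0,0.9]]' --xyz '[[0,0,0],[0,0,0],[0,0,0],[0,0,0],[0,0,0],[0,0,0],[0,0,0],[0,0,0]]' --gripper '[0.6,0.6,0.6,0.6,0.6,0.6,0.6,0.6]'

```text
time: 66.35
ee_pos: [0.5869, 0.2659, 0.1546]
tcp_rot: [-179.9, 0.1, -138.2]
wrist_force: [2.0, -1.3, 4.7]
opening: 0.057
```

```bash
python3 -c "
from h import *
tavg(1)
p=shot('wrist','w40.png')
"
```

```text
T avg [-0.324 -0.238 -0.071] sd [0. 0. 0.] F [ 1.67 -1.77  5.88]
[0.5869 0.2659 0.1546] [-1.7992e+02  1.2000e-01 -1.3838e+02] F [ 1.7 -1.8  5.9] T [-0.324 -0.238 -0.071] op 0.0566 bar ang cw deg mod180 12.1 rad+pi 3.352
```

View pics/w40.png

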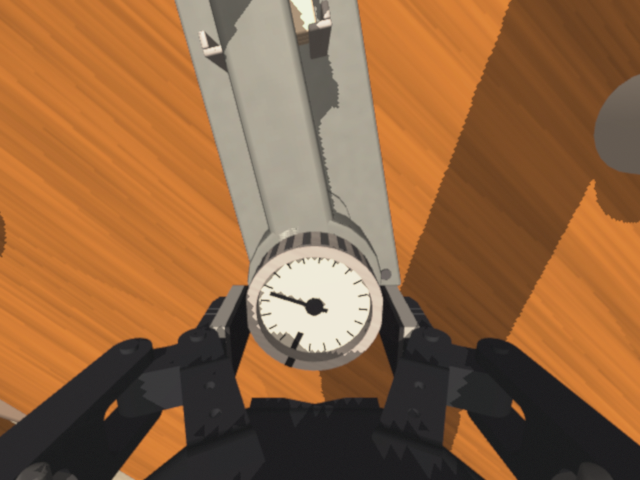

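Request:
step_arm --dr '[[0,0,0.1],[0,0,0.23],[0,0,0.36],[0,0,0.49],[0,0,0.62],[0,0,0.75],[0,0,0.87],[0,0,0.95]]' --xyz '[[0,0,0],[0,0,0],[0,0,0],[0,0,0],[0,0,0],[0,0,0],[0,0,0],[0,0,0]]' --gripper '[0.6,0.6,0.6,0.6,0.6,0.6,0.6,0.6]'

```text
time: 67.25
ee_pos: [0.5872, 0.265, 0.1546]
tcp_rot: [-180.0, 0.2, 167.4]
wrist_force: [2.9, -5.3, 6.2]
opening: 0.0568
```

Request:
step_arm --dr '[[0,0,0.1],[0,0,0.22],[0,0,0.34],[0,0,0.44],[0,0,0.5],[0,0,0.54],[0,0,0.54],[0,0,0.54]]' --xyz '[[0,0,0],[0,0,0],[0,0,0],[0,0,0],[0,0,0],[0,0,0],[0,0,0],[0,0,0]]' --gripper '[0.6,0.6,0.6,0.6,0.6,0.6,0.6,0.6]'

```text
time: 68.05
ee_pos: [0.5869, 0.2646, 0.1546]
tcp_rot: [180.0, 0.2, 136.7]
wrist_force: [1.4, -7.5, 6.7]
opening: 0.0567
```

```bash
python3 -c "
from h import *
tavg(1)
p=shot('wrist','w41.png')
crop(p['image'][:,:,::-1],314,305,70,4.2,'w41z.png')
np.savez('w41.npz',**{k:p[k] for k in('camera_matrix','R','t')})
"
```

```text
T avg [-1.66  -0.224 -0.029] sd [0. 0. 0.] F [ 1.46 -9.14  6.57]
[0.5869 0.2646 0.1546] [179.99   0.18 136.73] F [ 1.5 -9.1  6.6] T [-1.66  -0.224 -0.029] op 0.0569 bar ang cw deg mod180 97.0 rad+pi 4.834
```

View pics/w41z.png

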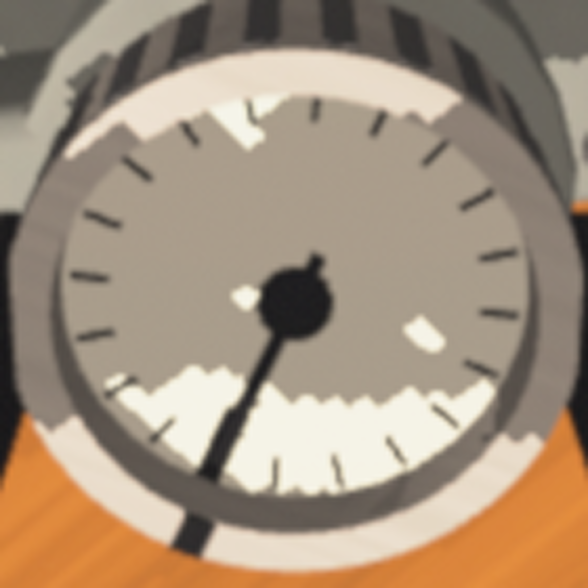

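Request:
step_arm --dr '[[0,0,0],[0,0,0],[0,0,0],[0,0,0],[0,0,0],[0,0,0],[0,0,0],[0,0,0]]' --xyz '[[0,0,0],[0,0,0],[0,0,0],[0,0,-0.2],[0,0,-0.7],[0,0,-1.4],[0,0,-2.2],[0,0,-2.8]]' --gripper '[0.75,0.9,0.9,0.9,0.9,0.9,0.9,0.9]'

```text
time: 68.95
ee_pos: [0.586, 0.2662, 0.2681]
tcp_rot: [179.9, 0.0, 136.7]
wrist_force: [0.6, 0.9, 0.0]
opening: 0.0769
```

```bash
python3 -c "
from h import *
p=shot('wrist','w42.png');tq()
u,v=proj(p,[.5861,.266,.165]);print(u,v)
crop(p['image'][:,:,::-1],u,v,60,5,'w42z.png')
np.savez('w42.npz',**{k:p[k] for k in('camera_matrix','R','t')},uv=[u,v])
t=shot('top');tiles(t)
s=shot('scene','sc42.png');cv2.imwrite('pics/sc42z.png',cv2.resize(s['image'][200:320,340:490,::-1],None,fx=5,fy=4.8,interpolation=cv2.INTER_CUBIC))
"
```

```text
[0.5865 0.2664 0.2718] [1.7966e+02 1.3000e-01 1.3673e+02] F [-0.5 -1.1  3.1] T [ 0.011  0.042 -0.016] op 0.0768 bar ang cw deg mod180 97.0 rad+pi 4.834
313.29056476903935 235.94762049756602
tile p 0.64 box [434. 183.  24.  19.] xy mm 761.9 -363.6 wh 59.8 60.5 ang 17.0 rgb [183.  46.  40.]
tile p 0.57 box [280. 264.  28.  21.] xy mm 494.7 117.5 wh 70.7 38.1 ang 6.7 rgb [175. 169. 140.]
tile p 0.54 box [369. 188.  21.  27.] xy mm 732.0 -158.3 wh 56.3 59.9 ang 26.8 rgb [187.  46.  41.]
```

View pics/w42z.png

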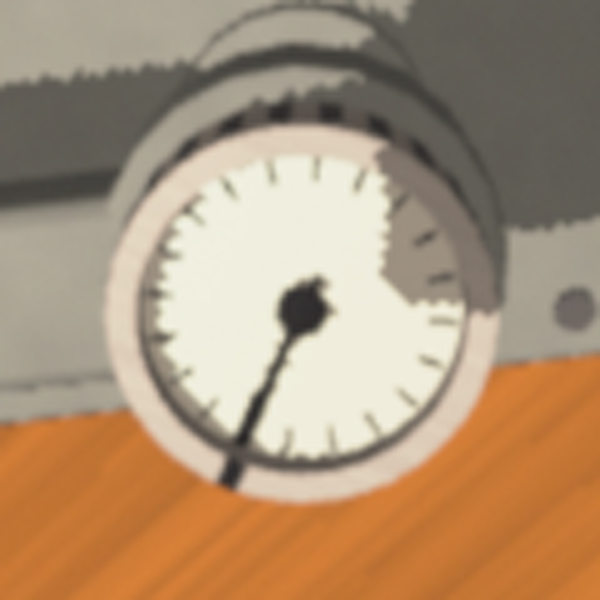

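View pics/w42.png

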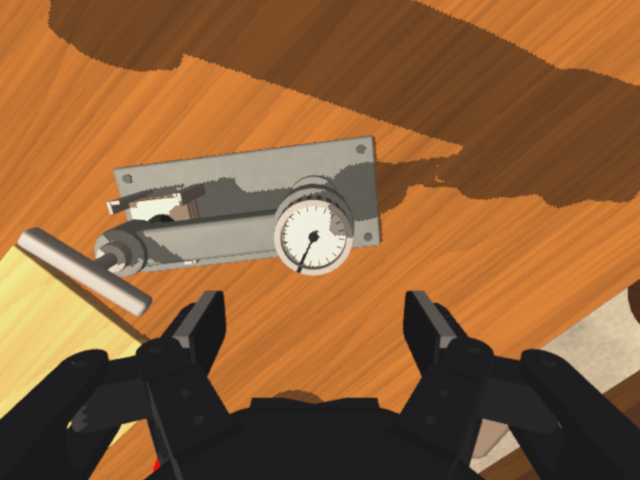

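View pics/sc42z.png

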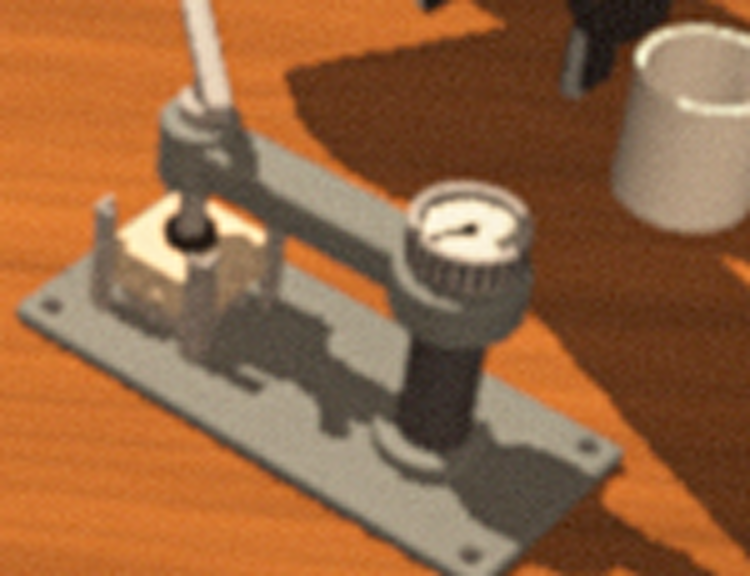

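```bash
python3 -c "
from h import *
d=np.load('w42.npz');u,v=d['uv']
dial(d,(303,310),(250,424),(243,440),5,int(u),int(v),60,.162)
p=shot('wrist','w43.png');tq()
bot.job_done()
"
```

```text
centre [0.58750376 0.26499765] rtip 0.020203907906861218 rz 0.023076465046410127 pointer cw from away 121.07869876944585 bezel 120.92383002777478 handle 7.044073158524124
[0.5861 0.2661 0.2647] [-1.7997e+02 -2.0000e-02  1.3672e+02] F [-0.3 -0.3  0.5] T [ 0.024 -0.005 -0.004] op 0.0771 bar ang cw deg mod180 97.0 rad+pi 4.834
the job is handed in; nothing more can be done
```

The gauge is set up and the job is handed in at about 69 s on the clock. All three tiles are stacked on the seat and clamped, and the dial's zero mark is at the pointer.

**Tiles:** three test tiles were present, and each lies flat between the corner posts. The last measurement put the top tile within about 1 mm of the seat's centre. On the second tile my first grip was too high. It slipped off and moved the tile about 3 cm along the board, so I re-measured and picked it up again.

**Clamp:** the arm is swung to its stop; pushing it further raised the force to about 30 N with almost no movement. The handle was turned to about 7.2 rad and eased back to about 7.05 when let go. That is about 0.7 rad past contact, or roughly 22 N at the foot. I worked this out from the handle and pointer angles, because the foot force can't be read directly.

**Dial:** after letting go, the pointer read 121.1° and the zero mark 120.9°, about 0.2° apart.

**Check that disagreed:** at the end of the last turn the wrist read about 0.7–0.9 N m, more than the 0.3–0.45 N m expected for a proper clamp. The handle angle, the pointer and the easing back all pointed to a normal clamping force, so I relied on those and did not turn further.

The bowl, mug and jar were not touched, and the gripper was clear of everything at hand-in.

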